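# Pin the pull-out bottle platform and load it

## Task

Pull the red-knobbed detent pin out of its bracket, draw the bottle platform towards the robot by its handle until it stops, and push the pin back down through the bracket and the platform's other hole until it snaps fully home. Only then stand every bottle upright in one neat row on the platform's black discs, one centred on each disc, starting at the disc nearest the pin and leaving no empty disc between bottles. Leave the jar, the cans and the spice pot where they are.

Things in the scene. Friction and masses are not known exactly. Their poses are not given: they have to be found in the camera images.
- runner: the fixed base of the pull-out platform: grey plate 220 x 400 x 8 mm with two rails and, at its +y side, a dark steel bracket of two plates (44 x 44 x 10 mm) one above the other, with a 14 mm hole through both and a post on the outer +y side. Origin: on the table under the platform's middle; its -x axis is the way the platform pulls out (roughly towards the robot), +y points to the bracket, z up.
- bracket_hole (a point): the centre of the mouth of the bracket's upper hole, on the top face of the upper plate, 54 mm above the table. The platform's perforated strip runs between the two bracket plates (gap 18 to 44 mm above the table); below the strip two spring balls snap into the pin's groove.
- deck (a joint): how far the platform is pulled out, m: 0 = pushed in (start, held by the pin through the strip's first hole), 0.09 = at its stop, where the strip's second 14 mm hole lies under the bracket's hole. Friction about 4 N, no spring, stays where left. It cannot move while the pin is in. The platform is a plywood board 150 (x) x 330 (y) mm, top 42 mm above the table, with a 15 mm high rim on the back and both ends, open in front.
- handle (a point): middle of the steel bar handle on the platform's front edge (moves with it): round bar 10 mm thick, 90 mm long along the runner's y axis, its centre 87 mm above the table and 45 mm above the board; free below, pinch it from above.
- disc0 (a point): centre of black disc 0 (66 mm diameter, flush) on the platform's top, 42 mm above the table, moves with it. Discs 0 to 3 stand in a row along the runner's y axis, 75 mm apart; disc 0 is nearest the pin.
- disc1 (a point): centre of black disc 1 (66 mm diameter, flush) on the platform's top, 42 mm above the table, moves with it. Discs 0 to 3 stand in a row along the runner's y axis, 75 mm apart; disc 0 is nearest the pin.
- disc2 (a point): centre of black disc 2 (66 mm diameter, flush) on the platform's top, 42 mm above the table, moves with it. Discs 0 to 3 stand in a row along the runner's y axis, 75 mm apart; disc 0 is nearest the pin.
- disc3 (a point): centre of black disc 3 (66 mm diameter, flush) on the platform's top, 42 mm above the table, moves with it. Discs 0 to 3 stand in a row along the runner's y axis, 75 mm apart; disc 0 is nearest the pin.
- pin: detent pin, upright: steel shaft 12 mm diameter, 44 mm long with a tapered nose (5 mm at the tip, 8 mm long) and a ball groove (10 to 20 mm above the tip); above it a red knob, 24 mm diameter, 40 mm tall (44 to 84 mm above the tip, slightly wider top rim of 28 mm), 90 g. Origin: the tip of the nose; z up to the knob. Home: the knob's underside rests on the bracket's upper plate, so its origin is 44 mm below bracket_hole. Coming out of or into the balls takes about 10 to 15 N.
- rest_hole (a point): centre of the mouth, 50 mm above the table, of a 19 mm wide, 46 mm deep hole in a fixed dark wooden block (46 x 46 x 50 mm) beside the bracket: a place to stand the pin meanwhile (loose fit, no detent; the knob rests on the block).
- bottle1: swing-top bottle, brown or green glass, 165 mm tall, 340 g, may be absent: body 60 mm diameter up to 80 mm, shoulder up to 108 mm, straight neck 26 mm diameter from 108 to 147 mm (grip it there, about 134 mm up), white cap 29 mm diameter above; thick, smooth glass base that slides easily (friction about 0.4). Origin: centre of its underside; z up through the neck.
- bottle2: swing-top bottle, brown or green glass, 165 mm tall, 340 g, may be absent: body 60 mm diameter up to 80 mm, shoulder up to 108 mm, straight neck 26 mm diameter from 108 to 147 mm (grip it there, about 134 mm up), white cap 29 mm diameter above; thick, smooth glass base that slides easily (friction about 0.4). Origin: centre of its underside; z up through the neck.
- bottle3: swing-top bottle, brown or green glass, 165 mm tall, 340 g, may be absent: body 60 mm diameter up to 80 mm, shoulder up to 108 mm, straight neck 26 mm diameter from 108 to 147 mm (grip it there, about 134 mm up), white cap 29 mm diameter above; thick, smooth glass base that slides easily (friction about 0.4). Origin: centre of its underside; z up through the neck.
- bottle4: swing-top bottle, brown or green glass, 165 mm tall, 340 g, may be absent: body 60 mm diameter up to 80 mm, shoulder up to 108 mm, straight neck 26 mm diameter from 108 to 147 mm (grip it there, about 134 mm up), white cap 29 mm diameter above; thick, smooth glass base that slides easily (friction about 0.4). Origin: centre of its underside; z up through the neck.
- jar: bystander: clear glass jar, 84 mm diameter, 110 mm tall. Origin: centre of its underside.
- can: bystander: bare aluminium drink can, 66 mm diameter, 115 mm tall. Origin: centre of its underside.
- tin: bystander: food can with a green band, 74 mm diameter, 100 mm tall. Origin: centre of its underside.
- spice: bystander: small spice pot, 48 mm diameter, 90 mm tall. Origin: centre of its underside.
Mind the look-alikes: they are no part of the job. Leave any blue or purple look-alike of the bottle3 alone.

How it is judged:
By the outcome, as a careful person would: the job done as asked, in the order asked, and still so for the second after the job is handed in, with the robot touching nothing.
Of bottle1, bottle2, bottle3, bottle4 only 3 to 4 are there at a start; the rules pass over those that are not, and their reading is None.
At some moment in a run one of bottle1, bottle2, bottle3, bottle4 may be knocked a few centimetres aside while the robot is not near it.
It also fails if it takes over 210 s, if anything falls off the work surface, if the arm or the gripper's body presses on something with over 40 N, if the wrist force passes 120 N, or if a joint passes its speed limit or range.

## Robot

A 6-joint arm with a two-finger parallel gripper is mounted at the origin on the work surface. World frame = base frame: x ahead of the robot, y to its left, z up, the work surface at z = 0. Lengths are in m, angles in degrees, forces in N, time in s.
With the tool pointing down it reaches from about 0.35 to 0.775 m from the base axis. Payload 5.5 kg.
Tool frame: the origin (TCP) lies on the centre line of the jaws, within the pads' length; the fingertips stand 25 mm ahead of it and the grasp point (between the pads) lies 6 mm ahead of it; z points along the fingers, y is the direction in which the jaws open and shut (so a half turn about z gives the same grasp; the last joint's range is limited). The gripper opens to 85 mm and grips with 20 to 120 N. Pads are 22 mm wide; open, the fingers measure 114 mm over their backs; the gripper's body (76 mm by 85 mm) begins 54 mm behind the grasp point. The pads swing forward as they close: fully open they stand 13 mm farther back than shut.
Start: joints at [60.986, 17.945, 2.641, 74.691, 0, 82.002], TCP at [0.206, 0.537, 0.256] pointing down, gripper open.
Joint ranges: [-158.12, 158.12], [-49.38, 96.58], [-58.88, 72.47], [-126.05, 133.96], [-84.25, 85.87], [-180, 180]. Speed limits (degrees/s): [147.25, 147.25, 180, 180, 180, 180].

## Interface

Orientations are given as [roll, pitch, yaw] about the fixed x, y, z axes, in that order (R = Rz(yaw) Ry(pitch) Rx(roll)).
In Python, from station import monitor, vision, r, spotter gives the robot as it stands. The module is installed in compiled form; this text tells all that it offers.
- The arm moves only by the tool drive_tool, never from a script. Its argument "moves" is a list of rows, each a list of 7 numbers: the shift along the tool's x, y, z in mm, then the turn, a rotation vector about the tool's x, y, z in degrees, then the closure, from 0 (fully open) to 1 (shut). In form: [[dx, dy, dz, rx, ry, rz, grip], ...]. A call has 1 to 12 rows; each row shifts and turns the pose as measured when the row begins, along the tool's axes as they then stand; what a row does not reach is not made up. A row lasts 1/12 s, in which the tool goes at most 41.7 mm and 7.16 degrees, less where a joint would pass 70% of its speed; a pose out of reach is approached as far as the arm can. A call with a gripper value outside its range is refused whole. The fingers move at their own pace and stop on an object; "newtons" is the grip in N (left out, the last holds). Time passes only in rows, so rows that do not move let the fingers close. It gives the time, the measured TCP pose, the force and the opening at its end, in the units of the state.
- monitor.state(): the state, without advancing time (a new reading comes with each control period).
- vision.snapshot(name): name is "scene" or "side" or "wrist"; returns a dict with "pixels" (480x640x3 uint8, blue, green, red), "range_z" (480x640 float32, m along the optical axis (not along the pixel's ray), 0 where there is no reading), "camera_matrix" (3x3 intrinsics, pixels), "eye" and "rotation" of the camera in the world. Camera axes: x right, y down, z forward; pixel columns grow to the right and rows downward; lengths in m; the calibration is good to about 2 mm. A picture is of the moment at which its call begins.
- r.hand_in(): hands the job in, once; it reports no verdict.
Trained networks look in a picture, given as the dict that the camera call returned (one of the last four; its "shot" number tells which), for a name from the list of things; names that differ only in an ending like _2 or _b are one class to them, and where a whole thing is asked for, a point or a joint stands for the part that bears it (a point fixed in the world has none). Each returns a list of dicts, best first, with "p" (0 to 1); they miss things now and then, are a little off and sometimes report something else, mostly with a low value. They report only what shows in the picture. A call takes as long as a camera call. They do not tell look-alikes from the thing itself.
- spotter.recognise(picture, thing): "position" ([x, y, z] in m, in the coordinates of the camera as it stood for that picture, good to about 4 mm: the middle of the surface that is visible of it).
- spotter.silhouettes(picture, thing): "region" (480x640 bool, what is visible of it).
The state is a dict: "time_s": time; "joint_positions": joint angles; "joint_velocities": joint speeds; "joint_efforts": joint torques, N m; "eef_pos": TCP position; "eef_rot": TCP orientation; "contact_force": force on the tool from outside, world axes, zero at the start; "torque": the same for the moment, N m; "gripper_width": finger opening in m.
Only numpy, scipy, OpenCV 4.12 (cv2) and the standard library are available. Lean on these libraries where they do the work, as an engineer would, in place of code of your own. Each camera call takes 0.05 s, during which the arm holds its last target.

## Working session

There is one attempt and no reset: what is moved stays moved. The work goes in short steps, Python scripts to look and compute and a tool call to move; the robot and the scene stay as the last step left them, time stands still between calls to the robot, and variables do not carry over. Pictures are saved under pics/ and viewed, and the job is handed in when it is done.

Besides the shell and the picture viewer there is one more tool, called as name([rows], argument=value, ...), one row to a line, values as JSON. drive_tool: Moves the arm, as the interface text tells. Its arguments: {"type":"object","properties":{"moves":{"type":"array","items":{"type":"array","items":{"type":"number"}}},"newtons":{"type":"number"}},"required":["moves"]}

```bash
mkdir -p pics; cat > h.py <<'E'
import numpy as np, cv2
from station import monitor, vision, r, spotter
def snap(n,save=None):
    p=vision.snapshot(n)
    if save: cv2.imwrite('pics/'+save,p['pixels'])
    return p
def w(p,pos): return np.array(p['eye'])+np.array(p['rotation'])@np.array(pos)
def cloud(p):
    K=np.array(p['camera_matrix']);z=p['range_z'].astype(float)
    v,u=np.mgrid[0:480,0:640]
    c=np.stack([(u-K[0,2])*z/K[0,0],(v-K[1,2])*z/K[1,1],z],-1)
    W=c@np.array(p['rotation']).T+np.array(p['eye'])
    W[z<=0]=np.nan
    return W
def proj(p,X):
    K=np.array(p['camera_matrix']);c=np.array(p['rotation']).T@(np.array(X)-np.array(p['eye']))
    q=K@c;return q[:2]/q[2]
E
python3 - <<'E'
from h import *
for n in ['scene','side','wrist']:
    p=snap(n,n+'0.png'); print(n,np.round(p['eye'],3),np.round(p['rotation'],2).tolist())
print(monitor.state())
E
```

```text
scene [0.983 0.667 0.611] [-123.07, 1.17, 148.47]
side [0.299 0.942 1.053] [-134.02, 0.45, -166.7]
wrist [0.128 0.566 0.372] [161.66, 0.1, 68.97]
{'time_s': 0.15, 'joint_positions': array([6.09853593e+01, 1.79815742e+01, 2.59099897e+00, 7.46907121e+01,
       7.03113007e-04, 8.20009531e+01]), 'joint_velocities': array([-0.03965364, -0.17445982,  0.17589926, -0.08122464, -0.05669483,
       -0.02964914]), 'joint_efforts': array([ 2.23351526e-03, -4.81063950e+01,  2.98814929e+01,  1.39089965e-02,
       -1.31564257e-04,  7.55676865e-06]), 'eef_pos': array([0.20604457, 0.5364345 , 0.25560057]), 'eef_rot': array([-1.79919601e+02, -1.20079418e-02,  1.58984397e+02]), 'contact_force': array([-0.27009465, -0.53772362,  1.28397474]), 'torque': array([ 0.03135533, -0.01345118,  0.06674059]), 'gripper_width': 0.08544029105495754}
```

```bash
python3 - <<'E'
s=open('h.py').read()
s=s.replace("    if save:","    p['rotation']=R.from_euler('xyz',p['rotation'],degrees=True).as_matrix()\n    if save:").replace("import numpy as np, cv2","import numpy as np, cv2\nfrom scipy.spatial.transform import Rotation as R")
s=s.replace("p=vision.snapshot(n)","p=dict(vision.snapshot(n)); p['raw']=dict(p)")
open('h.py','w').write(s)
E
```

```text
(no output)
```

View pics/scene0.png

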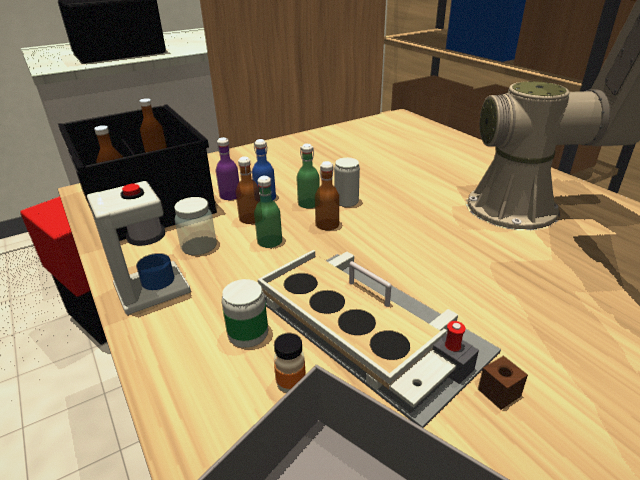

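View pics/side0.png

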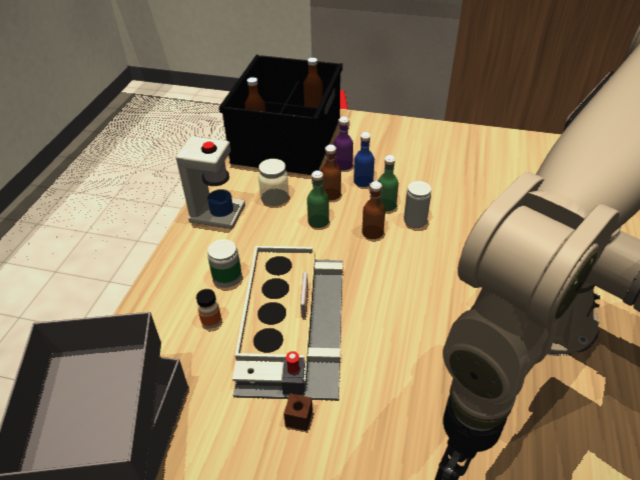

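View pics/wrist0.png

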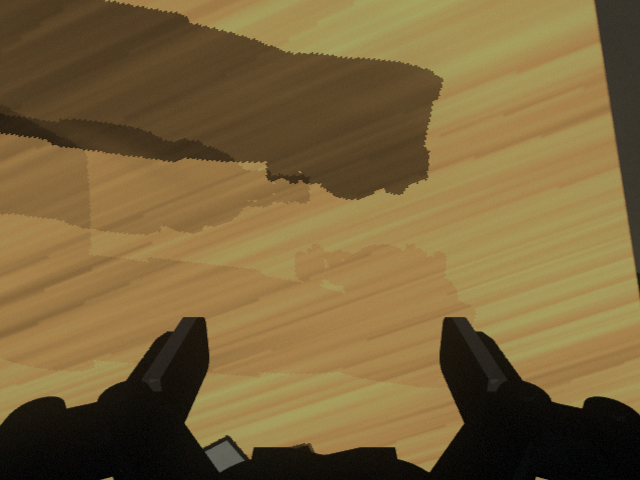

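```bash
cat > meas.py <<'E'
from h import *
import sys
for cam in sys.argv[1].split(','):
    p=snap(cam)
    for t in sys.argv[2].split(','):
        for d in spotter.recognise(p['raw'],t)[:8]:
            X=w(p,d['position']); print(cam,t,round(d['p'],2),np.round(X,3),np.round(proj(p,X)),'r',round(np.hypot(X[0],X[1]),3))
E
python3 meas.py scene,side pin,bracket_hole,rest_hole,handle,disc0,bottle1,bottle3,jar,can,tin,spice
```

```text
scene pin 0.96 [0.532 0.312 0.085] [454. 332.] r 0.617
scene bracket_hole 0.8 [0.61  0.208 0.042] [373. 331.] r 0.644
scene rest_hole 0.75 [0.512 0.391 0.042] [499. 379.] r 0.644
scene handle 0.78 [0.614 0.18  0.04 ] [361. 324.] r 0.64
scene disc0 0.79 [0.618 0.183 0.042] [360. 324.] r 0.644
scene bottle1 0.97 [ 0.443 -0.297  0.078] [307. 180.] r 0.534
scene bottle1 0.92 [ 0.462 -0.175  0.077] [326. 201.] r 0.494
scene bottle1 0.82 [ 0.61  -0.31   0.078] [245. 195.] r 0.684
scene bottle1 0.73 [ 0.52  -0.394  0.097] [263. 167.] r 0.653
scene bottle1 0.64 [ 0.612 -0.182  0.077] [268. 217.] r 0.639
scene bottle3 0.97 [ 0.443 -0.297  0.078] [307. 180.] r 0.534
scene bottle3 0.92 [ 0.462 -0.175  0.077] [326. 201.] r 0.494
scene bottle3 0.82 [ 0.61  -0.31   0.078] [245. 195.] r 0.684
scene bottle3 0.73 [ 0.52  -0.394  0.097] [263. 167.] r 0.653
scene bottle3 0.64 [ 0.612 -0.182  0.077] [268. 217.] r 0.639
scene jar 0.62 [ 0.762 -0.244  0.073] [194. 225.] r 0.8
scene can 0.72 [ 0.353 -0.24   0.072] [348. 181.] r 0.427
scene can 0.26 [ 0.464 -0.175  0.078] [325. 201.] r 0.496
scene tin 0.8 [
[... 809 characters left out ...]
le1 0.61 [ 0.513 -0.388  0.079] [364. 162.] r 0.643
side bottle1 0.53 [ 0.344 -0.241  0.078] [416. 203.] r 0.42
side bottle3 0.91 [ 0.597 -0.184  0.077] [318. 203.] r 0.625
side bottle3 0.66 [ 0.586 -0.456  0.082] [344. 145.] r 0.743
side bottle3 0.65 [ 0.445 -0.175  0.078] [374. 213.] r 0.479
side bottle3 0.61 [ 0.586 -0.307  0.081] [333. 175.] r 0.661
side bottle3 0.61 [ 0.513 -0.388  0.079] [364. 162.] r 0.643
side bottle3 0.53 [ 0.344 -0.241  0.078] [416. 203.] r 0.42
side jar 0.83 [ 0.743 -0.244  0.074] [272. 183.] r 0.783
side can 0.97 [ 0.344 -0.241  0.078] [416. 203.] r 0.421
side tin 0.61 [0.767 0.082 0.079] [222. 262.] r 0.771
side spice 0.69 [0.755 0.212 0.057] [208. 310.] r 0.784
```

```bash
python3 - <<'E'
from h import *
p=snap('scene');im=p['pixels']
cv2.imwrite('pics/c1.png',cv2.resize(im[240:430,250:540],None,fx=2.7,fy=2.7,interpolation=cv2.INTER_CUBIC))
cv2.imwrite('pics/c2.png',cv2.resize(im[130:260,200:380],None,fx=4,fy=4,interpolation=cv2.INTER_CUBIC))
E
```

```text
(no output)
```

View pics/c1.png

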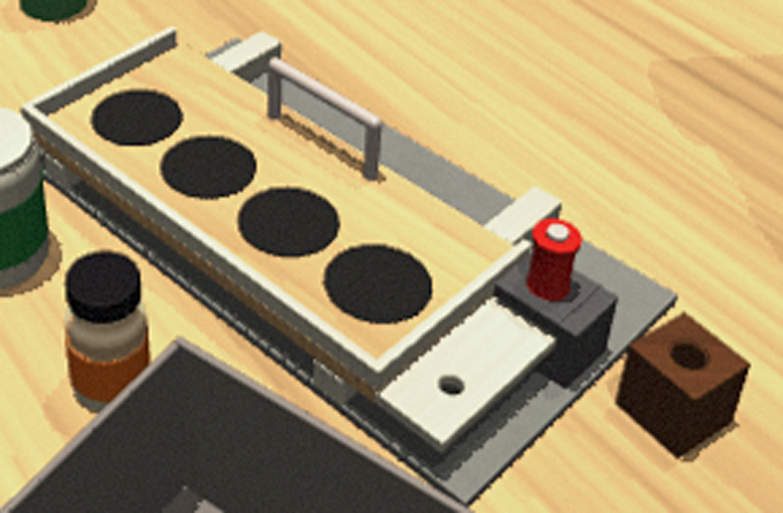

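View pics/c2.png

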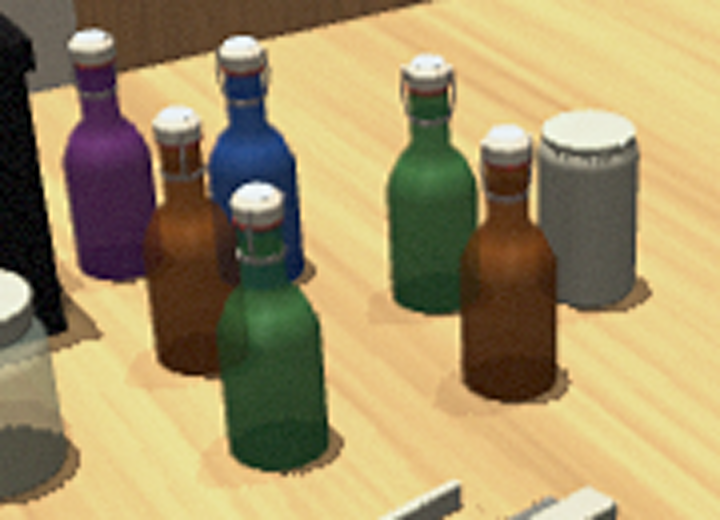

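```bash
cat > discs.py <<'E'
from h import *
def ray(p,uv,z):
    K=np.array(p['camera_matrix']);d=np.array(p['rotation'])@np.array([(uv[0]-K[0,2])/K[0,0],(uv[1]-K[1,2])/K[1,1],1.])
    e=np.array(p['eye']);return e+d*(z-e[2])/d[2]
def discs(p):
    W=cloud(p);im=p['pixels'].max(2)
    m=((im<70)&(np.abs(W[...,2]-.042)<.008)&(W[...,0]>.4)&(W[...,0]<.75)).astype(np.uint8)
    n,l,s,c=cv2.connectedComponentsWithStats(m)
    out=[]
    for i in range(1,n):
        if s[i,4]<150: continue
        cs,_=cv2.findContours((l==i).astype(np.uint8),cv2.RETR_EXTERNAL,cv2.CHAIN_APPROX_NONE)
        pts=np.array([ray(p,q,.042)[:2] for q in cs[0][:,0,:].astype(float)])
        (cx,cy),rad=cv2.minEnclosingCircle((pts*1000).astype(np.float32))
        out.append((cx,cy,2*rad,s[i,4]))
    return sorted(out,key=lambda o:-o[1])
def axisobj(p,pix,zc):  # top ray
    return ray(p,pix,zc)
if __name__=='__main__':
    for cam in ['scene','side']:
        p=snap(cam)
        for d in discs(p): print(cam,np.round(d,1))
        W=cloud(p);b,g,rr=[p['pixels'][...,i].astype(int) for i in range(3)]
        m=(rr>110)&(g<60)&(b<60)&(np.hypot(W[...,0]-.53,W[...,1]-.31)<.06)
        P=W[m]; print('knob',m.sum(),np.round(np.nanmedian(P,0),4),np.nanmin(P,0).round(3),np.nanmax(P,0).round(3))
        m=(np.abs(W[...,2]-.087)<.008)&(np.hypot(W[...,0]-.54,W[...,1]-.16)<.11)
        P=W[m]; print('handle',m.sum(),np.round(np.nanmean(P,0),4),np.nanmin(P,0).round(3),np.nanmax(P,0).round(3))
        if len(P)>5:
            vv=np.linalg.svd(P-P.mean(0))[2][0];print(vv.round(3))
        m=(np.abs(W[...,2]-.05)<.005)&(np.hypot(W[...,0]-.5,W[...,1]-.40)<.05)
        P=W[m]; rc=cv2.minAreaRect((P[:,:2]*1000).astype(np.float32)); print('block',rc)
E
python3 discs.py
```

```text
scene [501.3 393.3  66.2 305. ]
scene [530.5 320.2  72.8 225. ]
scene [604.5 247.4  64.4 873. ]
scene [619.  173.5  63.8 728. ]
scene [633.5 100.2  64.5 616. ]
scene [648.3  26.3  63.6 523. ]
knob 126 [0.533 0.315 0.094] [0.517 0.297 0.054] [0.544 0.324 0.096]
handle 282 [0.5577 0.1271 0.0894] [0.543 0.075 0.079] [0.571 0.173 0.095]
[-0.195  0.981 -0.005]
block ((497.748291015625, 389.1725158691406), (47.28282165527344, 49.392513275146484), 89.9429931640625)
side [736.  480.  220.5 326. ]
side [603.3 248.   62.3 527. ]
side [617.9 174.6  62.  457. ]
side [632.1 101.1  61.6 397. ]
side [646.5  27.8  61.3 357. ]
side [ 697.1 -534.   301.2  215. ]
knob 60 [0.5249 0.3183 0.0932] [0.514 0.291 0.053] [0.541 0.326 0.099]
handle 154 [0.5536 0.1307 0.09  ] [0.542 0.077 0.08 ] [0.568 0.174 0.095]
[-0.193  0.981 -0.019]
block ((497.4222717285156, 390.86114501953125), (46.64540481567383, 48.80833053588867), 1.1617591381072998)
```

```bash
cat > go.py <<'E'
from h import *
import sys
s=monitor.state();e=s['eef_pos'];Rm=R.from_euler('xyz',s['eef_rot'],degrees=True)
a=[float(v) for v in sys.argv[1:]]
d=Rm.inv().apply(np.array(a[:3])-e)*1000
yaw=a[3] if len(a)>3 else 101.2
T=R.from_euler('xyz',[180,0,yaw],degrees=True)
print('shift(tool mm)',d.round(1),'rot',(Rm.inv()*T).as_rotvec(degrees=True).round(1),'len',np.linalg.norm(d).round(1))
T_d=T.inv().apply(np.array(a[:3])-e)*1000
print('after-turn shift',T_d.round(1),'pos',e.round(4),'w',round(s['gripper_width'],4),'F',s['contact_force'].round(1),'t',round(s['time_s'],1))
E
python3 - <<'E'
from h import *
from discs import ray
p=snap('scene')
print('knobtop',ray(p,(456.3,325.6),.094),'resthole',ray(p,(505.5,371.5),.05),'strip2',ray(p,(250+451/2.7,240+384/2.7),.04))
E
python3 go.py .53 .315 .22
```

```text
knobtop [0.52708232 0.30991781 0.094     ] resthole [0.49829792 0.39106199 0.05      ] strip2 [0.6174453  0.32914419 0.04      ]
shift(tool mm) [-381.8  -90.9   36.3] rot [ 0.  -0.  57.8] len 394.1
after-turn shift [-280.4  274.5   36.3] pos [0.2062 0.5368 0.2563] w 0.0856 F [ 0.3 -0.9 -0.4] t 1.6
```

drive_tool([
  [0, 0, 0, 0, 0, 7.1, 0],
  [0, 0, 0, 0, 0, 7.1, 0],
  [0, 0, 0, 0, 0, 7.1, 0],
  [0, 0, 0, 0, 0, 7.1, 0],
  [0, 0, 0, 0, 0, 7.1, 0],
  [0, 0, 0, 0, 0, 7.1, 0],
  [0, 0, 0, 0, 0, 7.1, 0],
  [0, 0, 0, 0, 0, 7.1, 0],
])

```text
time_s: 2.22
eef_pos: [0.2062, 0.5368, 0.2563]
eef_rot: [180.0, -0.0, 101.4]
contact_force: [-0.5, -0.3, 0.1]
gripper_width: 0.0853
```

drive_tool([
  [-26, 25, 3, 0, 0, 0, 0],
  [-26, 25, 3, 0, 0, 0, 0],
  [-26, 25, 3, 0, 0, 0, 0],
  [-26, 25, 3, 0, 0, 0, 0],
  [-26, 25, 3, 0, 0, 0, 0],
  [-26, 25, 3, 0, 0, 0, 0],
  [-26, 25, 3, 0, 0, 0, 0],
  [-26, 25, 3, 0, 0, 0, 0],
  [-26, 25, 3, 0, 0, 0, 0],
  [-26, 25, 3, 0, 0, 0, 0],
])

```text
time_s: 3.05
eef_pos: [0.5086, 0.3283, 0.2262]
eef_rot: [179.8, -0.3, 101.9]
contact_force: [0.3, 0.8, 0.3]
gripper_width: 0.0855
```

```bash
python3 go.py .528 .311 .22
```

```text
shift(tool mm) [-21.   15.4   6.2] rot [ 0.2 -0.3  0.7] len 26.7
after-turn shift [-20.8  15.6   6.2] pos [0.5086 0.3283 0.2262] w 0.0855 F [0.3 0.8 0.3] t 3.0
```

drive_tool([
  [-21, 15.5, 6, 0.2, -0.3, 0.7, 0],
  [0, 0, 0, 0, 0, 0, 0],
  [0, 0, 0, 0, 0, 0, 0],
])

```text
time_s: 3.3
eef_pos: [0.5356, 0.3044, 0.2184]
eef_rot: [180.0, 0.1, 100.6]
contact_force: [-0.6, 0.7, -0.0]
gripper_width: 0.0854
```

```bash
python3 go.py .528 .311 .10; python3 - <<'E'
from h import *
p=snap('wrist','w1.png')
for X in [(.528,.311,.094),(.498,.391,.05)]: print(proj(p,X))
E
```

```text
shift(tool mm) [  8.1  -6.4 118.3] rot [ 0.   0.1 -0.6] len 118.8
after-turn shift [  7.9  -6.2 118.4] pos [0.5356 0.3044 0.2184] w 0.0854 F [-0.6  0.7 -0. ] t 3.3
[317.95856262 229.80332954]
[295.85913125  87.87729693]
```

View pics/w1.png

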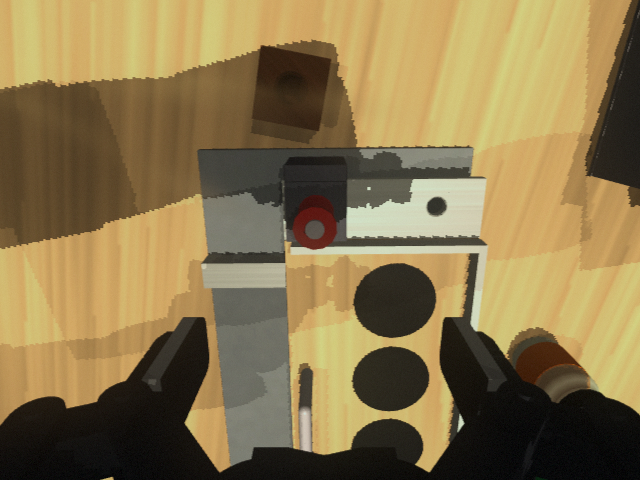

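```bash
python3 - <<'E'
from h import *
from discs import ray
p=snap('wrist')
print(ray(p,(314.5,229),.094),ray(p,(291,84.5),.05),ray(p,(436.5,206.5),.041))
E
```

```text
[0.52555196 0.31116652 0.094     ] [0.49427653 0.39240062 0.05      ] [0.61323297 0.32889398 0.041     ]
```

drive_tool([
  [8, -7, 30, 0, 0, 0, 0],
  [0, 0, 30, 0, 0, 0, 0],
  [0, 0, 20, 0, 0, 0, 0],
  [0, 0, 0, 0, 0, 0, 0],
  [0, 0, 0, 0, 0, 0, 0],
])

```text
time_s: 3.82
eef_pos: [0.5225, 0.3178, 0.1403]
eef_rot: [179.6, -0.1, 101.2]
contact_force: [0.5, 0.6, 1.4]
gripper_width: 0.0854
```

```bash
python3 go.py .5265 .3105 .09;python3 - <<'E'
from h import *
p=snap('wrist','w2.png')
E
```

```text
shift(tool mm) [-8.   2.1 50.3] rot [ 0.4 -0.1  0. ] len 51.0
after-turn shift [-8.   2.5 50.3] pos [0.5225 0.3178 0.1403] w 0.0854 F [0.5 0.6 1.4] t 3.8
```

View pics/w2.png

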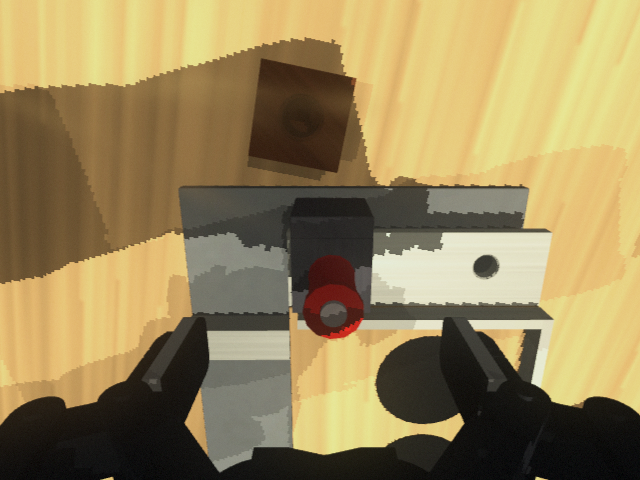

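drive_tool([
  [-8, 2.5, 10, 0.4, 0, 0, 0],
  [0, 0, 0, 0, 0, 0, 0],
  [0, 0, 0, 0, 0, 0, 0],
])

```text
time_s: 4.12
eef_pos: [0.5278, 0.312, 0.1338]
eef_rot: [179.8, -0.1, 101.4]
contact_force: [1.8, 0.0, 1.5]
gripper_width: 0.0855
```

```bash
python3 go.py .5265 .3105 .085
```

```text
shift(tool mm) [-1.3 -1.8 48.8] rot [ 0.2 -0.1  0.2] len 48.9
after-turn shift [-1.2 -1.6 48.8] pos [0.5278 0.312  0.1338] w 0.0855 F [1.8 0.  1.5] t 4.1
```

drive_tool([
  [-1, -1.5, 12, 0, 0, 0, 0],
  [0, 0, 12, 0, 0, 0, 0],
  [0, 0, 12, 0, 0, 0, 0],
  [0, 0, 5, 0, 0, 0, 0],
  [0, 0, 0, 0, 0, 0, 0],
  [0, 0, 0, 0, 0, 0, 0],
])

```text
time_s: 4.62
eef_pos: [0.5317, 0.3114, 0.0976]
eef_rot: [179.2, -0.3, 101.3]
contact_force: [0.3, 0.6, 1.5]
gripper_width: 0.0852
```

```bash
python3 go.py .5265 .3105 .085
```

```text
shift(tool mm) [ 0.1 -5.5 12.6] rot [ 0.8 -0.3  0.1] len 13.7
after-turn shift [ 0.2 -5.3 12.6] pos [0.5317 0.3114 0.0976] w 0.0852 F [0.3 0.6 1.5] t 4.6
```

drive_tool([
  [0, -5.5, 6, 0.8, -0.3, 0, 0],
  [0, 0, 5, 0, 0, 0, 0],
  [0, 0, 0, 0, 0, 0, 0],
  [0, 0, 0, 0, 0, 0, 0],
])

```text
time_s: 4.95
eef_pos: [0.5273, 0.3107, 0.088]
eef_rot: [179.9, 0.0, 101.2]
contact_force: [0.7, 0.2, 0.2]
gripper_width: 0.0855
```

```bash
python3 go.py .5265 .3105 .085;python3 - <<'E'
from h import *
p=snap('wrist','w3.png')
p=snap('scene');cv2.imwrite('pics/s3.png',cv2.resize(p['pixels'][220:420,350:550],None,fx=3,fy=3))
E
```

```text
shift(tool mm) [-0.  -0.9  3. ] rot [0.1 0.  0. ] len 3.2
after-turn shift [-0.  -0.9  3. ] pos [0.5273 0.3107 0.088 ] w 0.0855 F [0.7 0.2 0.2] t 5.0
```

View pics/w3.png

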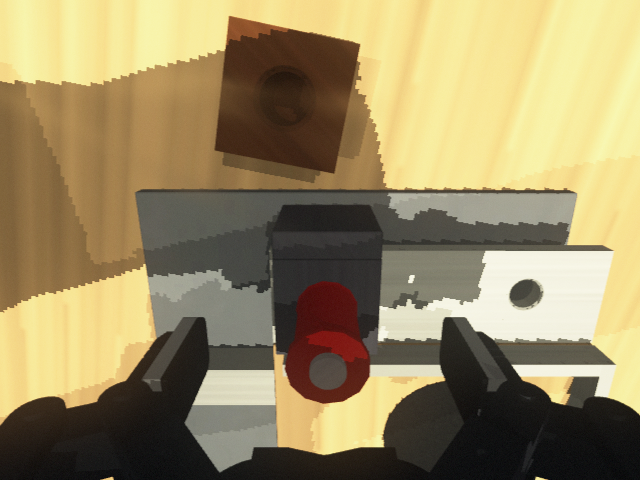

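View pics/s3.png

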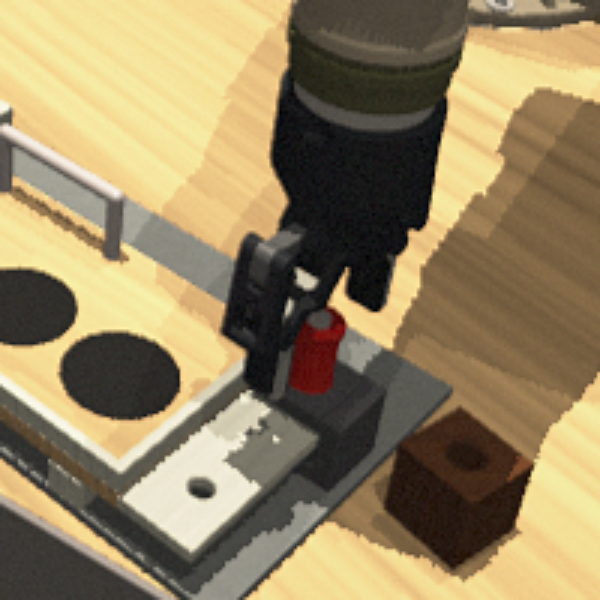

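drive_tool([
  [0, -0.5, 1, 0, 0, 0, 0.3],
  [0, 0, 0, 0, 0, 0, 0.6],
  [0, 0, 0, 0, 0, 0, 1],
  [0, 0, 0, 0, 0, 0, 1],
  [0, 0, 0, 0, 0, 0, 1],
  [0, 0, 0, 0, 0, 0, 1],
  [0, 0, 0, 0, 0, 0, 1],
], newtons=60)

```text
time_s: 5.63
eef_pos: [0.5273, 0.3109, 0.088]
eef_rot: [179.8, 0.0, 101.2]
contact_force: [-0.5, -0.5, 0.4]
gripper_width: 0.0245
```

```bash
python3 go.py .5265 .3105 .085;python3 - <<'E'
from h import *
print(monitor.state()['eef_rot'])
p=snap('scene');cv2.imwrite('pics/s4.png',cv2.resize(p['pixels'][220:420,350:550],None,fx=3,fy=3))
E
```

```text
shift(tool mm) [-0.2 -0.9  3. ] rot [0.2 0.  0. ] len 3.1
after-turn shift [-0.2 -0.8  3. ] pos [0.5273 0.3109 0.088 ] w 0.0245 F [-0.5 -0.5  0.4] t 5.6
[1.79759238e+02 2.28893328e-03 1.01244035e+02]
```

View pics/s4.png

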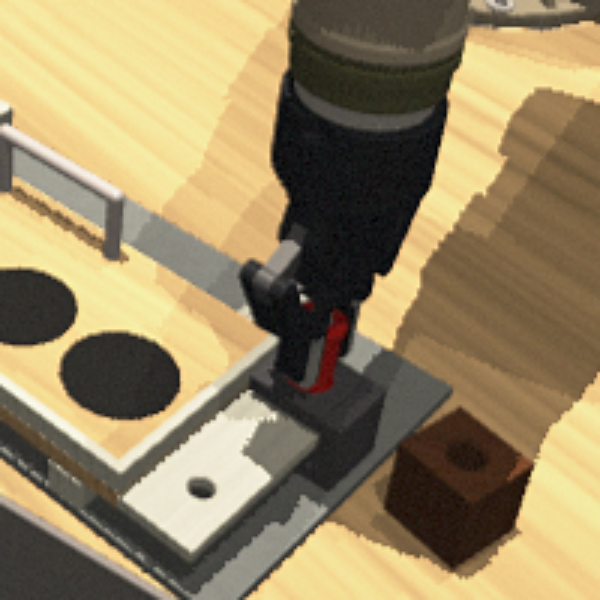

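drive_tool([
  [0, 0, -5, 0, 0, 0, 1],
  [0, 0, -5, 0, 0, 0, 1],
  [0, 0, -5, 0, 0, 0, 1],
  [0, 0, -6, 0, 0, 0, 1],
  [0, 0, -8, 0, 0, 0, 1],
  [0, 0, -8, 0, 0, 0, 1],
  [0, 0, -8, 0, 0, 0, 1],
  [0, 0, -8, 0, 0, 0, 1],
  [0, 0, -8, 0, 0, 0, 1],
  [0, 0, -8, 0, 0, 0, 1],
  [0, 0, 0, 0, 0, 0, 1],
  [0, 0, 0, 0, 0, 0, 1],
])

```text
time_s: 6.68
eef_pos: [0.5275, 0.311, 0.1661]
eef_rot: [179.6, -0.0, 101.2]
contact_force: [-0.0, -0.2, -0.3]
gripper_width: 0.0253
```

```bash
python3 go.py .5 .39 .16;python3 - <<'E'
from h import *
from discs import ray
for c in ['scene','side','wrist']:
  p=snap(c,c+'5.png')
p=snap('scene');cv2.imwrite('pics/s5.png',cv2.resize(p['pixels'][200:420,350:550],None,fx=2.7,fy=2.7))
E
```

```text
shift(tool mm) [ 82.8 -11.6   6.1] rot [ 0.4 -0.   0. ] len 83.9
after-turn shift [ 82.8 -11.7   6.1] pos [0.5275 0.311  0.1661] w 0.0253 F [-0.  -0.2 -0.3] t 6.7
```

View pics/s5.png

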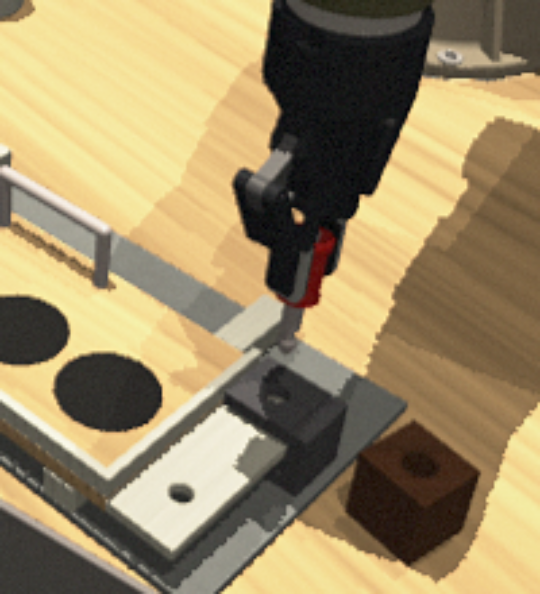

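View pics/wrist5.png

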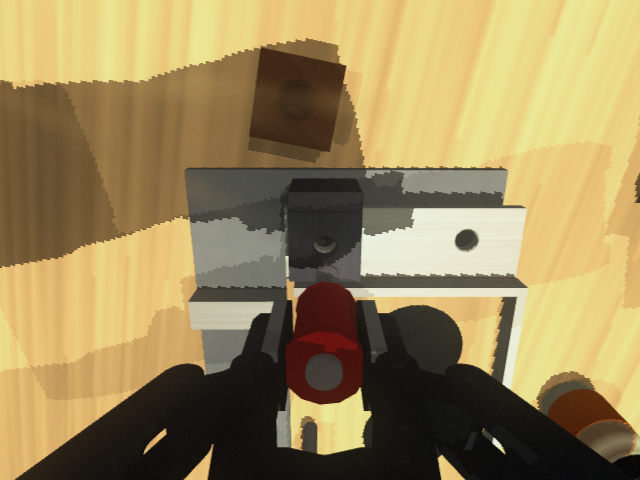

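```bash
python3 - <<'E'
from h import *
from discs import ray
p=snap('wrist');a=ray(p,(325,242.5),.054);b=ray(p,(298,97),.05);print(a,b,(b-a))
p=snap('scene');a=ray(p,(453,346.3),.054);b=ray(p,(505.6,371.5),.05);print(a,b,(b-a))
p=snap('side','side5.png');cv2.imwrite('pics/s6.png',cv2.resize(p['pixels'][340:440,230:360],None,fx=6,fy=6))
E
```

```text
[0.52470944 0.31471755 0.054     ] [0.49455833 0.39173061 0.05      ] [-0.03015111  0.07701306 -0.004     ]
[0.53045171 0.31360504 0.054     ] [0.49817199 0.3911424  0.05      ] [-0.03227973  0.07753736 -0.004     ]
```

View pics/s6.png

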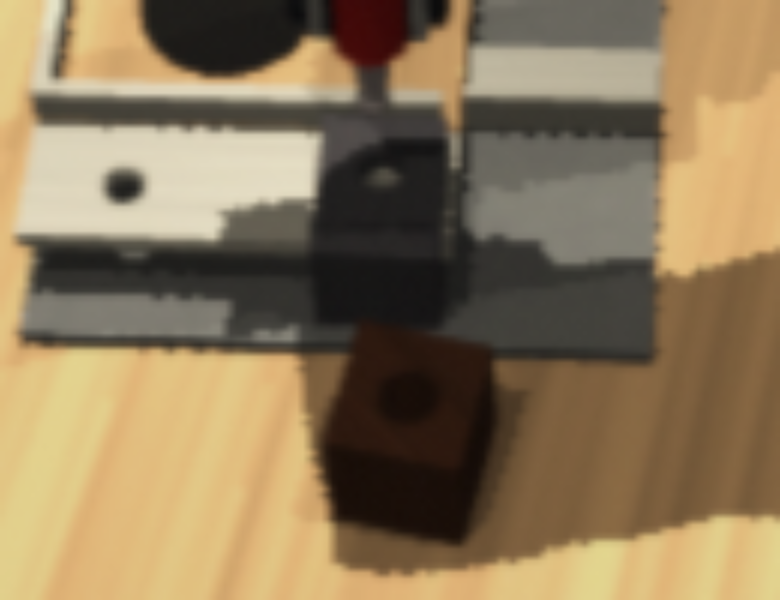

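```bash
python3 go.py .497 .3905 .16
```

```text
shift(tool mm) [ 84.1 -13.8   4.7] rot [0.3 0.  0. ] len 85.3
after-turn shift [ 84.1 -13.9   4.8] pos [0.5269 0.3107 0.1648] w 0.0251 F [-0.1 -0.2 -1.2] t 7.0
```

drive_tool([
  [17, -3, 0, 0.3, 0, 0, 1],
  [17, -3, 0, 0, 0, 0, 1],
  [17, -3, 0, 0, 0, 0, 1],
  [15, -3, 0, 0, 0, 0, 1],
  [6, -1, 0, 0, 0, 0, 1],
  [0, 0, 0, 0, 0, 0, 1],
  [0, 0, 0, 0, 0, 0, 1],
])

```text
time_s: 7.62
eef_pos: [0.4989, 0.3796, 0.1619]
eef_rot: [-179.7, 0.1, 101.1]
contact_force: [0.3, -0.5, -1.2]
gripper_width: 0.0249
```

```bash
python3 go.py .497 .3905 .14
```

```text
shift(tool mm) [11.1  0.3 21.8] rot [-0.3  0.1 -0.1] len 24.5
after-turn shift [11.   0.2 21.9] pos [0.4989 0.3796 0.1619] w 0.0249 F [ 0.3 -0.5 -1.2] t 7.6
```

drive_tool([
  [11, 0, 5, 0, 0, 0, 1],
  [0, 0, 8, 0, 0, 0, 1],
  [0, 0, 0, 0, 0, 0, 1],
  [0, 0, 0, 0, 0, 0, 1],
])

```text
time_s: 7.95
eef_pos: [0.4975, 0.3895, 0.147]
eef_rot: [-179.7, 0.2, 101.0]
contact_force: [-0.2, 0.8, -1.1]
gripper_width: 0.0247
```

```bash
python3 go.py .497 .3905 .087;python3 - <<'E'
from h import *
p=snap('side');cv2.imwrite('pics/s7.png',cv2.resize(p['pixels'][320:440,230:360],None,fx=5,fy=5))
p=snap('scene');cv2.imwrite('pics/s8.png',cv2.resize(p['pixels'][250:420,400:570],None,fx=3.5,fy=3.5))
E
```

```text
shift(tool mm) [ 1.3  0.1 60. ] rot [-0.3  0.2 -0.2] len 60.0
after-turn shift [ 1.1 -0.3 60. ] pos [0.4975 0.3895 0.147 ] w 0.0247 F [-0.2  0.8 -1.1] t 8.0
```

View pics/s7.png

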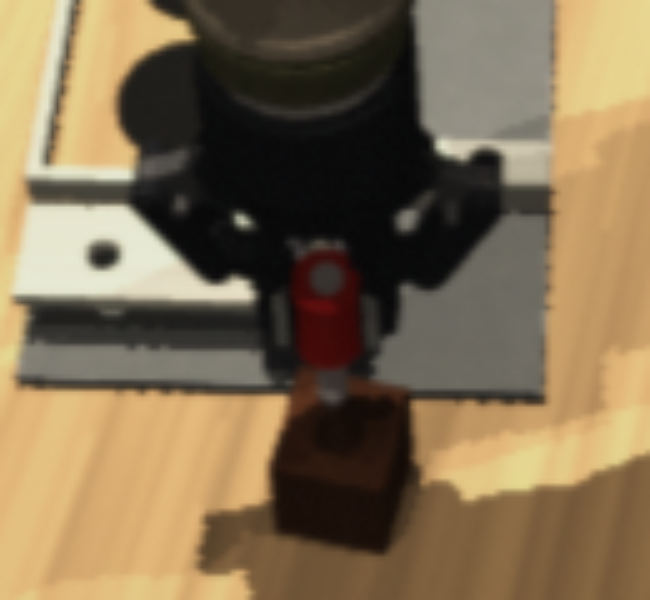

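View pics/s8.png

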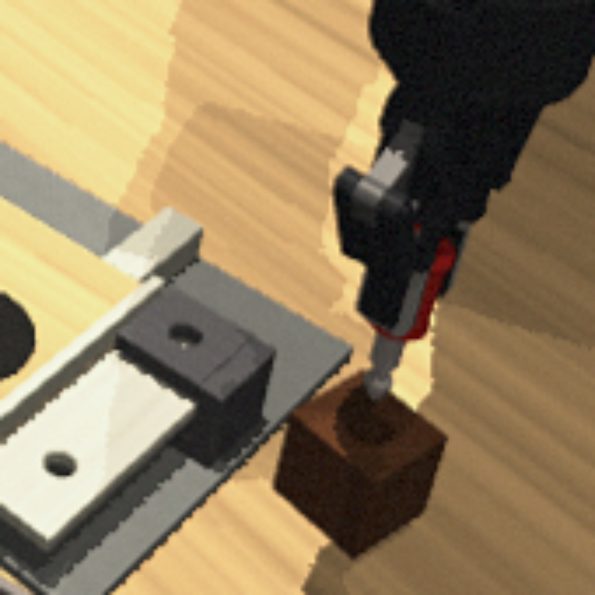

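```bash
python3 - <<'E'
from h import *
from discs import ray
p=snap('scene');print('tip',ray(p,(507.7,363.2),.070),'hole',ray(p,(505.1,370),.05),'bracket',ray(p,(453.4,345.4),.054))
p=snap('side');print('tip',ray(p,(230+332/5,320+399/5),.070),'hole',ray(p,(230+342/5,320+428/5),.05))
E
```

```text
tip [0.500258   0.39194713 0.07      ] hole [0.49647766 0.38876796 0.05      ] bracket [0.52850849 0.3125282  0.054     ]
tip [0.49790147 0.39091925 0.07      ] hole [0.49472888 0.39108646 0.05      ]
```

drive_tool([
  [0, -2, 6, 0, 0, 0, 1],
  [0, 0, 6, 0, 0, 0, 1],
  [0, 0, 6, 0, 0, 0, 1],
  [0, 0, 6, 0, 0, 0, 1],
  [0, 0, 6, 0, 0, 0, 1],
  [0, 0, 0, 0, 0, 0, 1],
])

```text
time_s: 8.65
eef_pos: [0.4958, 0.3885, 0.1152]
eef_rot: [-179.8, 0.1, 100.9]
contact_force: [-1.1, -0.3, -0.4]
gripper_width: 0.0248
```

```bash
python3 go.py .496 .3905 .085;python3 - <<'E'
from h import *
p=snap('scene');cv2.imwrite('pics/s9.png',cv2.resize(p['pixels'][250:420,400:570],None,fx=3.5,fy=3.5))
E
```

```text
shift(tool mm) [ 2.1  0.7 30.2] rot [-0.2  0.1 -0.3] len 30.3
after-turn shift [ 2.   0.6 30.2] pos [0.4958 0.3885 0.1152] w 0.0248 F [-1.1 -0.3 -0.4] t 8.7
```

View pics/s9.png

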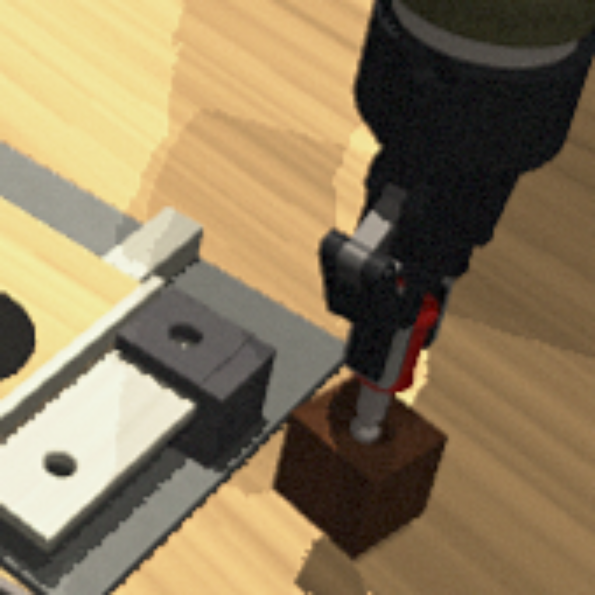

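drive_tool([
  [0.5, 0, 5, 0, 0, 0, 1],
  [0, 0, 5, 0, 0, 0, 1],
  [0, 0, 5, 0, 0, 0, 1],
  [0, 0, 5, 0, 0, 0, 1],
  [0, 0, 5, 0, 0, 0, 1],
  [0, 0, 0, 0, 0, 0, 1],
])

```text
time_s: 9.2
eef_pos: [0.4961, 0.3893, 0.0884]
eef_rot: [-179.8, 0.1, 100.9]
contact_force: [-0.6, 0.6, -0.6]
gripper_width: 0.0252
```

```bash
python3 go.py .496 .3905 .085
```

```text
shift(tool mm) [1.2 0.1 3.4] rot [-0.2  0.1 -0.3] len 3.6
after-turn shift [1.2 0.1 3.4] pos [0.4961 0.3893 0.0884] w 0.0252 F [-0.6  0.6 -0.6] t 9.2
```

drive_tool([
  [0, 0, 3, 0, 0, 0, 1],
  [0, 0, 0, 0, 0, 0, 1],
  [0, 0, 0, 0, 0, 0, 0.5],
  [0, 0, 0, 0, 0, 0, 0],
  [0, 0, 0, 0, 0, 0, 0],
  [0, 0, 0, 0, 0, 0, 0],
  [0, 0, -20, 0, 0, 0, 0],
  [0, 0, -30, 0, 0, 0, 0],
  [0, 0, -35, 0, 0, 0, 0],
  [0, 0, 0, 0, 0, 0, 0],
  [0, 0, 0, 0, 0, 0, 0],
])

```text
time_s: 10.12
eef_pos: [0.4959, 0.3893, 0.1735]
eef_rot: [-179.8, 0.1, 100.9]
contact_force: [-0.4, -0.1, -1.0]
gripper_width: 0.085
```

```bash
python3 go.py .5556 .1245 .16;python3 - <<'E'
from h import *
p=snap('scene');cv2.imwrite('pics/s10.png',cv2.resize(p['pixels'][250:420,400:570],None,fx=3.5,fy=3.5))
E
```

```text
shift(tool mm) [-271.3    8.5   14.1] rot [-0.2  0.1 -0.3] len 271.8
after-turn shift [-271.3    7.1   13.5] pos [0.4959 0.3893 0.1735] w 0.085 F [-0.4 -0.1 -1. ] t 10.1
```

View pics/s10.png

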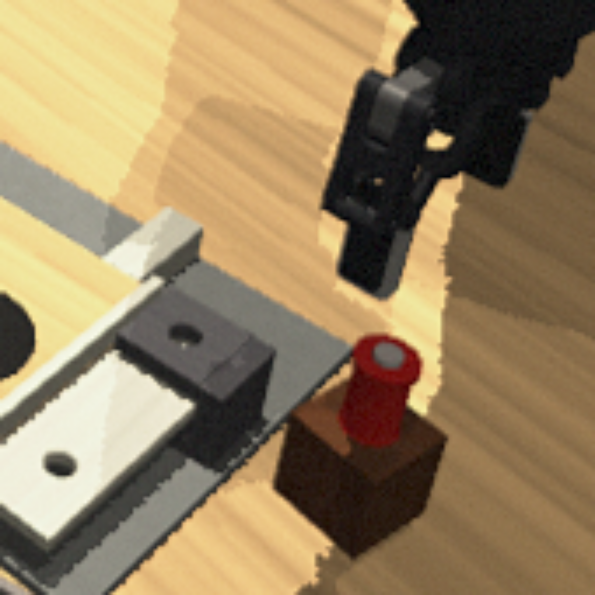

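Pin rests in the block (knob around (500,360) in the full frame). Now the handle.

drive_tool([
  [-33, 1, 0, 0, 0, 0, 0],
  [-33, 1, 0, 0, 0, 0, 0],
  [-33, 1, 0, 0, 0, 0, 0],
  [-33, 1, 0, 0, 0, 0, 0],
  [-33, 1, 0, 0, 0, 0, 0],
  [-33, 1, 0, 0, 0, 0, 0],
  [-30, 1, 0, 0, 0, 0, 0],
  [-20, 0, 0, 0, 0, 0, 0],
  [0, 0, 0, 0, 0, 0, 0],
  [0, 0, 0, 0, 0, 0, 0],
])

```text
time_s: 11.0
eef_pos: [0.5503, 0.1388, 0.1665]
eef_rot: [-179.6, 0.0, 101.2]
contact_force: [0.4, 0.4, 0.1]
gripper_width: 0.0856
```

```bash
python3 go.py .5556 .1245 .12
```

```text
shift(tool mm) [-15.1   2.7  46.5] rot [-0.4  0.  -0. ] len 49.0
after-turn shift [-15.1   2.4  46.5] pos [0.5503 0.1388 0.1665] w 0.0856 F [0.4 0.4 0.1] t 11.0
```

drive_tool([
  [-14, 2.5, 10, -0.4, 0, 0, 0],
  [0, 0, 16, 0, 0, 0, 0],
  [0, 0, 14, 0, 0, 0, 0],
  [0, 0, 0, 0, 0, 0, 0],
  [0, 0, 0, 0, 0, 0, 0],
])

```text
time_s: 11.42
eef_pos: [0.5543, 0.1285, 0.1237]
eef_rot: [-180.0, -0.1, 101.4]
contact_force: [0.2, 0.0, 0.5]
gripper_width: 0.0852
```

```bash
python3 go.py .5556 .1245 .093;python3 - <<'E'
from h import *
p=snap('wrist','w11.png')
p=snap('scene');cv2.imwrite('pics/s11.png',cv2.resize(p['pixels'][180:380,250:480],None,fx=3,fy=3))
E
```

```text
shift(tool mm) [-4.2  0.5 30.7] rot [-0.  -0.1  0.2] len 31.0
after-turn shift [-4.2  0.5 30.7] pos [0.5543 0.1285 0.1237] w 0.0852 F [0.2 0.  0.5] t 11.4
```

View pics/w11.png

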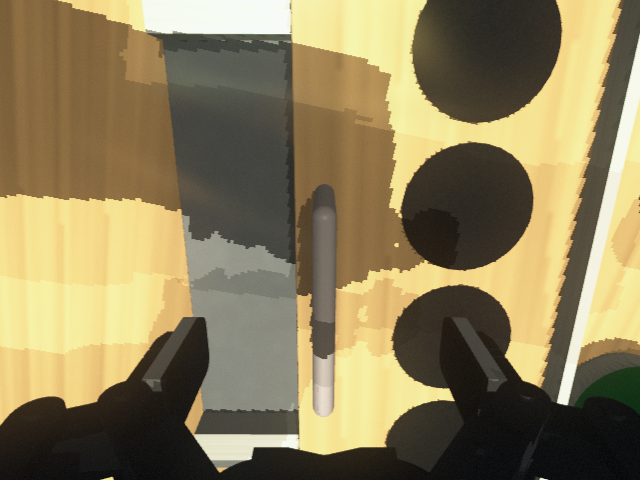

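View pics/s11.png

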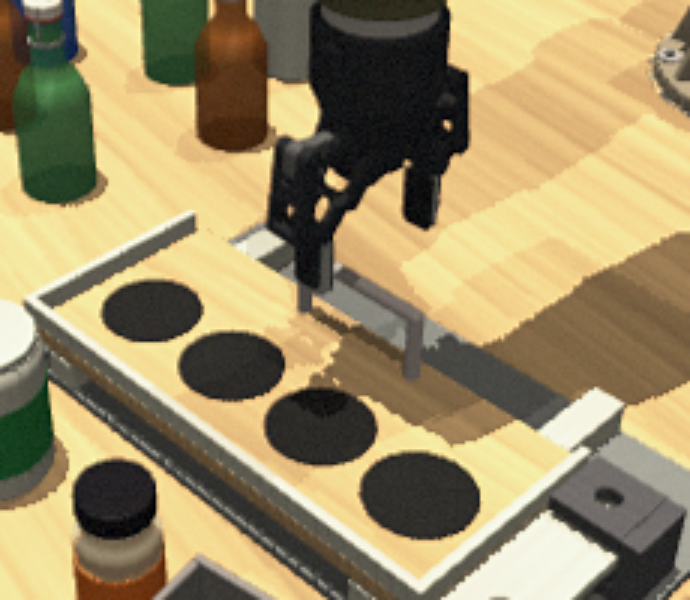

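Bar centred at column 323 between the fingers. Descend and close.

drive_tool([
  [0, 0, 9, 0, 0, 0, 0],
  [0, 0, 9, 0, 0, 0, 0],
  [0, 0, 9, 0, 0, 0, 0],
  [0, 0, 2, 0, 0, 0, 0],
  [0, 0, 0, 0, 0, 0, 0.6],
  [0, 0, 0, 0, 0, 0, 1],
  [0, 0, 0, 0, 0, 0, 1],
  [0, 0, 0, 0, 0, 0, 1],
  [0, 0, 0, 0, 0, 0, 1],
  [0, 0, 0, 0, 0, 0, 1],
  [0, 0, 0, 0, 0, 0, 1],
])

```text
time_s: 12.43
eef_pos: [0.5538, 0.1297, 0.0947]
eef_rot: [-180.0, -0.0, 101.5]
contact_force: [-3.9, 0.0, 0.7]
gripper_width: 0.0078
```

```bash
python3 go.py .5556 .1245 .093
```

```text
shift(tool mm) [-5.5  0.7  1.7] rot [-0.  -0.   0.3] len 5.8
after-turn shift [-5.4  0.7  1.7] pos [0.5538 0.1297 0.0947] w 0.0078 F [-3.9  0.   0.7] t 12.4
```

drive_tool([
  [0, -5, 0, 0, 0, 0.3, 1],
  [0, -7, 0, 0, 0, 0, 1],
  [0, -9, 0, 0, 0, 0, 1],
  [0, -9, 0, 0, 0, 0, 1],
  [0, -9, 0, 0, 0, 0, 1],
  [0, -9, 0, 0, 0, 0, 1],
  [0, -9, 0, 0, 0, 0, 1],
  [0, -9, 0, 0, 0, 0, 1],
  [0, 0, 0, 0, 0, 0, 1],
])

```text
time_s: 13.18
eef_pos: [0.4951, 0.1182, 0.0947]
eef_rot: [178.7, -0.1, 101.2]
contact_force: [-3.0, -1.4, 0.8]
gripper_width: 0.008
```

```bash
python3 go.py .4655 .1122 .0947
```

```text
shift(tool mm) [ -0.1 -30.2  -0.6] rot [ 1.3 -0.1 -0. ] len 30.2
after-turn shift [ -0.1 -30.2   0. ] pos [0.4951 0.1182 0.0947] w 0.008 F [-3.  -1.4  0.8] t 13.2
```

drive_tool([
  [0, -8, 0, 1.3, 0, 0, 1],
  [0, -8, 0, 0, 0, 0, 1],
  [0, -7, 0, 0, 0, 0, 1],
  [0, -5, 0, 0, 0, 0, 1],
  [0, 0, 0, 0, 0, 0, 1],
])

```text
time_s: 13.6
eef_pos: [0.4697, 0.1132, 0.0948]
eef_rot: [179.6, -0.2, 101.2]
contact_force: [-0.0, 0.6, -2.2]
gripper_width: 0.0077
```

```bash
python3 go.py .4655 .1122 .0947
```

```text
shift(tool mm) [-0.1 -4.3  0. ] rot [ 0.4 -0.2 -0. ] len 4.3
after-turn shift [-0.1 -4.3  0.1] pos [0.4697 0.1132 0.0948] w 0.0077 F [-0.   0.6 -2.2] t 13.6
```

drive_tool([
  [0, -4, 0, 0.4, 0, 0, 1],
  [0, -3, 0, 0, 0, 0, 1],
  [0, -4, 0, 0, 0, 0, 1],
])

```text
time_s: 13.85
eef_pos: [0.4652, 0.1122, 0.0949]
eef_rot: [179.3, -0.2, 101.2]
contact_force: [19.1, 4.9, -24.1]
gripper_width: 0.0082
```

drive_tool([
  [0, -4, 0, 0, 0, 0, 1],
  [0, -4, 0, 0, 0, 0, 1],
  [0, -2, 0, 0, 0, 0, 1],
])

```text
time_s: 14.1
eef_pos: [0.4652, 0.1122, 0.0948]
eef_rot: [178.3, -0.4, 101.2]
contact_force: [4.3, 2.2, -5.6]
gripper_width: 0.0079
```

```bash
python3 go.py .4655 .1122 .0947; python3 - <<'E'
from h import *
from discs import *
for c in ['scene','side']:
  p=snap(c,c+'12.png')
  for d in discs(p): print(c,np.round(d,1))
E
```

```text
shift(tool mm) [-0.1  0.3  0.1] rot [ 1.7 -0.4 -0. ] len 0.3
after-turn shift [-0.1  0.3  0.1] pos [0.4652 0.1122 0.0948] w 0.0079 F [ 4.3  2.2 -5.6] t 14.1
scene [501.3 393.3  66.2 293. ]
scene [530.9 320.6  71.7 215. ]
scene [516.2 229.8  64.  716. ]
scene [530.9 155.5  64.3 604. ]
scene [545.6  83.2  63.7 514. ]
scene [559.5   9.5  63.3 438. ]
side [735.1 479.8 220.3 334. ]
side [515.  230.7  61.9 525. ]
side [528.9 156.4  63.2 464. ]
side [543.8  84.   61.8 400. ]
side [558.5  10.   61.2 230. ]
side [ 701.4 -439.7  134.   151. ]
```

View pics/scene12.png

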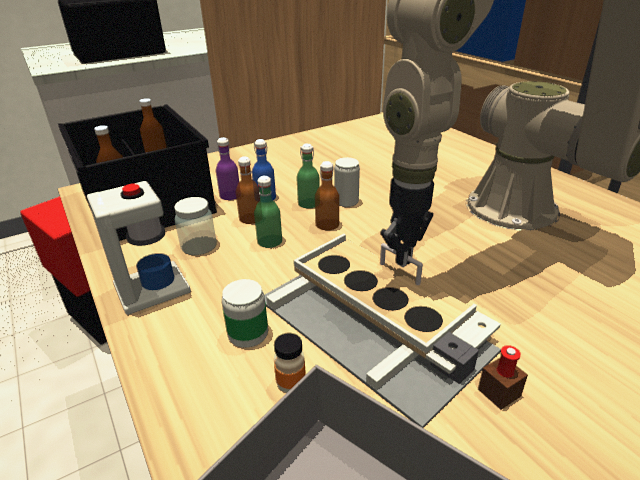

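drive_tool([
  [0, 0, 0, 1.5, 0, 0, 1],
  [0, 0, 0, 0, 0, 0, 0.4],
  [0, 0, 0, 0, 0, 0, 0],
  [0, 0, 0, 0, 0, 0, 0],
  [0, 0, -20, 0, 0, 0, 0],
  [0, 0, -25, 0, 0, 0, 0],
  [0, 0, -25, 0, 0, 0, 0],
  [0, 0, 0, 0, 0, 0, 0],
])

```text
time_s: 14.87
eef_pos: [0.4605, 0.1109, 0.1661]
eef_rot: [-179.7, -0.3, 101.2]
contact_force: [0.5, -0.2, 0.1]
gripper_width: 0.0856
```

```bash
python3 go.py .496 .389 .165; python3 - <<'E'
from h import *
from discs import *
for c in ['scene']:
  p=snap(c)
  for d in discs(p): print(c,np.round(d,1))
E
```

```text
shift(tool mm) [265.9  88.8   2.2] rot [-0.3 -0.3 -0. ] len 280.4
after-turn shift [265.9  88.9   1.1] pos [0.4605 0.1109 0.1661] w 0.0856 F [ 0.5 -0.2  0.1] t 14.9
scene [501.6 393.5  66.4 297. ]
scene [528.6 320.6  74.  216. ]
scene [516.3 229.9  64.  714. ]
scene [530.3 156.5  64.5 606. ]
scene [545.8  83.3  63.7 511. ]
scene [559.7   9.3  63.8 439. ]
```

drive_tool([
  [33, 11, 0, 0, 0, 0, 0],
  [33, 11, 0, 0, 0, 0, 0],
  [33, 11, 0, 0, 0, 0, 0],
  [33, 11, 0, 0, 0, 0, 0],
  [33, 11, 0, 0, 0, 0, 0],
  [33, 11, 0, 0, 0, 0, 0],
  [30, 10, 0, 0, 0, 0, 0],
  [20, 7, 0, 0, 0, 0, 0],
  [0, 0, 0, 0, 0, 0, 0],
  [0, 0, 0, 0, 0, 0, 0],
])

```text
time_s: 15.75
eef_pos: [0.4898, 0.3778, 0.1569]
eef_rot: [-179.2, -0.1, 100.8]
contact_force: [-0.5, 0.6, -0.0]
gripper_width: 0.0856
```

```bash
python3 go.py .496 .389 .12;python3 - <<'E'
from h import *
from discs import ray
p=snap('wrist','w13.png')
E
```

```text
shift(tool mm) [ 9.8  8.7 36.8] rot [-0.8 -0.1 -0.4] len 39.1
after-turn shift [ 9.8  8.3 36.9] pos [0.4898 0.3778 0.1569] w 0.0856 F [-0.5  0.6 -0. ] t 15.8
```

View pics/w13.png

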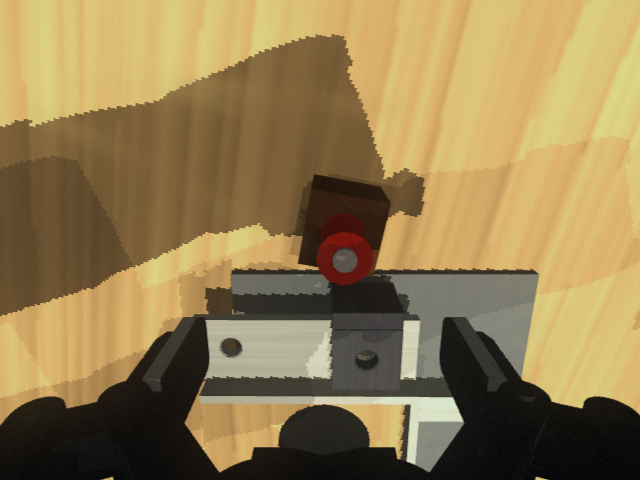

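drive_tool([
  [10, 8, 5, -0.8, 0, 0, 0],
  [0, 0, 10, 0, 0, 0, 0],
  [0, 0, 10, 0, 0, 0, 0],
  [0, 0, 0, 0, 0, 0, 0],
  [0, 0, 0, 0, 0, 0, 0],
])

```text
time_s: 16.22
eef_pos: [0.4952, 0.3851, 0.1277]
eef_rot: [-179.9, 0.0, 100.5]
contact_force: [0.2, 0.3, -0.8]
gripper_width: 0.0854
```

```bash
python3 go.py .496 .389 .084;python3 - <<'E'
from h import *
p=snap('wrist','w14.png')
from discs import ray
E
```

```text
shift(tool mm) [ 3.7  1.6 43.7] rot [-0.1  0.  -0.7] len 43.9
after-turn shift [ 3.7  1.6 43.7] pos [0.4952 0.3851 0.1277] w 0.0854 F [ 0.2  0.3 -0.8] t 16.2
```

View pics/w14.png

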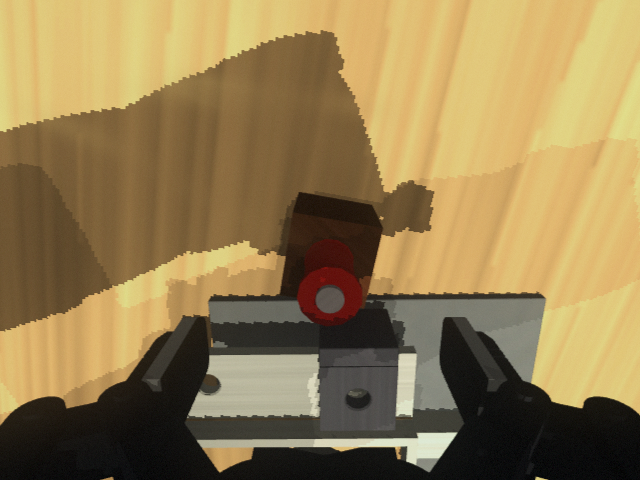

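drive_tool([
  [4, 1.5, 10, 0, 0, -0.7, 0],
  [0, 0, 10, 0, 0, 0, 0],
  [0, 0, 10, 0, 0, 0, 0],
  [0, 0, 8, 0, 0, 0, 0],
  [0, 0, 0, 0, 0, 0, 0],
  [0, 0, 0, 0, 0, 0, 0],
])

```text
time_s: 16.77
eef_pos: [0.496, 0.3884, 0.0855]
eef_rot: [-179.8, 0.0, 101.2]
contact_force: [-0.0, -0.6, -0.4]
gripper_width: 0.0853
```

```bash
python3 go.py .496 .3893 .084;python3 - <<'E'
from h import *
p=snap('wrist','w15.png')
E
```

```text
shift(tool mm) [0.9 0.2 1.5] rot [-0.2  0.  -0. ] len 1.7
after-turn shift [0.9 0.2 1.5] pos [0.496  0.3884 0.0855] w 0.0853 F [-0.  -0.6 -0.4] t 16.8
```

View pics/w15.png

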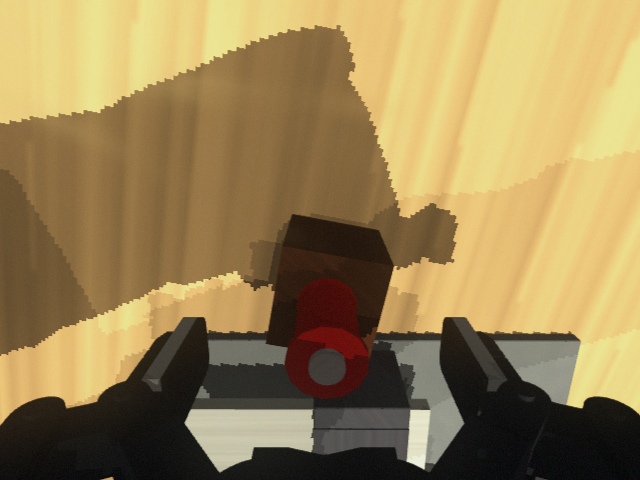

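drive_tool([
  [0.9, 0, 1.7, 0, 0, 0, 0],
  [0, 0, 0, 0, 0, 0, 0.5],
  [0, 0, 0, 0, 0, 0, 1],
  [0, 0, 0, 0, 0, 0, 1],
  [0, 0, 0, 0, 0, 0, 1],
  [0, 0, 0, 0, 0, 0, 1],
  [0, 0, 0, 0, 0, 0, 1],
], newtons=60)

```text
time_s: 17.4
eef_pos: [0.4968, 0.3901, 0.0856]
eef_rot: [180.0, -0.0, 101.2]
contact_force: [-0.2, 0.9, -0.9]
gripper_width: 0.0248
```

```bash
python3 go.py .496 .3893 .084;python3 - <<'E'
from h import *
p=snap('wrist','w16.png')
E
```

```text
shift(tool mm) [-0.7 -0.9  1.6] rot [ 0. -0. -0.] len 2.0
after-turn shift [-0.7 -0.9  1.6] pos [0.4968 0.3901 0.0856] w 0.0248 F [-0.2  0.9 -0.9] t 17.4
```

View pics/w16.png

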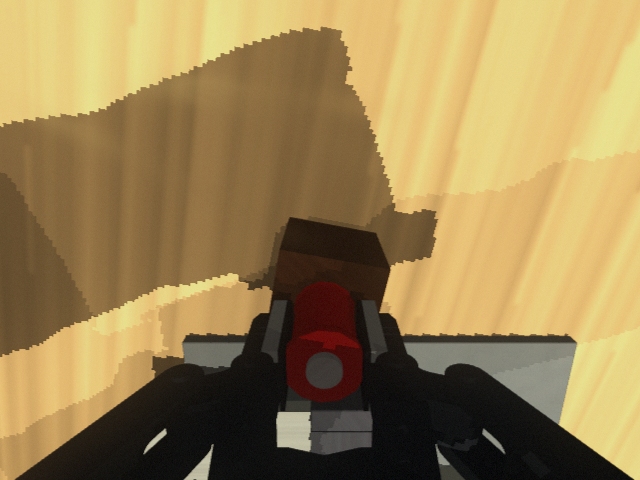

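drive_tool([
  [0, 0, -8, 0, 0, 0, 1],
  [0, 0, -10, 0, 0, 0, 1],
  [0, 0, -12, 0, 0, 0, 1],
  [0, 0, -15, 0, 0, 0, 1],
  [0, 0, -15, 0, 0, 0, 1],
  [0, 0, -12, 0, 0, 0, 1],
  [0, 0, 0, 0, 0, 0, 1],
  [0, 0, 0, 0, 0, 0, 1],
])

```text
time_s: 18.12
eef_pos: [0.4962, 0.3897, 0.1649]
eef_rot: [-180.0, -0.0, 101.2]
contact_force: [0.4, 0.3, -2.0]
gripper_width: 0.0251
```

```bash
python3 go.py .5273 .311 .155
```

```text
shift(tool mm) [-83.2  15.3   9.8] rot [-0. -0. -0.] len 85.2
after-turn shift [-83.2  15.3   9.9] pos [0.4962 0.3897 0.1649] w 0.0251 F [ 0.4  0.3 -2. ] t 18.1
```

drive_tool([
  [-15, 3, 0, 0, 0, 0, 1],
  [-15, 3, 0, 0, 0, 0, 1],
  [-15, 3, 0, 0, 0, 0, 1],
  [-15, 3, 0, 0, 0, 0, 1],
  [-8, 1, 0, 0, 0, 0, 1],
  [0, 0, 0, 0, 0, 0, 1],
  [0, 0, 0, 0, 0, 0, 1],
])

```text
time_s: 18.7
eef_pos: [0.522, 0.3199, 0.1615]
eef_rot: [-179.7, 0.1, 101.2]
contact_force: [-0.7, -0.5, -1.2]
gripper_width: 0.0251
```

```bash
python3 go.py .5273 .311 .145
```

```text
shift(tool mm) [-9.7  3.6 16.5] rot [-0.3  0.1  0. ] len 19.5
after-turn shift [-9.7  3.5 16.5] pos [0.522  0.3199 0.1615] w 0.0251 F [-0.7 -0.5 -1.2] t 18.7
```

drive_tool([
  [-9.5, 3.5, 3, -0.3, 0, 0, 1],
  [0, 0, 6, 0, 0, 0, 1],
  [0, 0, 4, 0, 0, 0, 1],
  [0, 0, 0, 0, 0, 0, 1],
  [0, 0, 0, 0, 0, 0, 1],
])

```text
time_s: 19.12
eef_pos: [0.5266, 0.3115, 0.1459]
eef_rot: [-179.9, 0.1, 101.3]
contact_force: [0.0, 1.1, -1.3]
gripper_width: 0.0253
```

```bash
python3 go.py .5273 .311 .135; python3 - <<'E'
from h import *
p=snap('scene');cv2.imwrite('pics/s17.png',cv2.resize(p['pixels'][250:420,400:570],None,fx=3.5,fy=3.5))
E
```

```text
shift(tool mm) [-0.6  0.6 10.9] rot [-0.1  0.1  0.1] len 10.9
after-turn shift [-0.6  0.6 10.9] pos [0.5266 0.3115 0.1459] w 0.0253 F [ 0.   1.1 -1.3] t 19.1
```

View pics/s17.png

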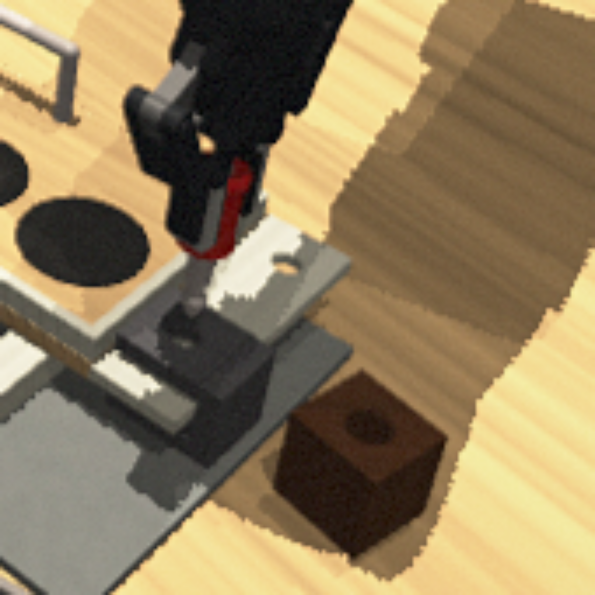

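drive_tool([
  [-0.5, 0.6, 4, 0, 0, 0, 1],
  [0, 0, 4, 0, 0, 0, 1],
  [0, 0, 4, 0, 0, 0, 1],
  [0, 0, 4, 0, 0, 0, 1],
  [0, 0, 4, 0, 0, 0, 1],
  [0, 0, 0, 0, 0, 0, 1],
])

```text
time_s: 19.67
eef_pos: [0.527, 0.3124, 0.124]
eef_rot: [-180.0, 0.0, 101.4]
contact_force: [0.7, -0.2, -0.5]
gripper_width: 0.0248
```

```bash
python3 go.py .5273 .311 .0896; python3 - <<'E'
from h import *
p=snap('scene');cv2.imwrite('pics/s18.png',cv2.resize(p['pixels'][250:420,400:570],None,fx=3.5,fy=3.5))
E
```

```text
shift(tool mm) [-1.4  0.  34.4] rot [-0.   0.   0.2] len 34.4
after-turn shift [-1.4  0.  34.4] pos [0.527  0.3124 0.124 ] w 0.0248 F [ 0.7 -0.2 -0.5] t 19.7
```

View pics/s18.png

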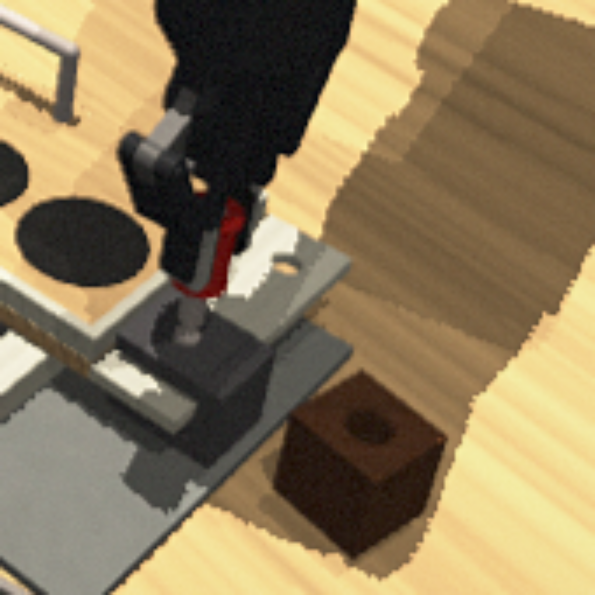

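drive_tool([
  [-1.3, 0, 3, 0, 0, 0, 1],
  [0, 0, 4, 0, 0, 0, 1],
  [0, 0, 4, 0, 0, 0, 1],
  [0, 0, 3, 0, 0, 0, 1],
  [0, 0, 0, 0, 0, 0, 1],
])

```text
time_s: 20.13
eef_pos: [0.5276, 0.3109, 0.1092]
eef_rot: [180.0, 0.0, 101.4]
contact_force: [-1.0, 0.3, -1.7]
gripper_width: 0.0247
```

```bash
python3 go.py .5273 .311 .0896
```

```text
shift(tool mm) [ 0.1 -0.3 19.6] rot [0.  0.  0.2] len 19.6
after-turn shift [ 0.1 -0.3 19.6] pos [0.5276 0.3109 0.1092] w 0.0247 F [-1.   0.3 -1.7] t 20.1
```

drive_tool([
  [0, 0, 4, 0, 0, 0, 1],
  [0, 0, 4, 0, 0, 0, 1],
  [0, 0, 4, 0, 0, 0, 1],
  [0, 0, 4, 0, 0, 0, 1],
])

```text
time_s: 20.47
eef_pos: [0.529, 0.3114, 0.0934]
eef_rot: [179.8, 0.0, 101.4]
contact_force: [-0.0, -0.5, -1.0]
gripper_width: 0.0249
```

drive_tool([
  [0, 0, 4, 0, 0, 0, 1],
  [0, 0, 4, 0, 0, 0, 1],
  [0, 0, 3, 0, 0, 0, 1],
])

```text
time_s: 20.72
eef_pos: [0.5292, 0.3117, 0.0893]
eef_rot: [179.6, -0.0, 101.4]
contact_force: [-8.6, -3.9, 19.6]
gripper_width: 0.0248
```

```bash
python3 go.py .5273 .311 .0896
```

```text
shift(tool mm) [-0.3 -2.  -0.4] rot [ 0.4 -0.   0.2] len 2.1
after-turn shift [-0.3 -2.  -0.3] pos [0.5292 0.3117 0.0893] w 0.0248 F [-8.6 -3.9 19.6] t 20.7
```

drive_tool([
  [0, -1.5, 3, 0.4, 0, 0, 1],
  [0, 0, 4, 0, 0, 0, 1],
  [0, 0, 4, 0, 0, 0, 1],
])

```text
time_s: 20.97
eef_pos: [0.5293, 0.3117, 0.0892]
eef_rot: [179.4, -0.1, 101.4]
contact_force: [-10.8, -6.1, 28.8]
gripper_width: 0.0249
```

```bash
python3 go.py .5273 .311 .0896; python3 - <<'E'
from h import *
p=snap('scene');cv2.imwrite('pics/s19.png',cv2.resize(p['pixels'][250:420,400:570],None,fx=3.5,fy=3.5))
E
```

```text
shift(tool mm) [-0.3 -2.1 -0.4] rot [ 0.6 -0.1  0.2] len 2.2
after-turn shift [-0.3 -2.1 -0.4] pos [0.5293 0.3117 0.0892] w 0.0249 F [-10.8  -6.1  28.8] t 21.0
```

View pics/s19.png

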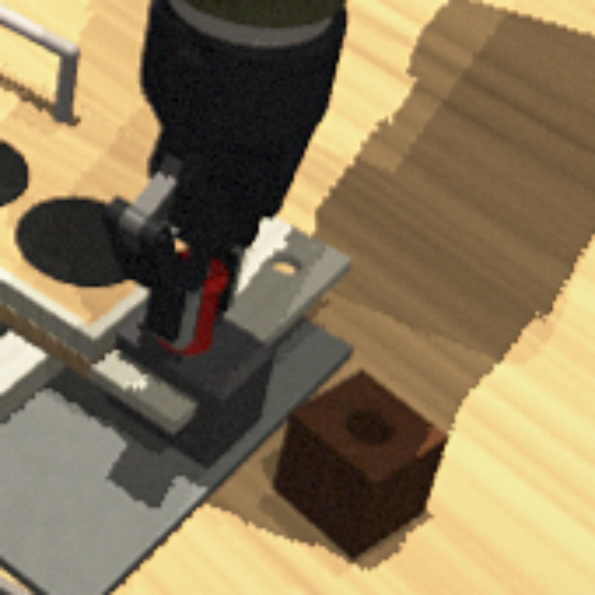

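drive_tool([
  [0, 0, 0, 0.5, 0, 0, 0.6],
  [0, 0, 0, 0, 0, 0, 0],
  [0, 0, 0, 0, 0, 0, 0],
  [0, 0, 0, 0, 0, 0, 0],
  [0, 0, -20, 0, 0, 0, 0],
  [0, 0, -25, 0, 0, 0, 0],
  [0, 0, -20, 0, 0, 0, 0],
  [0, 0, 0, 0, 0, 0, 0],
  [0, 0, 0, 0, 0, 0, 0],
])

```text
time_s: 21.77
eef_pos: [0.5272, 0.3109, 0.1524]
eef_rot: [-179.7, 0.0, 101.4]
contact_force: [-0.1, -0.3, -1.0]
gripper_width: 0.0855
```

```bash
python3 go.py .5273 .311 .12; python3 - <<'E'
from h import *
p=snap('scene');cv2.imwrite('pics/s20.png',cv2.resize(p['pixels'][250:420,400:570],None,fx=3.5,fy=3.5))
p=snap('side');cv2.imwrite('pics/s21.png',cv2.resize(p['pixels'][330:410,240:350],None,fx=6,fy=6))
for c in ['scene','side','wrist']:
        p=snap(c)
        W=cloud(p);b,g,rr=[p['pixels'][...,i].astype(int) for i in range(3)]
        m=(rr>60)&(g<45)&(b<45)&(rr>2*g)&(np.hypot(W[...,0]-.53,W[...,1]-.31)<.06)
        P=W[m];print(c,m.sum(),np.nanpercentile(P[:,2],[2,10,50,90,98]).round(4))
E
```

```text
shift(tool mm) [ 0.1  0.3 32.4] rot [-0.3  0.   0.2] len 32.4
after-turn shift [ 0.1  0.1 32.4] pos [0.5272 0.3109 0.1524] w 0.0855 F [-0.1 -0.3 -1. ] t 21.8
scene 385 [0.0549 0.0573 0.0796 0.0945 0.0956]
side 147 [0.0543 0.0616 0.0911 0.095  0.0969]
wrist 2788 [0.0539 0.0609 0.0925 0.0935 0.094 ]
```

View pics/s20.png

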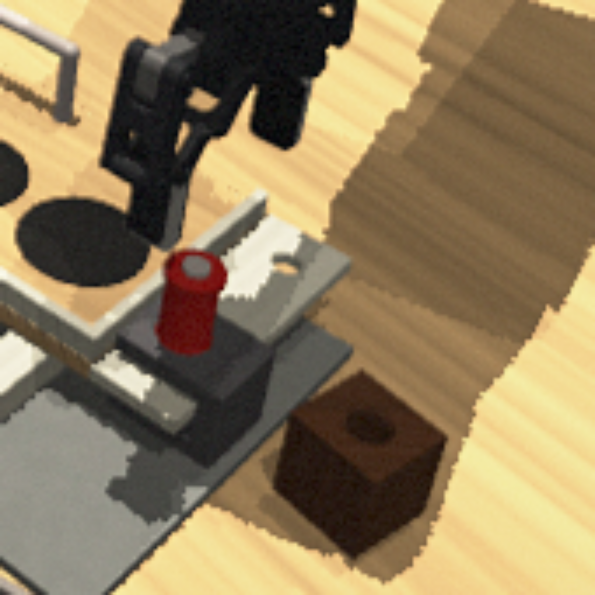

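View pics/s21.png

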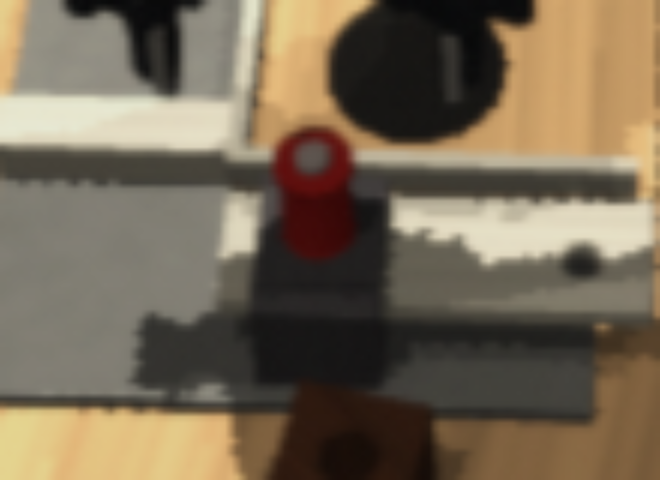

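```bash
cat > bot.py <<'E'
from h import *
from discs import ray
import sys
G={'A':(.435,-.295),'B':(.452,-.178),'C':(.597,-.31),'D':(.605,-.185),'blue':(.515,-.39),'purple':(.58,-.46)}
def bottles(p,z0=0,G=G,rad=.05):
    W=cloud(p);out={}
    for k,g in G.items():
        m=(W[...,2]>.150+z0)&(W[...,2]<.172+z0)&(np.hypot(W[...,0]-g[0],W[...,1]-g[1])<rad)
        v,u=np.nonzero(m)
        if len(u)>15:
            out[k]=(ray(p,(u.mean(),v.mean()),.158+z0)[:2].round(4),len(u))
    return out
if __name__=='__main__':
    for c in ['scene','side']:
        print(c,bottles(snap(c,c+'B.png')))
E
python3 bot.py
```

```text
scene {'A': (array([ 0.4348, -0.3093]), 101), 'C': (array([ 0.5996, -0.3229]), 108), 'D': (array([ 0.6064, -0.1991]), 125), 'blue': (array([ 0.5176, -0.4053]), 95), 'purple': (array([ 0.5938, -0.4725]), 91)}
side {'A': (array([ 0.4288, -0.3005]), 49)}
```

View pics/sceneB.png

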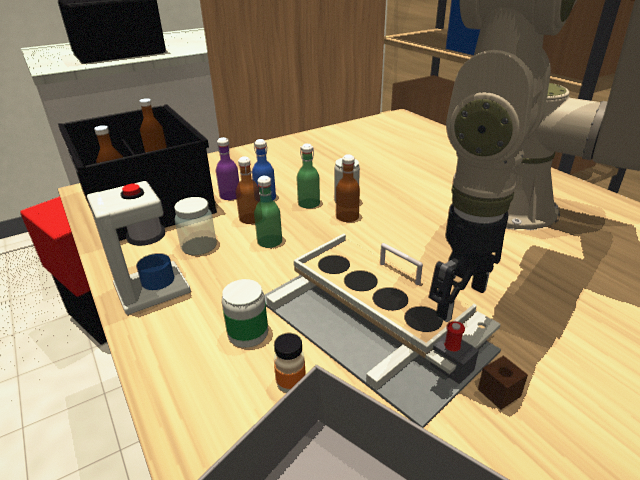

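```bash
python3 - <<'E'
from bot import *
G={'A':(.435,-.305),'B':(.40,-.2),'C':(.6,-.323),'D':(.606,-.199)}
for c in ['scene','side']: print(c,bottles(snap(c),G=G,rad=.06))
E
python3 go.py .606 -.199 .26
```

```text
scene {'A': (array([ 0.4348, -0.3094]), 101), 'B': (array([ 0.3881, -0.1939]), 108), 'C': (array([ 0.5993, -0.3229]), 106), 'D': (array([ 0.6065, -0.1991]), 127)}
side {'A': (array([ 0.4292, -0.2994]), 59), 'B': (array([ 0.3854, -0.1912]), 103)}
shift(tool mm) [-515.4  -24.  -107.5] rot [-0.3  0.   0.2] len 527.0
after-turn shift [-515.4  -21.3 -107.9] pos [0.5267 0.3107 0.1521] w 0.0854 F [ 0.9 -0.4  0.2] t 22.2
```

View pics/sideB.png

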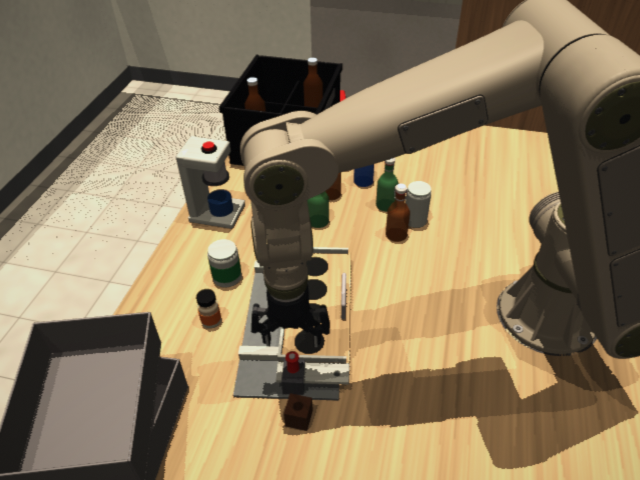

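drive_tool([
  [0, 0, -35, 0, 0, 0, 0],
  [0, 0, -35, 0, 0, 0, 0],
  [0, 0, -30, 0, 0, 0, 0],
  [-38, -2, 0, 0, 0, 0, 0],
  [-38, -2, 0, 0, 0, 0, 0],
  [-38, -2, 0, 0, 0, 0, 0],
  [-38, -2, 0, 0, 0, 0, 0],
  [-38, -2, 0, 0, 0, 0, 0],
  [-38, -2, 0, 0, 0, 0, 0],
  [-38, -2, 0, 0, 0, 0, 0],
  [-38, -2, 0, 0, 0, 0, 0],
  [-38, -2, 0, 0, 0, 0, 0],
])

```text
time_s: 23.22
eef_pos: [0.5794, -0.033, 0.2551]
eef_rot: [-179.7, 0.0, 102.4]
contact_force: [0.6, -0.3, -0.1]
gripper_width: 0.0853
```

```bash
python3 go.py .606 -.199 .24
```

```text
shift(tool mm) [-167.8   -9.7   15.3] rot [-0.3  0.1  1.2] len 168.7
after-turn shift [-168.    -6.2   15.1] pos [ 0.5794 -0.033   0.2551] w 0.0853 F [ 0.6 -0.3 -0.1] t 23.2
```

drive_tool([
  [-30, -2, 2, 0, 0, 1.2, 0],
  [-30, -1, 3, 0, 0, 0, 0],
  [-30, -1, 3, 0, 0, 0, 0],
  [-20, 0, 3, 0, 0, 0, 0],
  [-6, 0, 0, 0, 0, 0, 0],
  [0, 0, 0, 0, 0, 0, 0],
  [0, 0, 0, 0, 0, 0, 0],
])

```text
time_s: 23.8
eef_pos: [0.5986, -0.1628, 0.2422]
eef_rot: [-179.7, 0.1, 100.5]
contact_force: [0.2, 0.8, -0.2]
gripper_width: 0.0852
```

```bash
python3 go.py .606 -.199 .24; python3 - <<'E'
from bot import *
p=snap('wrist','w22.png')
for k,x in {'D':(.6065,-.199,.165),'C':(.5993,-.323,.165)}.items(): print(k,proj(p,x))
E
```

```text
shift(tool mm) [-37.    0.7   2.3] rot [-0.3  0.1 -0.7] len 37.0
after-turn shift [-37.    0.2   2.2] pos [ 0.5986 -0.1628  0.2422] w 0.0852 F [ 0.2  0.8 -0.2] t 23.8
D [331.65941999 333.83944338]
C [284.3296123  498.34186904]
```

View pics/w22.png

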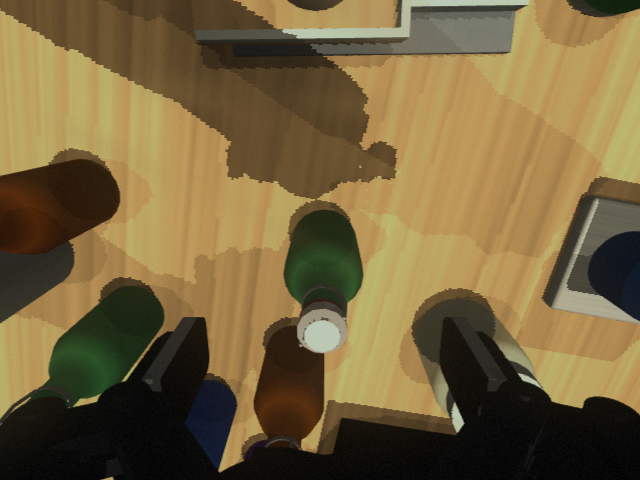

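```bash
python3 - <<'E'
from bot import *
p=snap('wrist')
print(p['camera_matrix'][0],ray(p,(321.5,336),.165),monitor.state()['eef_pos'])
W=cloud(p)
m=(W[...,2]>.160)&(W[...,2]<.170)&(np.hypot(W[...,0]-.6,W[...,1]+.2)<.03)
P=W[m];print(m.sum(),np.nanmean(P,0),np.nanmin(P,0),np.nanmax(P,0))
m2=np.isfinite(W[...,2])&(W[...,2]>.148)&(W[...,2]<.172)
v,u=np.nonzero(m);print(u.mean(),v.mean())
E
```

```text
[405.60106831   0.         323.93506347] [ 0.60131936 -0.20099515  0.165     ] [ 0.59867101 -0.16175324  0.24249682]
1541 [ 0.60092468 -0.19993988  0.16302226] [ 0.58746949 -0.21495193  0.16000307] [ 0.61479312 -0.18724635  0.16569589]
321.1894873458793 332.2232316677482
```

```bash
python3 go.py .6025 -.2002 .21
```

```text
shift(tool mm) [-38.4  -3.1  32.6] rot [-0.3  0.1 -0.6] len 50.5
after-turn shift [-38.5  -3.7  32.5] pos [ 0.5987 -0.1618  0.2425] w 0.0855 F [1.1 0.6 0.5] t 23.9
```

drive_tool([
  [-19, -2, 0, -0.3, 0, -0.6, 0],
  [-15, -1.5, 0, 0, 0, 0, 0],
  [0, 0, 0, 0, 0, 0, 0],
  [0, 0, 0, 0, 0, 0, 0],
])

```text
time_s: 24.23
eef_pos: [0.6022, -0.191, 0.2441]
eef_rot: [180.0, 0.1, 101.6]
contact_force: [-0.4, 0.4, -0.1]
gripper_width: 0.0853
```

```bash
python3 go.py .6025 -.2002 .14
```

```text
shift(tool mm) [ -8.9  -1.6 104.1] rot [0.  0.1 0.4] len 104.5
after-turn shift [ -9.1  -1.4 104.1] pos [ 0.6022 -0.191   0.2441] w 0.0853 F [-0.4  0.4 -0.1] t 24.2
```

drive_tool([
  [-9, -1.5, 10, 0, 0, 0.4, 0],
  [0, 0, 15, 0, 0, 0, 0],
  [0, 0, 0, 0, 0, 0, 0],
  [0, 0, 0, 0, 0, 0, 0],
])

```text
time_s: 24.57
eef_pos: [0.6031, -0.1989, 0.2182]
eef_rot: [179.9, 0.1, 101.3]
contact_force: [0.5, -0.3, -0.2]
gripper_width: 0.0855
```

```bash
python3 go.py .6025 -.2002 .14; python3 - <<'E'
from bot import *
p=snap('wrist','w23.png')
W=cloud(p)
m=(W[...,2]>.160)&(W[...,2]<.170)&(np.hypot(W[...,0]-.6,W[...,1]+.2)<.03)
P=W[m];print(m.sum(),np.nanmin(P,0),np.nanmax(P,0))
E
```

```text
shift(tool mm) [-1.  -1.  78.2] rot [0.1 0.1 0.1] len 78.2
after-turn shift [-1.2 -0.8 78.2] pos [ 0.6031 -0.1989  0.2182] w 0.0855 F [ 0.5 -0.3 -0.2] t 24.6
2248 [ 0.58740419 -0.21514874  0.1600091 ] [ 0.61485078 -0.18766284  0.1657133 ]
```

View pics/w23.png

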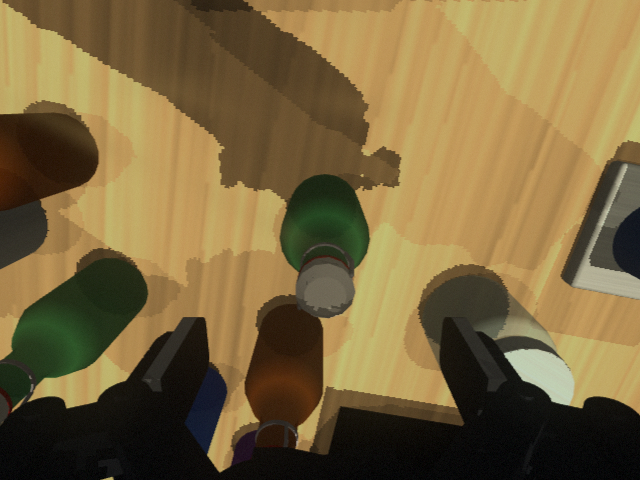

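drive_tool([
  [-2, -0.5, 12, 0, 0, 0, 0],
  [0, 0, 16, 0, 0, 0, 0],
  [0, 0, 16, 0, 0, 0, 0],
  [0, 0, 16, 0, 0, 0, 0],
  [0, 0, 12, 0, 0, 0, 0],
  [0, 0, 0, 0, 0, 0, 0],
  [0, 0, 0, 0, 0, 0, 0],
])

```text
time_s: 25.2
eef_pos: [0.6049, -0.2006, 0.1478]
eef_rot: [179.7, 0.3, 101.4]
contact_force: [-0.1, 0.3, 0.4]
gripper_width: 0.0851
```

```bash
python3 go.py .6025 -.201 .14
```

```text
shift(tool mm) [ 0.1 -2.5  7.8] rot [0.3 0.3 0.2] len 8.2
after-turn shift [ 0.1 -2.4  7.8] pos [ 0.6049 -0.2006  0.1478] w 0.0851 F [-0.1  0.3  0.4] t 25.2
```

drive_tool([
  [0, -2.4, 7, 0.3, 0.3, 0.2, 0],
  [0, 0, 0, 0, 0, 0, 0],
  [0, 0, 0, 0, 0, 0, 0.4],
  [0, 0, 0, 0, 0, 0, 0.6],
  [0, 0, 0, 0, 0, 0, 1],
  [0, 0, 0, 0, 0, 0, 1],
  [0, 0, 0, 0, 0, 0, 1],
  [0, 0, 0, 0, 0, 0, 1],
  [0, 0, 0, 0, 0, 0, 1],
], newtons=40)

```text
time_s: 25.95
eef_pos: [0.6043, -0.202, 0.145]
eef_rot: [179.7, 0.2, 101.1]
contact_force: [-1.2, -0.2, -1.4]
gripper_width: 0.0265
```

```bash
python3 go.py .6025 -.201 .14; python3 - <<'E'
from bot import *
p=snap('wrist','w24.png')
p=snap('scene');cv2.imwrite('pics/s24.png',cv2.resize(p['pixels'][100:280,180:380],None,fx=3,fy=3))
E
```

```text
shift(tool mm) [ 1.3 -1.6  5. ] rot [ 0.3  0.2 -0.1] len 5.4
after-turn shift [ 1.3 -1.6  5. ] pos [ 0.6043 -0.202   0.145 ] w 0.0265 F [-1.2 -0.2 -1.4] t 25.9
```

View pics/s24.png

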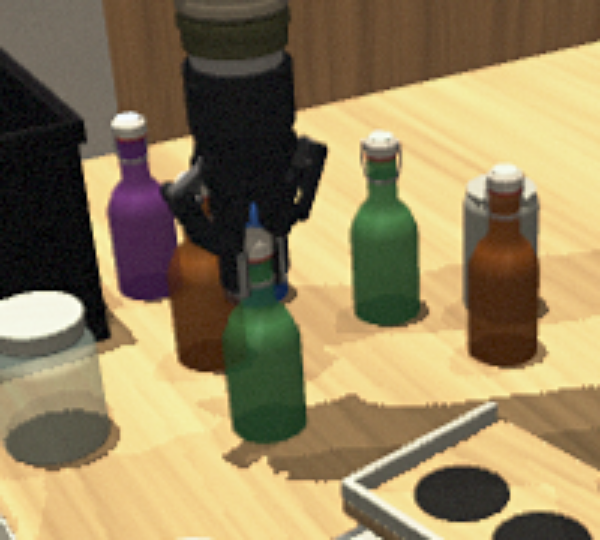

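View pics/w24.png

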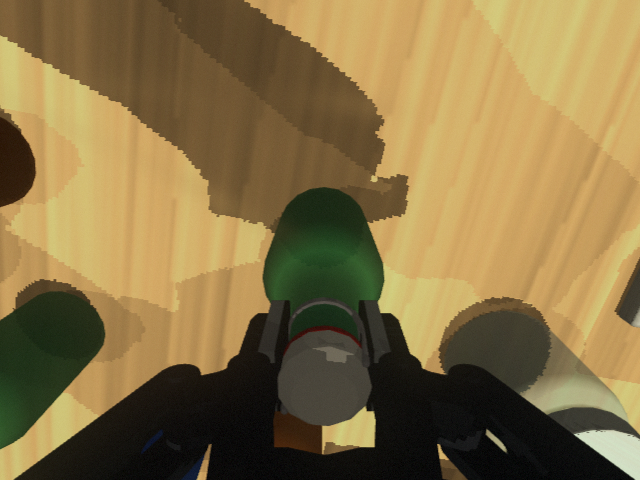

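drive_tool([
  [0, 0, -6, 0, 0, 0, 1],
  [0, 0, -10, 0, 0, 0, 1],
  [0, 0, -15, 0, 0, 0, 1],
  [0, 0, -20, 0, 0, 0, 1],
  [0, 0, -20, 0, 0, 0, 1],
  [0, 0, -20, 0, 0, 0, 1],
  [0, 0, -15, 0, 0, 0, 1],
  [0, 0, 0, 0, 0, 0, 1],
])

```text
time_s: 26.72
eef_pos: [0.6008, -0.2, 0.2543]
eef_rot: [-179.8, -0.3, 101.2]
contact_force: [1.1, 0.2, -2.9]
gripper_width: 0.0268
```

```bash
python3 go.py .5156 .2303 .24
```

```text
shift(tool mm) [ 4.386e+02 -3.000e-01  1.630e+01] rot [-0.2 -0.3 -0. ] len 438.9
after-turn shift [438.7   0.   14.3] pos [ 0.6008 -0.2     0.2543] w 0.0268 F [ 1.1  0.2 -2.9] t 26.7
```

drive_tool([
  [12, 0, 0, 0, 0, 0, 1],
  [22, 0, 0, 0, 0, 0, 1],
  [30, 0, 0, 0, 0, 0, 1],
  [34, 0, 0, 0, 0, 0, 1],
  [34, 0, 0, 0, 0, 0, 1],
  [34, 0, 0, 0, 0, 0, 1],
  [34, 0, 0, 0, 0, 0, 1],
  [34, 0, 0, 0, 0, 0, 1],
  [34, 0, 0, 0, 0, 0, 1],
  [34, 0, 0, 0, 0, 0, 1],
  [25, 0, 0, 0, 0, 0, 1],
  [15, 0, 0, 0, 0, 0, 1],
])

```text
time_s: 27.72
eef_pos: [0.5221, 0.1529, 0.2428]
eef_rot: [-178.8, -0.6, 100.7]
contact_force: [-0.3, 0.0, -3.4]
gripper_width: 0.0267
```

```bash
python3 go.py .5156 .2303 .24
```

```text
shift(tool mm) [77.2  8.1  3.5] rot [-1.2 -0.6 -0.5] len 77.7
after-turn shift [77.2  8.7  2.8] pos [0.5221 0.1529 0.2428] w 0.0267 F [-0.3  0.  -3.4] t 27.7
```

drive_tool([
  [20, 3, 0, -1.2, -0.6, -0.5, 1],
  [22, 3, 0, 0, 0, 0, 1],
  [16, 2, 0, 0, 0, 0, 1],
  [8, 0, 0, 0, 0, 0, 1],
  [0, 0, 0, 0, 0, 0, 1],
  [0, 0, 0, 0, 0, 0, 1],
])

```text
time_s: 28.22
eef_pos: [0.5064, 0.229, 0.236]
eef_rot: [-179.3, -0.1, 101.9]
contact_force: [0.7, -1.4, -3.5]
gripper_width: 0.0273
```

```bash
python3 go.py .5156 .2303 .21
```

```text
shift(tool mm) [-0.7  9.6 25.9] rot [-0.7 -0.1  0.7] len 27.6
after-turn shift [-0.5  9.3 26. ] pos [0.5064 0.229  0.236 ] w 0.0273 F [ 0.7 -1.4 -3.5] t 28.2
```

drive_tool([
  [0, 9, 8, -0.7, 0, 0.7, 1],
  [0, 0, 12, 0, 0, 0, 1],
  [0, 0, 6, 0, 0, 0, 1],
  [0, 0, 0, 0, 0, 0, 1],
  [0, 0, 0, 0, 0, 0, 1],
])

```text
time_s: 28.63
eef_pos: [0.5145, 0.2263, 0.2078]
eef_rot: [-179.9, 0.1, 100.9]
contact_force: [0.0, -0.4, -3.4]
gripper_width: 0.0265
```

```bash
python3 go.py .5156 .2303 .187; python3 - <<'E'
from bot import *
p=snap('wrist','w25.png')
p=snap('scene');cv2.imwrite('pics/s25.png',cv2.resize(p['pixels'][180:370,320:540],None,fx=3,fy=3))
p=snap('side');cv2.imwrite('pics/s25b.png',cv2.resize(p['pixels'][220:400,220:380],None,fx=3.3,fy=3.3))
E
```

```text
shift(tool mm) [ 3.7  1.9 20.8] rot [-0.1  0.1 -0.3] len 21.2
after-turn shift [ 3.7  1.9 20.8] pos [0.5145 0.2263 0.2078] w 0.0265 F [ 0.  -0.4 -3.4] t 28.6
```

View pics/w25.png

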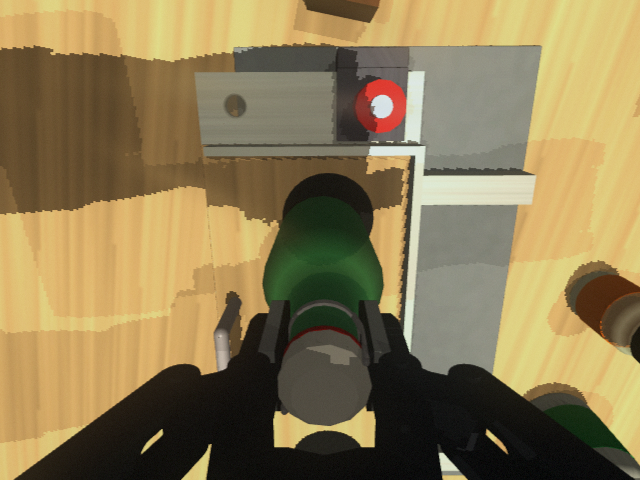

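View pics/s25.png

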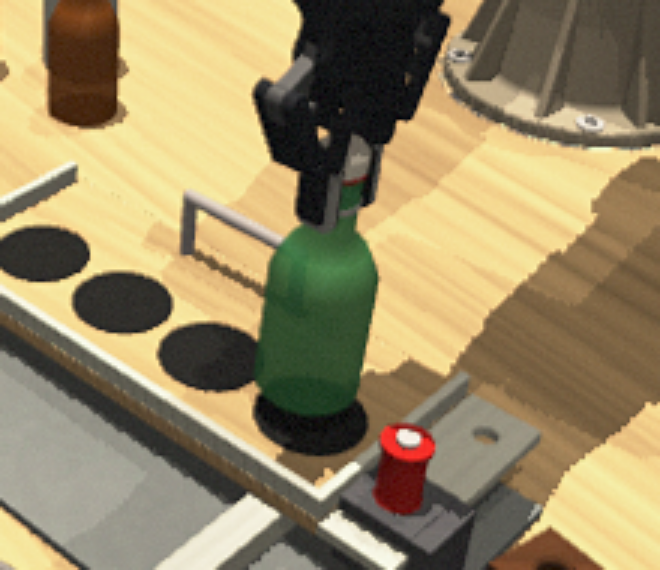

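View pics/s25b.png

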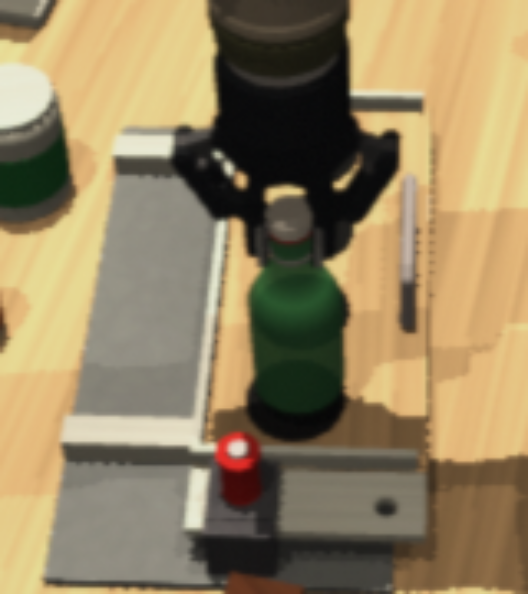

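drive_tool([
  [3.7, 1.9, 5, 0, 0, -0.3, 1],
  [0, 0, 6, 0, 0, 0, 1],
  [0, 0, 3, 0, 0, 0, 1],
  [0, 0, 0, 0, 0, 0, 1],
  [0, 0, 0, 0, 0, 0, 1],
])

```text
time_s: 29.2
eef_pos: [0.5172, 0.2315, 0.1946]
eef_rot: [179.9, 0.0, 101.2]
contact_force: [0.5, 0.2, -4.2]
gripper_width: 0.0268
```

```bash
python3 go.py .5156 .2303 .187; python3 - <<'E'
from bot import *
p=snap('scene');cv2.imwrite('pics/s26.png',cv2.resize(p['pixels'][250:350,380:470],None,fx=6,fy=6,interpolation=cv2.INTER_CUBIC))
# disc outline & bottle base outlines predicted
p=snap('side');cv2.imwrite('pics/s26b.png',cv2.resize(p['pixels'][270:370,260:350],None,fx=6,fy=6,interpolation=cv2.INTER_CUBIC))
E
```

```text
shift(tool mm) [-0.9 -1.8  7.6] rot [0.1 0.  0. ] len 7.9
after-turn shift [-0.9 -1.8  7.6] pos [0.5172 0.2315 0.1946] w 0.0268 F [ 0.5  0.2 -4.2] t 29.2
```

View pics/s26.png

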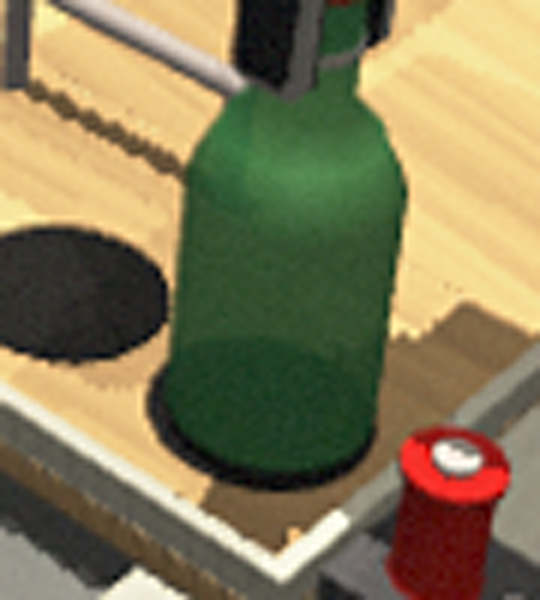

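View pics/s26b.png

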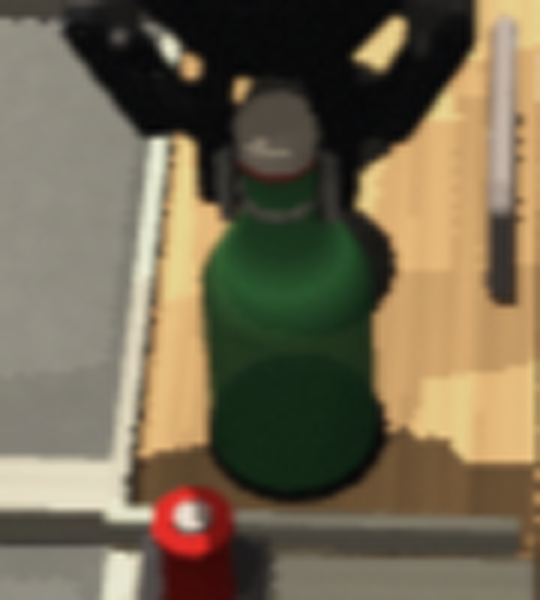

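```bash
cat > ov.py <<'E'
from bot import *
def ring(p,im,c,z,r,col,off,f):
    a=np.linspace(0,2*np.pi,90)
    q=[(proj(p,(c[0]+r*np.cos(t),c[1]+r*np.sin(t),z))-off)*f+f/2 for t in a]
    cv2.polylines(im,[np.array(q).round().astype(np.int32)],True,col,1)
def ov(cam,box,f,rings,name):
    p=snap(cam);x0,x1,y0,y1=box
    im=cv2.resize(p['pixels'][y0:y1,x0:x1],None,fx=f,fy=f,interpolation=cv2.INTER_CUBIC)
    for c,z,r,col in rings: ring(p,im,c,z,r,col,np.array([x0,y0]),f)
    cv2.imwrite('pics/'+name,im)
E
python3 - <<'E'
from ov import *
s=monitor.state()['eef_pos'];zb=s[2]-.145
R_=[((.5156,.2303),.042,.033,(0,255,255)),(s[:2],zb,.030,(255,0,255)),(s[:2],zb+.08,.030,(255,0,255)),(s[:2],zb+.165,.0145,(255,0,255))]
ov('scene',(380,470,240,350),6,R_,'o1.png');ov('side',(260,350,260,370),5,R_,'o2.png')
E
```

```text
(no output)
```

View pics/o1.png

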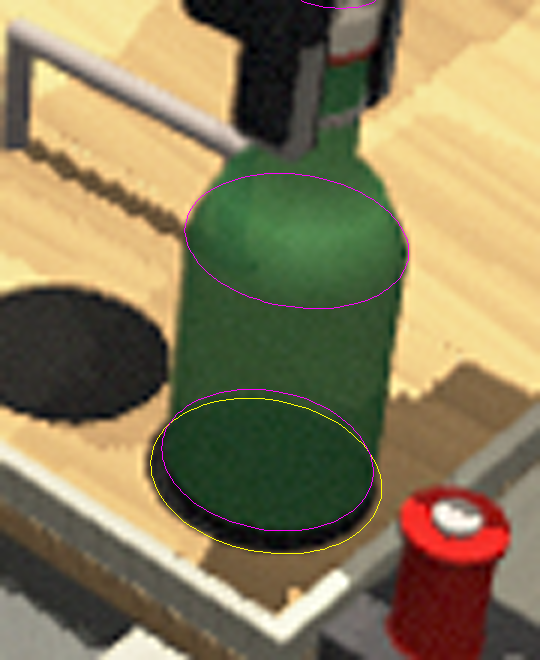

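View pics/o2.png

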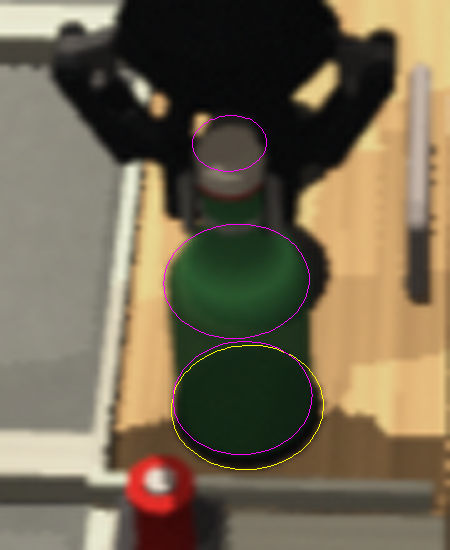

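drive_tool([
  [-0.9, -1.8, 1.5, 0, 0, 0, 1],
  [0, 0, 1.5, 0, 0, 0, 1],
  [0, 0, 0, 0, 0, 0, 1],
])

```text
time_s: 29.65
eef_pos: [0.5159, 0.2302, 0.1923]
eef_rot: [179.8, 0.0, 101.2]
contact_force: [-0.2, -0.2, -4.8]
gripper_width: 0.0268
```

```bash
python3 go.py .5156 .2303 .187; python3 - <<'E'
from ov import *
s=monitor.state()['eef_pos'];zb=s[2]-.147
R_=[((.5156,.2303),.042,.033,(0,255,255)),(s[:2],zb,.030,(255,0,255)),(s[:2],zb+.08,.030,(255,0,255)),(s[:2],zb+.165,.0145,(255,0,255))]
ov('scene',(380,470,230,340),6,R_,'o3.png');ov('side',(260,350,260,370),5,R_,'o4.png')
E
```

```text
shift(tool mm) [ 0.2 -0.3  5.3] rot [0.2 0.  0. ] len 5.3
after-turn shift [ 0.2 -0.3  5.3] pos [0.5159 0.2302 0.1923] w 0.0268 F [-0.2 -0.2 -4.8] t 29.6
```

View pics/o3.png

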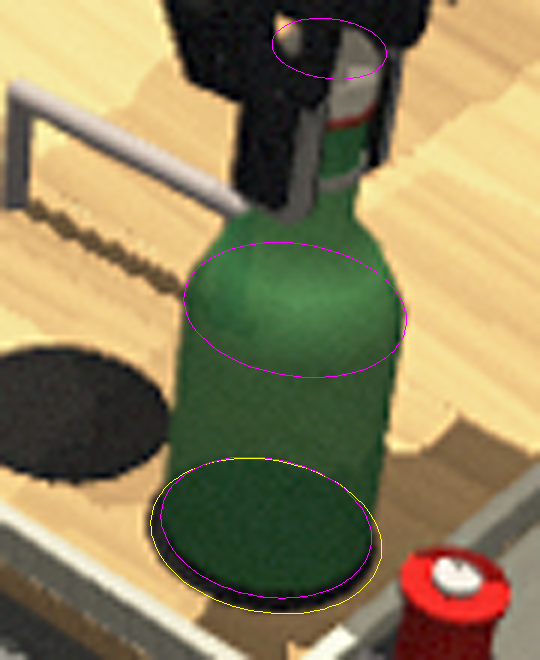

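View pics/o4.png

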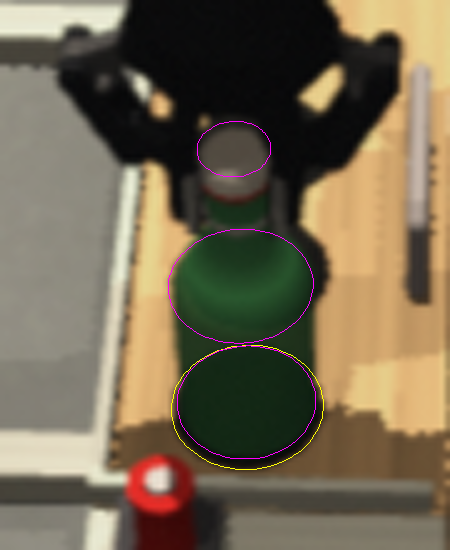

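drive_tool([
  [0, 0, 1.5, 0, 0, 0, 1],
  [0, 0, 1.5, 0, 0, 0, 1],
  [0, 0, 1, 0, 0, 0, 1],
])

```text
time_s: 30.0
eef_pos: [0.5163, 0.2303, 0.1886]
eef_rot: [179.7, 0.0, 101.2]
contact_force: [-0.7, 0.6, -3.6]
gripper_width: 0.0265
```

```bash
python3 go.py .5156 .2303 .187
```

```text
shift(tool mm) [ 0.1 -0.6  1.6] rot [0.3 0.  0. ] len 1.7
after-turn shift [ 0.1 -0.6  1.6] pos [0.5163 0.2303 0.1886] w 0.0265 F [-0.7  0.6 -3.6] t 30.0
```

drive_tool([
  [0, -0.6, 1, 0.3, 0, 0, 1],
  [0, 0, 1, 0, 0, 0, 1],
  [0, 0, 0.5, 0, 0, 0, 1],
])

```text
time_s: 30.25
eef_pos: [0.516, 0.2304, 0.1873]
eef_rot: [180.0, -0.0, 101.2]
contact_force: [-1.6, -0.1, 0.6]
gripper_width: 0.0269
```

```bash
python3 go.py .5156 .2303 .187
```

```text
shift(tool mm) [-0.  -0.4  0.3] rot [ 0. -0.  0.] len 0.5
after-turn shift [-0.  -0.4  0.3] pos [0.516  0.2304 0.1873] w 0.0269 F [-1.6 -0.1  0.6] t 30.2
```

drive_tool([
  [0, 0, 0, 0, 0, 0, 0.6],
  [0, 0, 0, 0, 0, 0, 0.5],
  [0, 0, 0, 0, 0, 0, 0.3],
  [0, 0, 0, 0, 0, 0, 0],
  [0, 0, 0, 0, 0, 0, 0],
  [0, 0, -20, 0, 0, 0, 0],
  [0, 0, -30, 0, 0, 0, 0],
  [0, 0, -35, 0, 0, 0, 0],
  [0, 0, 0, 0, 0, 0, 0],
])

```text
time_s: 31.0
eef_pos: [0.5157, 0.2302, 0.2744]
eef_rot: [-179.9, 0.0, 101.2]
contact_force: [0.7, 0.8, 1.4]
gripper_width: 0.0853
```

```bash
python3 go.py .434 -.305 .26; python3 - <<'E'
from ov import *
c=(.5156,.2303);R_=[(c,.042,.033,(0,255,255)),(c,.042,.030,(255,0,255)),(c,.122,.030,(255,0,255)),(c,.207,.0145,(255,0,255))]
ov('scene',(380,470,230,340),6,R_,'o5.png');ov('side',(260,350,260,370),5,R_,'o6.png')
G={'A':(.435,-.305),'B':(.39,-.195),'C':(.6,-.323)}
for c in ['scene','side']: print(c,bottles(snap(c,c+'27.png'),G=G,rad=.06))
E
```

```text
shift(tool mm) [-509.  -184.3   14.7] rot [-0.1  0.   0. ] len 541.6
after-turn shift [-509.1 -184.1   14.4] pos [0.5157 0.2302 0.2744] w 0.0853 F [0.7 0.8 1.4] t 31.0
scene {'A': (array([ 0.4345, -0.3097]), 99), 'B': (array([ 0.3881, -0.1941]), 106), 'C': (array([ 0.5996, -0.3227]), 107)}
side {'A': (array([ 0.4319, -0.3068]), 90), 'B': (array([ 0.385 , -0.1914]), 100), 'C': (array([ 0.5908, -0.322 ]), 44)}
```

View pics/o5.png

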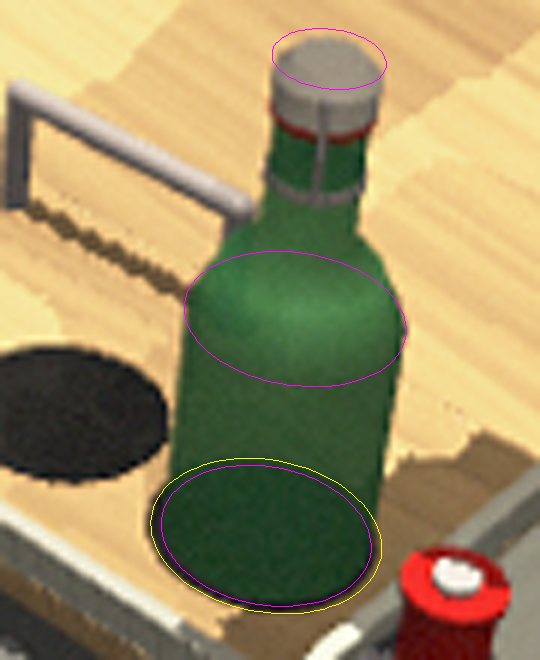

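View pics/o6.png

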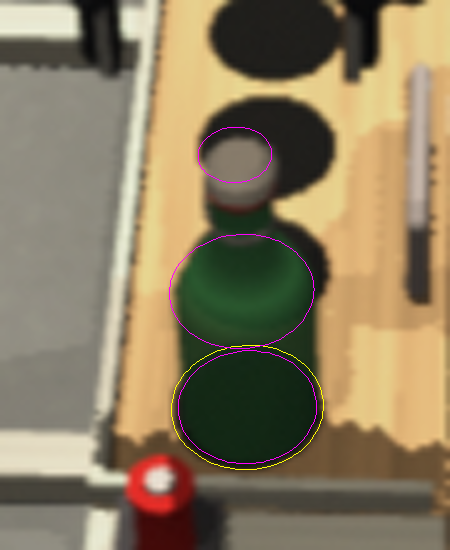

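View pics/scene27.png

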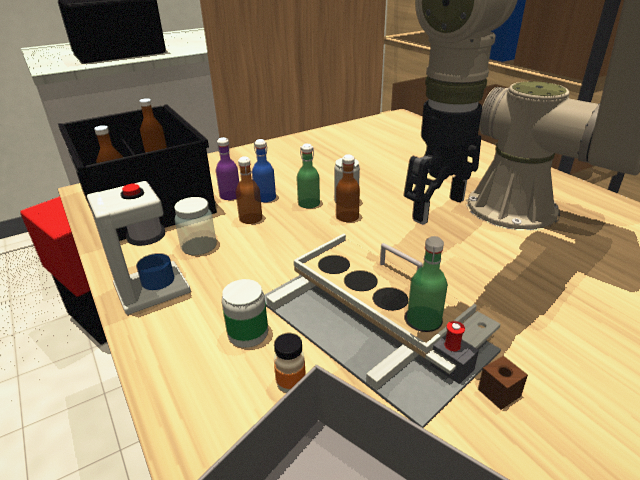

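```bash
python3 go.py .596 -.325 .26
```

```text
shift(tool mm) [-559.9  -26.4    8. ] rot [-0.7  0.1  0. ] len 560.6
after-turn shift [-559.9  -26.3    7.1] pos [0.513  0.2294 0.2671] w 0.0855 F [-0.5  0.4 -0.1] t 31.2
```

drive_tool([
  [-40, -2, 0, 0, 0, 0, 0],
  [-40, -2, 0, 0, 0, 0, 0],
  [-40, -2, 0, 0, 0, 0, 0],
  [-40, -2, 0, 0, 0, 0, 0],
  [-40, -2, 0, 0, 0, 0, 0],
  [-40, -2, 0, 0, 0, 0, 0],
  [-40, -2, 0, 0, 0, 0, 0],
  [-40, -2, 0, 0, 0, 0, 0],
  [-40, -2, 0, 0, 0, 0, 0],
  [-40, -2, 0, 0, 0, 0, 0],
  [-40, -2, 0, 0, 0, 0, 0],
  [-30, -2, 0, 0, 0, 0, 0],
])

```text
time_s: 32.2
eef_pos: [0.5778, -0.2467, 0.2458]
eef_rot: [-177.9, -0.7, 102.2]
contact_force: [0.6, -0.6, -0.5]
gripper_width: 0.0858
```

```bash
python3 go.py .596 -.325 .24
```

```text
shift(tool mm) [-80.5   1.5   4.7] rot [-2.1 -0.7  1. ] len 80.6
after-turn shift [-80.4   2.7   5.8] pos [ 0.5778 -0.2467  0.2458] w 0.0858 F [ 0.6 -0.6 -0.5] t 32.2
```

drive_tool([
  [-22, 1, 0, -2, -0.7, 1, 0],
  [-22, 1, 0, 0, 0, 0, 0],
  [-6, 0, 0, 0, 0, 0, 0],
  [0, 0, 0, 0, 0, 0, 0],
  [0, 0, 0, 0, 0, 0, 0],
])

```text
time_s: 32.62
eef_pos: [0.5862, -0.3047, 0.2339]
eef_rot: [-179.4, -0.5, 100.5]
contact_force: [0.3, -0.1, -0.4]
gripper_width: 0.085
```

```bash
cat > wr.py <<'E'
from bot import *
import sys
g=np.array([float(sys.argv[1]),float(sys.argv[2])])
p=snap('wrist',sys.argv[3]);W=cloud(p)
m=(W[...,2]>.160)&(W[...,2]<.170)&(np.hypot(W[...,0]-g[0],W[...,1]-g[1])<.035)
P=W[m];lo,hi=np.nanmin(P,0),np.nanmax(P,0);print(m.sum(),lo.round(4),hi.round(4),'mid',((lo+hi)/2).round(4))
E
python3 go.py .596 -.325 .22; python3 wr.py .596 -.325 w28.png
```

```text
shift(tool mm) [-21.9   6.1  13.6] rot [-0.6 -0.5 -0.7] len 26.5
after-turn shift [-21.8   5.7  13.9] pos [ 0.5862 -0.3047  0.2339] w 0.085 F [ 0.3 -0.1 -0.4] t 32.6
1807 [ 0.5806 -0.3399  0.16  ] [ 0.6078 -0.3101  0.1659] mid [ 0.5942 -0.325   0.1629]
```

View pics/w28.png

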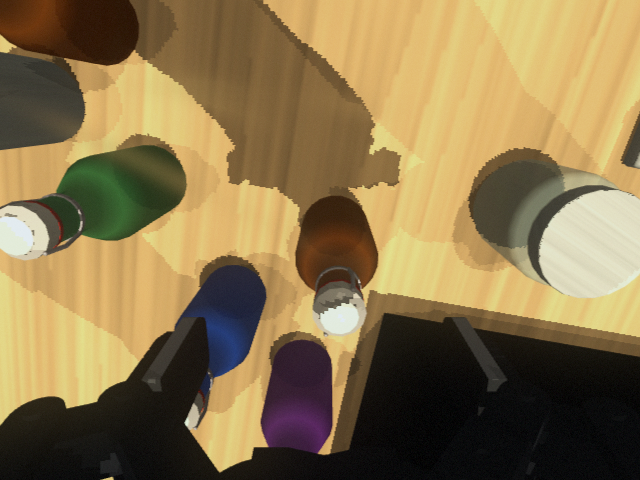

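```bash
python3 - <<'E'
from bot import *
p=snap('side');W=cloud(p);im=p['pixels'].max(2)
m=(im<45)&(W[...,1]<-.3)&(W[...,0]>.5)&(W[...,2]>.02)&(W[...,2]<.4)&(W[...,1]>-.8)
P=W[m];print(m.sum(),np.nanpercentile(P,[1,5,50,95,99],axis=0).round(3))
p=snap('scene');W=cloud(p);im=p['pixels'].max(2)
m=(im<45)&(W[...,1]<-.3)&(W[...,0]>.5)&(W[...,2]>.02)&(W[...,2]<.4)&(W[...,1]>-.8)
P=W[m];print(m.sum(),np.nanpercentile(P,[1,5,50,95,99],axis=0).round(3))
E
python3 go.py .5955 -.3255 .22
```

```text
8630 [[ 0.53  -0.739  0.024]
 [ 0.659 -0.734  0.038]
 [ 0.817 -0.404  0.125]
 [ 0.933 -0.394  0.199]
 [ 0.938 -0.303  0.315]]
9865 [[ 0.526 -0.738  0.028]
 [ 0.626 -0.735  0.067]
 [ 0.776 -0.403  0.158]
 [ 0.934 -0.317  0.248]
 [ 0.944 -0.302  0.321]]
shift(tool mm) [-23.4   4.7  14.8] rot [-0.6 -0.5 -0.6] len 28.1
after-turn shift [-23.3   4.4  15. ] pos [ 0.5867 -0.3035  0.235 ] w 0.0855 F [-0.8  0.8 -0.3] t 32.8
```

drive_tool([
  [-14, 2.5, 4, -0.6, -0.5, -0.6, 0],
  [-8, 1.5, 6, 0, 0, 0, 0],
  [0, 0, 0, 0, 0, 0, 0],
  [0, 0, 0, 0, 0, 0, 0],
])

```text
time_s: 33.1
eef_pos: [0.5967, -0.3227, 0.2255]
eef_rot: [179.8, 0.2, 101.6]
contact_force: [0.0, -0.1, 0.5]
gripper_width: 0.0856
```

```bash
python3 wr.py .596 -.325 w29.png;python3 go.py .5955 -.3255 .145; 
```

```text
2109 [ 0.5802 -0.3392  0.16  ] [ 0.6081 -0.3098  0.1656] mid [ 0.5941 -0.3245  0.1628]
shift(tool mm) [-2.3 -1.9 80.3] rot [0.2 0.2 0.4] len 80.4
after-turn shift [-2.6 -1.6 80.3] pos [ 0.5966 -0.3227  0.2253] w 0.0852 F [ 0.5 -0.1 -0.3] t 33.1
```

drive_tool([
  [-2, -1.5, 12, 0.2, 0.2, 0.4, 0],
  [0, 0, 16, 0, 0, 0, 0],
  [0, 0, 16, 0, 0, 0, 0],
  [0, 0, 16, 0, 0, 0, 0],
  [0, 0, 10, 0, 0, 0, 0],
  [0, 0, 0, 0, 0, 0, 0],
  [0, 0, 0, 0, 0, 0, 0],
])

```text
time_s: 33.73
eef_pos: [0.5951, -0.3246, 0.1502]
eef_rot: [-179.9, -0.1, 101.1]
contact_force: [0.4, -0.2, -0.1]
gripper_width: 0.0856
```

```bash
python3 go.py .596 -.325 .145
```

```text
shift(tool mm) [-0.5  0.8  5.2] rot [-0.1 -0.1 -0.1] len 5.3
after-turn shift [-0.5  0.8  5.2] pos [ 0.5951 -0.3246  0.1502] w 0.0856 F [ 0.4 -0.2 -0.1] t 33.7
```

drive_tool([
  [-0.5, 0.8, 5, 0, 0, 0, 0],
  [0, 0, 0, 0, 0, 0, 0],
  [0, 0, 0, 0, 0, 0, 0.4],
  [0, 0, 0, 0, 0, 0, 0.6],
  [0, 0, 0, 0, 0, 0, 1],
  [0, 0, 0, 0, 0, 0, 1],
  [0, 0, 0, 0, 0, 0, 1],
  [0, 0, 0, 0, 0, 0, 1],
  [0, 0, 0, 0, 0, 0, 1],
])

```text
time_s: 34.48
eef_pos: [0.5976, -0.3261, 0.1485]
eef_rot: [179.9, 0.2, 101.1]
contact_force: [0.9, -0.6, -1.0]
gripper_width: 0.0269
```

```bash
python3 go.py .596 -.325 .145; python3 wr.py .596 -.325 w30.png
```

```text
shift(tool mm) [ 1.4 -1.4  3.5] rot [ 0.1  0.2 -0.1] len 4.1
after-turn shift [ 1.4 -1.4  3.5] pos [ 0.5976 -0.3261  0.1485] w 0.0269 F [ 0.9 -0.6 -1. ] t 34.5
7621 [ 0.561  -0.3399  0.16  ] [ 0.6285 -0.3077  0.17  ] mid [ 0.5947 -0.3238  0.165 ]
```

View pics/w30.png

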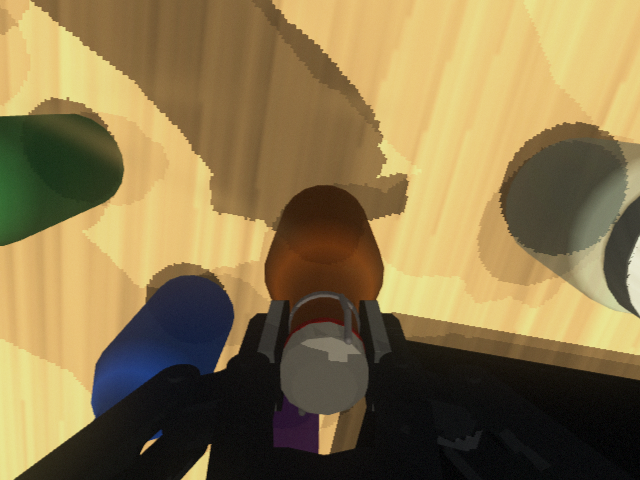

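drive_tool([
  [0, 0, -6, 0, 0, 0, 1],
  [0, 0, -10, 0, 0, 0, 1],
  [0, 0, -15, 0, 0, 0, 1],
  [0, 0, -20, 0, 0, 0, 1],
  [0, 0, -20, 0, 0, 0, 1],
  [0, 0, -20, 0, 0, 0, 1],
  [0, 0, -15, 0, 0, 0, 1],
  [0, 0, 0, 0, 0, 0, 1],
  [0, 0, 0, 0, 0, 0, 1],
])

```text
time_s: 35.28
eef_pos: [0.5949, -0.3241, 0.2593]
eef_rot: [-179.8, -0.2, 101.1]
contact_force: [0.5, -0.0, -4.1]
gripper_width: 0.0271
```

```bash
python3 go.py .5298 .156 .24
```

```text
shift(tool mm) [483.5  28.8  21.1] rot [-0.2 -0.2 -0.1] len 484.8
after-turn shift [483.6  29.4  19.3] pos [ 0.5949 -0.3241  0.2593] w 0.0271 F [ 0.5 -0.  -4.1] t 35.3
```

drive_tool([
  [12, 1, 0, 0, 0, 0, 1],
  [22, 2, 0, 0, 0, 0, 1],
  [30, 2, 0, 0, 0, 0, 1],
  [34, 2, 0, 0, 0, 0, 1],
  [34, 2, 0, 0, 0, 0, 1],
  [34, 2, 0, 0, 0, 0, 1],
  [34, 2, 0, 0, 0, 0, 1],
  [34, 2, 0, 0, 0, 0, 1],
  [34, 2, 0, 0, 0, 0, 1],
  [34, 2, 0, 0, 0, 0, 1],
  [25, 2, 0, 0, 0, 0, 1],
  [15, 1, 0, 0, 0, 0, 1],
])

```text
time_s: 36.28
eef_pos: [0.5367, 0.0358, 0.2441]
eef_rot: [-178.6, -1.0, 100.7]
contact_force: [0.4, -0.2, -2.8]
gripper_width: 0.027
```

```bash
python3 go.py .5298 .156 .24
```

```text
shift(tool mm) [119.3  15.7   5.9] rot [-1.4 -1.  -0.5] len 120.5
after-turn shift [119.3  16.5   4.1] pos [0.5367 0.0358 0.2441] w 0.027 F [ 0.4 -0.2 -2.8] t 36.3
```

drive_tool([
  [22, 3, 0, -1.4, -1, -0.5, 1],
  [26, 4, 0, 0, 0, 0, 1],
  [24, 4, 0, 0, 0, 0, 1],
  [18, 3, 0, 0, 0, 0, 1],
  [8, 1, 0, 0, 0, 0, 1],
  [0, 0, 0, 0, 0, 0, 1],
  [0, 0, 0, 0, 0, 0, 1],
])

```text
time_s: 36.87
eef_pos: [0.5198, 0.1472, 0.236]
eef_rot: [-179.1, -0.2, 101.8]
contact_force: [0.0, -0.8, -3.1]
gripper_width: 0.0272
```

```bash
python3 go.py .5298 .156 .205
```

```text
shift(tool mm) [ 6.4 12.  30.8] rot [-0.9 -0.2  0.6] len 33.7
after-turn shift [ 6.7 11.5 31. ] pos [0.5198 0.1472 0.236 ] w 0.0272 F [ 0.  -0.8 -3.1] t 36.9
```

drive_tool([
  [6, 11.5, 8, -0.9, 0, 0.6, 1],
  [0, 0, 12, 0, 0, 0, 1],
  [0, 0, 8, 0, 0, 0, 1],
  [0, 0, 0, 0, 0, 0, 1],
  [0, 0, 0, 0, 0, 0, 1],
])

```text
time_s: 37.28
eef_pos: [0.529, 0.1509, 0.2054]
eef_rot: [-179.9, -0.1, 100.9]
contact_force: [0.1, -0.1, -3.5]
gripper_width: 0.0271
```

```bash
python3 go.py .5298 .156 .1905
```

```text
shift(tool mm) [ 4.8  1.7 14.9] rot [-0.1 -0.1 -0.3] len 15.7
after-turn shift [ 4.8  1.7 14.9] pos [0.529  0.1509 0.2054] w 0.0271 F [ 0.1 -0.1 -3.5] t 37.3
```

drive_tool([
  [4.5, 1.5, 3, 0, 0, -0.3, 1],
  [0, 0, 4, 0, 0, 0, 1],
  [0, 0, 0, 0, 0, 0, 1],
  [0, 0, 0, 0, 0, 0, 1],
])

```text
time_s: 37.62
eef_pos: [0.5302, 0.1543, 0.1987]
eef_rot: [-179.9, -0.1, 101.1]
contact_force: [0.9, -0.6, -2.9]
gripper_width: 0.0275
```

```bash
python3 go.py .5298 .156 .1905; python3 - <<'E'
from ov import *
s=monitor.state()['eef_pos'];zb=s[2]-.1485
R_=[((.5298,.156),.042,.033,(0,255,255)),(s[:2],zb,.030,(255,0,255)),(s[:2],zb+.08,.030,(255,0,255)),(s[:2],zb+.165,.0145,(255,0,255))]
ov('scene',(350,440,220,320),6,R_,'o7.png');ov('side',(260,350,240,340),6,R_,'o8.png')
E
```

```text
shift(tool mm) [ 1.7 -0.1  8.2] rot [-0.1 -0.1 -0.1] len 8.4
after-turn shift [ 1.7 -0.1  8.2] pos [0.5302 0.1543 0.1987] w 0.0275 F [ 0.9 -0.6 -2.9] t 37.6
```

View pics/o7.png

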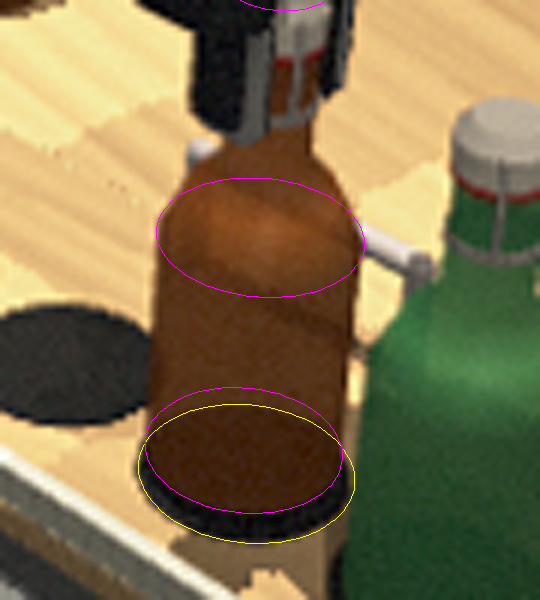

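View pics/o8.png

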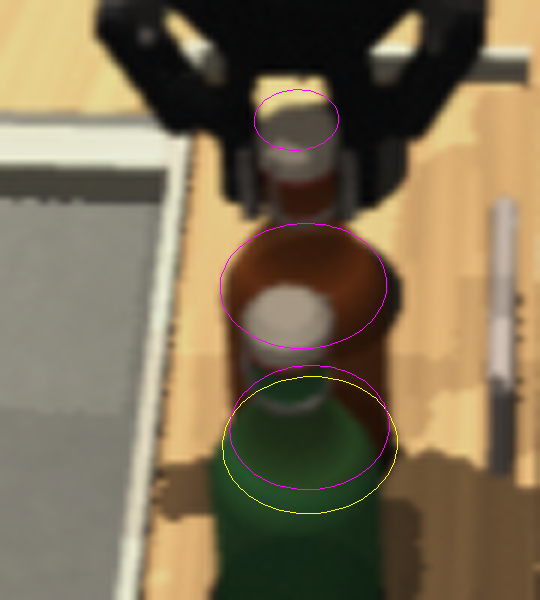

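drive_tool([
  [1.5, 0, 1.5, 0, 0, 0, 1],
  [0, 0, 2, 0, 0, 0, 1],
  [0, 0, 2, 0, 0, 0, 1],
  [0, 0, 0, 0, 0, 0, 1],
])

```text
time_s: 38.05
eef_pos: [0.5302, 0.1563, 0.1935]
eef_rot: [180.0, -0.1, 101.1]
contact_force: [-0.2, -0.2, -3.5]
gripper_width: 0.0268
```

```bash
python3 go.py .5298 .156 .1905
```

```text
shift(tool mm) [-0.2 -0.5  3. ] rot [ 0.  -0.1 -0.1] len 3.0
after-turn shift [-0.2 -0.5  3. ] pos [0.5302 0.1563 0.1935] w 0.0268 F [-0.2 -0.2 -3.5] t 38.0
```

drive_tool([
  [-0.2, -0.5, 1.2, 0, 0, 0, 1],
  [0, 0, 1.2, 0, 0, 0, 1],
  [0, 0, 0.8, 0, 0, 0, 1],
])

```text
time_s: 38.3
eef_pos: [0.5298, 0.1562, 0.1905]
eef_rot: [180.0, -0.1, 101.1]
contact_force: [-0.9, 0.9, 4.9]
gripper_width: 0.0268
```

```bash
python3 go.py .5298 .156 .1905
```

```text
shift(tool mm) [-0.2 -0.1 -0. ] rot [ 0.  -0.1 -0.1] len 0.2
after-turn shift [-0.2 -0.1 -0. ] pos [0.5298 0.1562 0.1905] w 0.0268 F [-0.9  0.9  4.9] t 38.3
```

drive_tool([
  [0, 0, 0, 0, 0, 0, 0.6],
  [0, 0, 0, 0, 0, 0, 0.5],
  [0, 0, 0, 0, 0, 0, 0.3],
  [0, 0, 0, 0, 0, 0, 0],
  [0, 0, 0, 0, 0, 0, 0],
  [0, 0, -20, 0, 0, 0, 0],
  [0, 0, -30, 0, 0, 0, 0],
  [0, 0, -30, 0, 0, 0, 0],
  [0, 0, 0, 0, 0, 0, 0],
])

```text
time_s: 39.05
eef_pos: [0.5295, 0.1558, 0.2735]
eef_rot: [180.0, -0.1, 101.1]
contact_force: [0.6, -0.6, -0.2]
gripper_width: 0.0851
```

```bash
python3 - <<'E'
from ov import *
R_=[]
for c in [(.5156,.2303),(.5298,.156)]:R_+=[(c,.042,.033,(0,255,255)),(c,.042,.030,(255,0,255)),(c,.122,.030,(255,0,255)),(c,.207,.0145,(255,0,255))]
ov('scene',(340,470,220,340),5,R_,'o9.png')
G={'A':(.435,-.305),'B':(.39,-.195)}
for c in ['scene','side']: print(c,bottles(snap(c,c+'31.png'),G=G,rad=.06))
E
python3 go.py .432 -.308 .26
```

```text
scene {'A': (array([ 0.4348, -0.3093]), 101), 'B': (array([ 0.3882, -0.1937]), 110)}
side {'A': (array([ 0.4315, -0.3082]), 83), 'B': (array([ 0.385 , -0.1915]), 100)}
shift(tool mm) [-436.4 -182.9    8.3] rot [-0.4 -0.1 -0.1] len 473.3
after-turn shift [-436.1 -183.7    7.8] pos [0.5275 0.1555 0.2678] w 0.0853 F [-0.6  0.4 -0.5] t 39.2
```

View pics/o9.png

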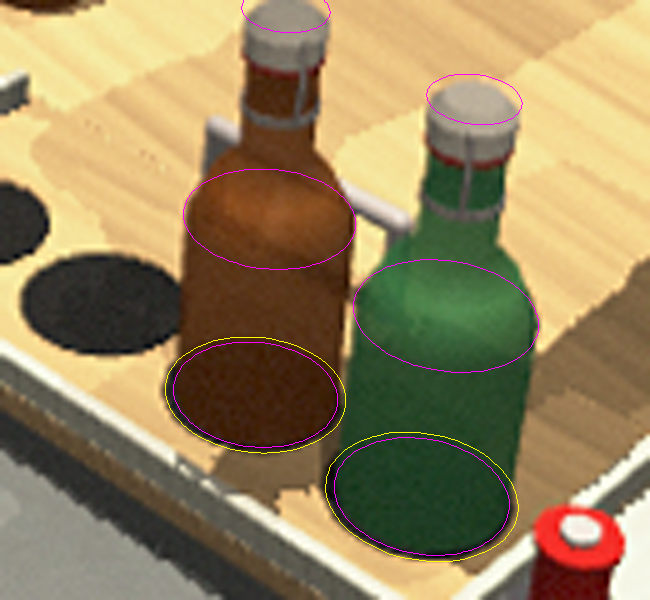

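View pics/side31.png

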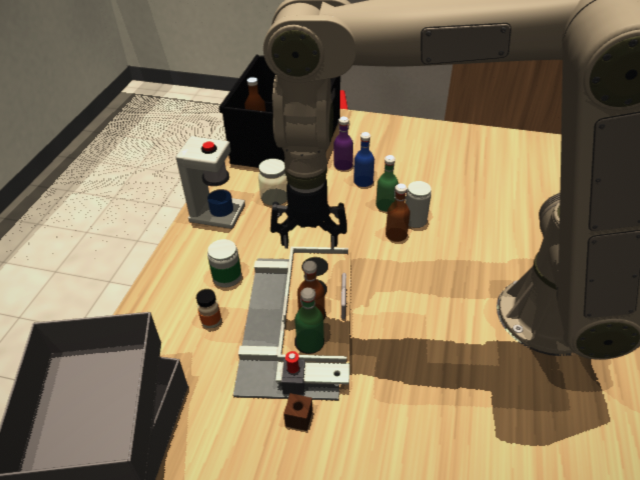

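drive_tool([
  [-35, -15, 0, 0, 0, 0, 0],
  [-35, -15, 0, 0, 0, 0, 0],
  [-35, -15, 0, 0, 0, 0, 0],
  [-35, -15, 0, 0, 0, 0, 0],
  [-35, -15, 0, 0, 0, 0, 0],
  [-35, -15, 0, 0, 0, 0, 0],
  [-35, -15, 0, 0, 0, 0, 0],
  [-35, -15, 0, 0, 0, 0, 0],
  [-35, -15, 0, 0, 0, 0, 0],
  [-35, -15, 0, 0, 0, 0, 0],
  [-35, -15, 0, 0, 0, 0, 0],
  [-20, -8, 0, 0, 0, 0, 0],
])

```text
time_s: 40.2
eef_pos: [0.4272, -0.2854, 0.2486]
eef_rot: [-178.5, -1.0, 101.9]
contact_force: [-0.2, -0.1, -0.2]
gripper_width: 0.0856
```

```bash
python3 go.py .432 -.309 .24
```

```text
shift(tool mm) [-24.2   0.1   8.2] rot [-1.6 -1.   0.7] len 25.6
after-turn shift [-24.1   0.2   8.6] pos [ 0.4272 -0.2854  0.2486] w 0.0856 F [-0.2 -0.1 -0.2] t 40.2
```

drive_tool([
  [0, 0, 0, -1.6, -1, 0.7, 0],
  [0, 0, 0, 0, 0, 0, 0],
  [0, 0, 0, 0, 0, 0, 0],
])

```text
time_s: 40.45
eef_pos: [0.4238, -0.2905, 0.2431]
eef_rot: [-179.8, -0.2, 100.7]
contact_force: [-0.3, 0.6, -0.2]
gripper_width: 0.085
```

```bash
python3 wr.py .432 -.309 w32.png;python3 go.py .432 -.309 .22; 
```

```text
1660 [ 0.4154 -0.3248  0.16  ] [ 0.4426 -0.2978  0.1657] mid [ 0.429  -0.3113  0.1628]
shift(tool mm) [-20.3   4.6  22.9] rot [-0.2 -0.3 -0.5] len 31.0
after-turn shift [-20.3   4.4  23. ] pos [ 0.4238 -0.29    0.243 ] w 0.0856 F [-0.9 -0.2 -0.3] t 40.5
```

View pics/w32.png

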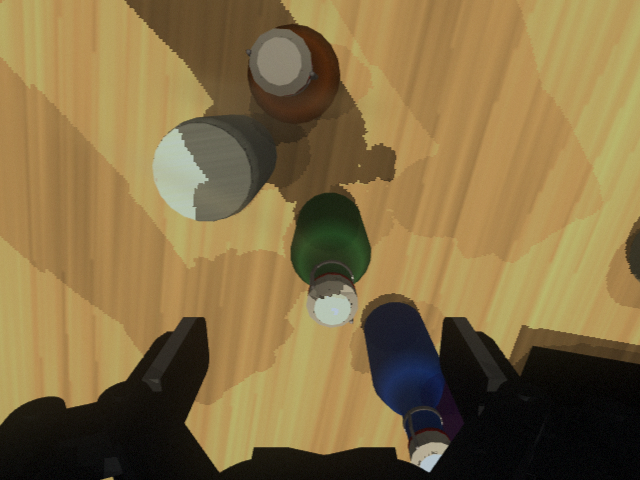

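drive_tool([
  [-13, 2, 6, 0, 0, -0.5, 0],
  [-8, 1.5, 8, 0, 0, 0, 0],
  [0, 0, 0, 0, 0, 0, 0],
  [0, 0, 0, 0, 0, 0, 0],
])

```text
time_s: 40.83
eef_pos: [0.4328, -0.3088, 0.2264]
eef_rot: [-179.6, -0.4, 101.6]
contact_force: [0.8, 0.2, 0.1]
gripper_width: 0.0854
```

```bash
python3 wr.py .43 -.311 w33.png;python3 go.py .4305 -.3115 .145; 
```

```text
2088 [ 0.4154 -0.325   0.16  ] [ 0.4427 -0.298   0.1659] mid [ 0.429  -0.3115  0.1629]
shift(tool mm) [-3.  -2.2 81.2] rot [-0.4 -0.4  0.4] len 81.3
after-turn shift [-2.4 -2.7 81.2] pos [ 0.4327 -0.3086  0.2262] w 0.0852 F [-0.2 -0.  -1. ] t 40.9
```

drive_tool([
  [-2.5, -2.5, 12, -0.4, -0.4, 0.4, 0],
  [0, 0, 16, 0, 0, 0, 0],
  [0, 0, 16, 0, 0, 0, 0],
  [0, 0, 16, 0, 0, 0, 0],
  [0, 0, 10, 0, 0, 0, 0],
  [0, 0, 0, 0, 0, 0, 0],
  [0, 0, 0, 0, 0, 0, 0],
])

```text
time_s: 41.47
eef_pos: [0.4328, -0.3098, 0.1553]
eef_rot: [179.9, 0.1, 101.4]
contact_force: [0.3, 0.1, 0.0]
gripper_width: 0.0851
```

```bash
python3 go.py .4305 -.3115 .143
```

```text
shift(tool mm) [-1.2 -2.6 12.3] rot [0.1 0.1 0.2] len 12.7
after-turn shift [-1.2 -2.6 12.3] pos [ 0.4328 -0.3098  0.1553] w 0.0851 F [0.3 0.1 0. ] t 41.5
```

drive_tool([
  [-1.5, -2.5, 7, 0, 0, 0.2, 0],
  [0, 0, 5, 0, 0, 0, 0],
  [0, 0, 0, 0, 0, 0, 0],
  [0, 0, 0, 0, 0, 0, 0.4],
  [0, 0, 0, 0, 0, 0, 0.6],
  [0, 0, 0, 0, 0, 0, 1],
  [0, 0, 0, 0, 0, 0, 1],
  [0, 0, 0, 0, 0, 0, 1],
  [0, 0, 0, 0, 0, 0, 1],
  [0, 0, 0, 0, 0, 0, 1],
])

```text
time_s: 42.3
eef_pos: [0.4323, -0.3134, 0.1461]
eef_rot: [179.7, 0.4, 101.2]
contact_force: [-0.3, 0.5, -1.1]
gripper_width: 0.0271
```

```bash
python3 go.py .4305 -.3115 .145; python3 wr.py .43 -.311 w34.png
```

```text
shift(tool mm) [ 2.2 -1.4  1.1] rot [0.3 0.4 0. ] len 2.8
after-turn shift [ 2.2 -1.4  1.1] pos [ 0.4323 -0.3134  0.1461] w 0.0271 F [-0.3  0.5 -1.1] t 42.3
7926 [ 0.3951 -0.3279  0.16  ] [ 0.463 -0.294  0.17 ] mid [ 0.429 -0.311  0.165]
```

View pics/w34.png

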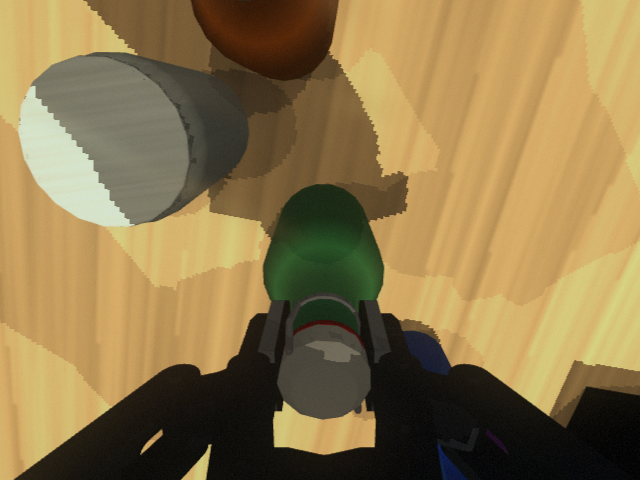

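drive_tool([
  [0, 0, -6, 0, 0, 0, 1],
  [0, 0, -10, 0, 0, 0, 1],
  [0, 0, -15, 0, 0, 0, 1],
  [0, 0, -20, 0, 0, 0, 1],
  [0, 0, -20, 0, 0, 0, 1],
  [0, 0, -20, 0, 0, 0, 1],
  [0, 0, -15, 0, 0, 0, 1],
  [0, 0, 0, 0, 0, 0, 1],
  [0, 0, 0, 0, 0, 0, 1],
])

```text
time_s: 43.1
eef_pos: [0.4292, -0.3106, 0.2583]
eef_rot: [179.9, 0.0, 101.2]
contact_force: [-0.0, 0.5, -3.8]
gripper_width: 0.0268
```

```bash
python3 go.py .5448 .0836 .24
```

```text
shift(tool mm) [364.1 190.2  18.3] rot [0.1 0.  0. ] len 411.2
after-turn shift [364.3 190.   18.3] pos [ 0.4292 -0.3106  0.2583] w 0.0268 F [-0.   0.5 -3.8] t 43.1
```

drive_tool([
  [0, 10, 0, 0, 0, 0, 1],
  [4, 22, 0, 0, 0, 0, 1],
  [10, 28, 0, 0, 0, 0, 1],
  [16, 28, 0, 0, 0, 0, 1],
  [24, 22, 0, 0, 0, 0, 1],
  [30, 16, 0, 0, 0, 0, 1],
  [32, 12, 0, 0, 0, 0, 1],
  [34, 10, 0, 0, 0, 0, 1],
  [34, 10, 0, 0, 0, 0, 1],
  [34, 10, 0, 0, 0, 0, 1],
  [30, 8, 0, 0, 0, 0, 1],
  [20, 4, 0, 0, 0, 0, 1],
])

```text
time_s: 44.1
eef_pos: [0.5622, -0.0, 0.2406]
eef_rot: [-179.2, -0.6, 100.6]
contact_force: [-0.5, 2.0, -3.3]
gripper_width: 0.0265
```

```bash
python3 go.py .5448 .0836 .24
```

```text
shift(tool mm) [85.4 -1.8  1.6] rot [-0.8 -0.6 -0.6] len 85.4
after-turn shift [85.4 -0.9  0.6] pos [ 0.5622 -0.      0.2406] w 0.0265 F [-0.5  2.  -3.3] t 44.1
```

drive_tool([
  [20, 0, 0, -0.8, -0.6, -0.6, 1],
  [20, 0, 0, 0, 0, 0, 1],
  [16, 0, 0, 0, 0, 0, 1],
  [8, 0, 0, 0, 0, 0, 1],
  [0, 0, 0, 0, 0, 0, 1],
  [0, 0, 0, 0, 0, 0, 1],
])

```text
time_s: 44.6
eef_pos: [0.5471, 0.0752, 0.2317]
eef_rot: [-179.3, -0.3, 101.8]
contact_force: [0.0, -0.7, -3.5]
gripper_width: 0.0271
```

```bash
python3 go.py .5448 .0836 .205
```

```text
shift(tool mm) [ 8.5 -0.2 26.8] rot [-0.7 -0.3  0.6] len 28.1
after-turn shift [ 8.7 -0.6 26.7] pos [0.5471 0.0752 0.2317] w 0.0271 F [ 0.  -0.7 -3.5] t 44.6
```

drive_tool([
  [5, 0, 7, -0.7, -0.3, 0.6, 1],
  [0, 0, 12, 0, 0, 0, 1],
  [0, 0, 8, 0, 0, 0, 1],
  [0, 0, 0, 0, 0, 0, 1],
  [0, 0, 0, 0, 0, 0, 1],
])

```text
time_s: 45.02
eef_pos: [0.5474, 0.076, 0.2021]
eef_rot: [-179.9, 0.1, 100.9]
contact_force: [-0.5, 0.1, -3.5]
gripper_width: 0.0268
```

```bash
python3 go.py .5448 .0836 .188; cat > pl.py <<'E'
from ov import *
import sys
x,y,h,n=float(sys.argv[1]),float(sys.argv[2]),float(sys.argv[3]),sys.argv[4]
s=monitor.state()['eef_pos'];zb=s[2]-h
R_=[((x,y),.042,.033,(0,255,255)),(s[:2],zb,.030,(255,0,255)),(s[:2],zb+.08,.030,(255,0,255)),(s[:2],zb+.165,.0145,(255,0,255))]
for cam,l in [('scene','a'),('side','b')]:
    p=snap(cam);c=proj(p,(x,y,.1)).round().astype(int)
    ov(cam,(c[0]-45,c[0]+45,c[1]-50,c[1]+50),6,R_,n+l+'.png')
E
python3 pl.py .5448 .0836 .146 p2
```

```text
shift(tool mm) [ 7.9 -1.1 14.1] rot [-0.1  0.1 -0.3] len 16.2
after-turn shift [ 7.9 -1.1 14.1] pos [0.5474 0.076  0.2021] w 0.0268 F [-0.5  0.1 -3.5] t 45.0
```

View pics/p2a.png

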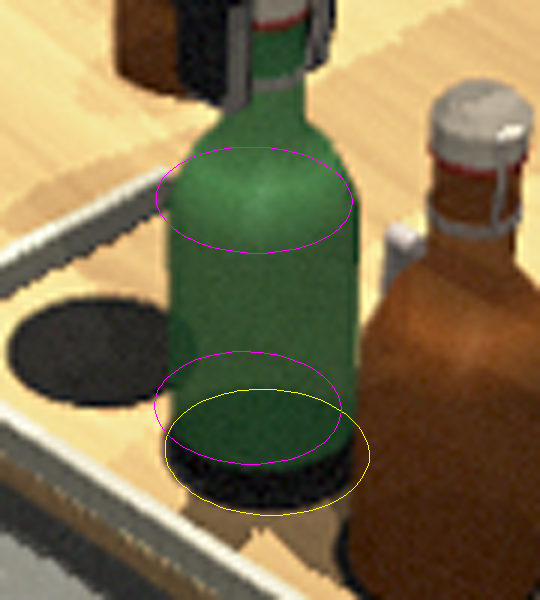

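View pics/p2b.png

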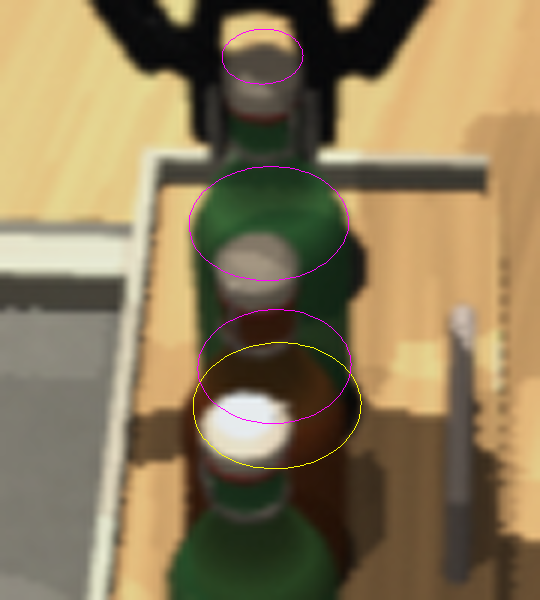

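drive_tool([
  [5.5, -1, 3, 0, 0, -0.3, 1],
  [0, 0, 4, 0, 0, 0, 1],
  [0, 0, 0, 0, 0, 0, 1],
  [0, 0, 0, 0, 0, 0, 1],
])

```text
time_s: 45.55
eef_pos: [0.5465, 0.0822, 0.1968]
eef_rot: [179.8, 0.1, 101.3]
contact_force: [-0.0, -1.2, -2.5]
gripper_width: 0.0267
```

```bash
python3 go.py .5448 .0836 .188;python3 pl.py .5448 .0836 .146 p3
```

```text
shift(tool mm) [ 1.7 -1.4  8.8] rot [0.2 0.1 0.1] len 9.1
after-turn shift [ 1.7 -1.4  8.8] pos [0.5465 0.0822 0.1968] w 0.0267 F [-0.  -1.2 -2.5] t 45.5
```

View pics/p3a.png

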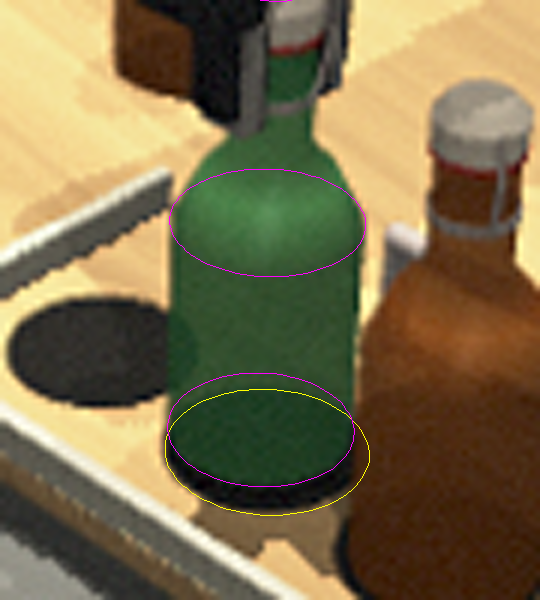

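drive_tool([
  [1.2, -1.4, 1.5, 0, 0, 0, 1],
  [0, 0, 2.5, 0, 0, 0, 1],
  [0, 0, 2, 0, 0, 0, 1],
  [0, 0, 0, 0, 0, 0, 1],
  [0, 0, 0, 0, 0, 0, 1],
])

```text
time_s: 46.17
eef_pos: [0.5449, 0.0831, 0.1904]
eef_rot: [179.8, 0.1, 101.2]
contact_force: [0.0, -1.3, -2.6]
gripper_width: 0.0268
```

```bash
python3 go.py .5448 .0836 .188;python3 pl.py .5448 .0836 .146 p4
```

```text
shift(tool mm) [0.5 0.  2.4] rot [0.2 0.1 0. ] len 2.4
after-turn shift [0.5 0.  2.4] pos [0.5449 0.0831 0.1904] w 0.0268 F [ 0.  -1.3 -2.6] t 46.2
```

View pics/p4a.png

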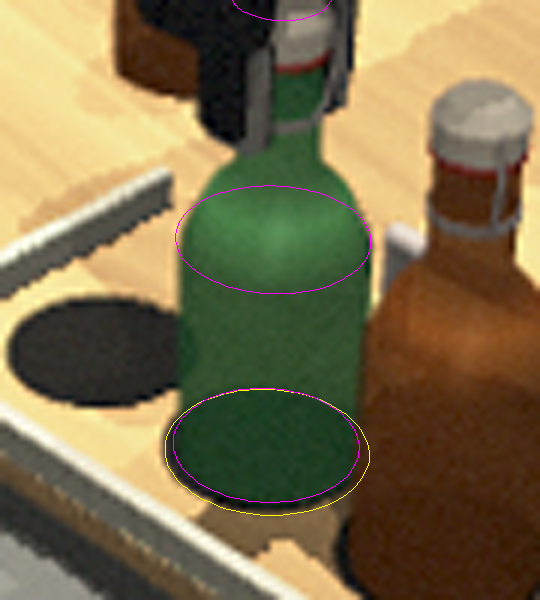

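drive_tool([
  [-0.7, 0, 1, 0, 0, 0, 1],
  [0, 0, 1, 0, 0, 0, 1],
  [0, 0, 0.7, 0, 0, 0, 1],
])

```text
time_s: 46.62
eef_pos: [0.5456, 0.0824, 0.1883]
eef_rot: [179.7, 0.1, 101.2]
contact_force: [-1.1, 0.6, 2.1]
gripper_width: 0.0267
```

```bash
python3 go.py .5448 .0836 .188
```

```text
shift(tool mm) [ 1.3 -0.6  0.3] rot [0.3 0.1 0. ] len 1.5
after-turn shift [ 1.3 -0.6  0.3] pos [0.5456 0.0824 0.1883] w 0.0267 F [-1.1  0.6  2.1] t 46.6
```

Touching down; release and lift.

drive_tool([
  [0, 0, 0, 0, 0, 0, 0.6],
  [0, 0, 0, 0, 0, 0, 0.5],
  [0, 0, 0, 0, 0, 0, 0.3],
  [0, 0, 0, 0, 0, 0, 0],
  [0, 0, 0, 0, 0, 0, 0],
  [0, 0, -20, 0, 0, 0, 0],
  [0, 0, -30, 0, 0, 0, 0],
  [0, 0, -30, 0, 0, 0, 0],
  [0, 0, 0, 0, 0, 0, 0],
])

```text
time_s: 47.37
eef_pos: [0.5448, 0.0824, 0.2712]
eef_rot: [179.8, 0.1, 101.2]
contact_force: [0.6, 0.3, 1.2]
gripper_width: 0.0853
```

```bash
python3 - <<'E'
from ov import *
R_=[]
for c in [(.5156,.2303),(.5298,.156),(.5448,.0836)]:R_+=[(c,.042,.033,(0,255,255)),(c,.042,.030,(255,0,255)),(c,.122,.030,(255,0,255)),(c,.207,.0145,(255,0,255))]
ov('scene',(320,470,210,340),5,R_,'o10.png')
G={'B':(.39,-.195)}
for c in ['scene','side']: print(c,bottles(snap(c,c+'35.png'),G=G,rad=.06))
p=snap('side');W=cloud(p)
m=(W[...,2]>.105)&(W[...,2]<.122)&(np.hypot(W[...,0]-.345,W[...,1]+.25)<.07)
P=W[m];print('can',np.nanmin(P,0),np.nanmax(P,0))
E
python3 go.py .386 -.195 .26
```

```text
scene {'B': (array([ 0.3853, -0.2026]), 19)}
side {'B': (array([ 0.3848, -0.1919]), 97)}
can [ 0.31230301 -0.29389097  0.10505976] [ 0.37633358 -0.18759533  0.12196423]
shift(tool mm) [-241.6 -207.2    5.8] rot [-0.3 -0.   0. ] len 318.4
after-turn shift [-241.7 -207.1    4.7] pos [0.5422 0.0823 0.2647] w 0.0851 F [-0.7  0.6 -0.3] t 47.6
```

View pics/o10.png

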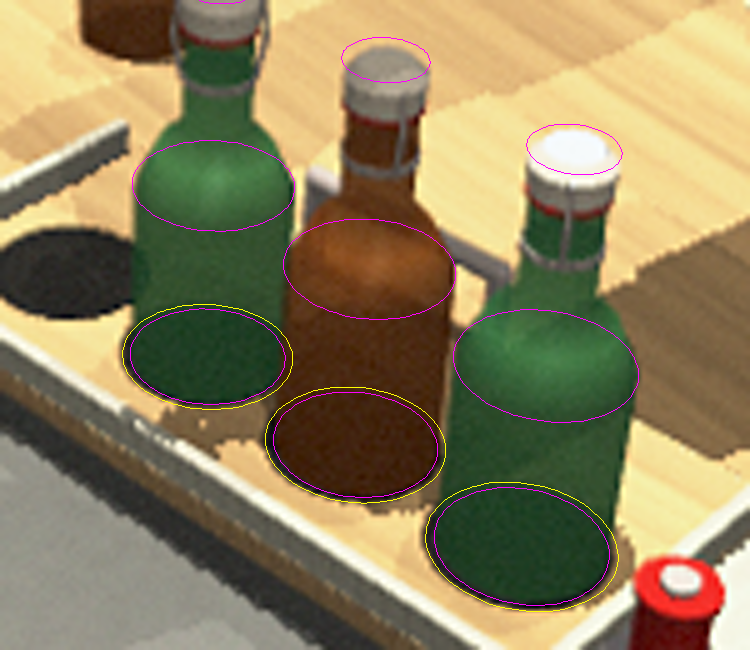

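View pics/scene35.png

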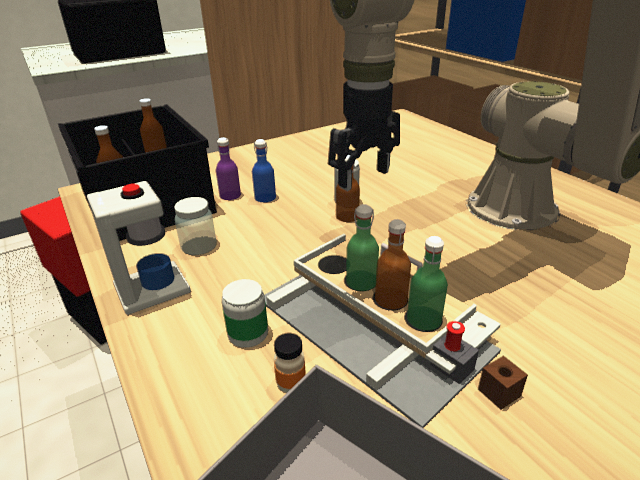

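drive_tool([
  [-25, -20, 0, 0, 0, 0, 0],
  [-25, -22, 0, 0, 0, 0, 0],
  [-25, -22, 0, 0, 0, 0, 0],
  [-25, -22, 0, 0, 0, 0, 0],
  [-25, -22, 0, 0, 0, 0, 0],
  [-25, -22, 0, 0, 0, 0, 0],
  [-25, -22, 0, 0, 0, 0, 0],
  [-20, -18, 0, 0, 0, 0, 0],
  [-8, -8, 0, 0, 0, 0, 0],
  [0, 0, 0, 0, 0, 0, 0],
  [0, 0, 0, 0, 0, 0, 0],
])

```text
time_s: 48.48
eef_pos: [0.395, -0.1571, 0.2492]
eef_rot: [-178.5, -0.8, 101.4]
contact_force: [-0.3, -0.0, 0.4]
gripper_width: 0.0855
```

```bash
python3 wr.py .385 -.195 w36.png;python3 go.py .384 -.1965 .22
```

```text
1500 [ 0.3673 -0.2093  0.16  ] [ 0.3982 -0.1816  0.1659] mid [ 0.3828 -0.1955  0.1629]
shift(tool mm) [-37.2 -18.1  29.1] rot [-1.5 -0.8  0.3] len 50.5
after-turn shift [-36.9 -18.7  29.1] pos [ 0.3951 -0.1567  0.2491] w 0.0854 F [-0.  -0.  -0.8] t 48.5
```

View pics/w36.png

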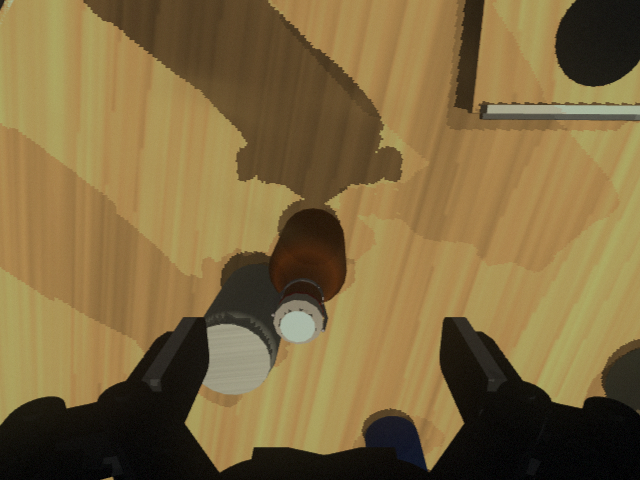

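drive_tool([
  [-18, -9, 0, -1.5, -0.8, 0.3, 0],
  [-16, -8, 5, 0, 0, 0, 0],
  [0, 0, 8, 0, 0, 0, 0],
  [0, 0, 0, 0, 0, 0, 0],
  [0, 0, 0, 0, 0, 0, 0],
])

```text
time_s: 48.95
eef_pos: [0.387, -0.1895, 0.2332]
eef_rot: [-180.0, -0.2, 101.6]
contact_force: [-0.3, 0.1, 0.1]
gripper_width: 0.0855
```

```bash
python3 wr.py .385 -.195 w37.png;python3 go.py .384 -.1965 .143
```

```text
1932 [ 0.367  -0.2095  0.16  ] [ 0.3979 -0.1816  0.1658] mid [ 0.3824 -0.1955  0.1629]
shift(tool mm) [-6.9 -4.2 90.1] rot [-0.1 -0.2  0.5] len 90.5
after-turn shift [-6.6 -4.2 90.2] pos [ 0.3869 -0.1892  0.2332] w 0.0856 F [-0.1 -0.2  0.4] t 49.0
```

View pics/w37.png

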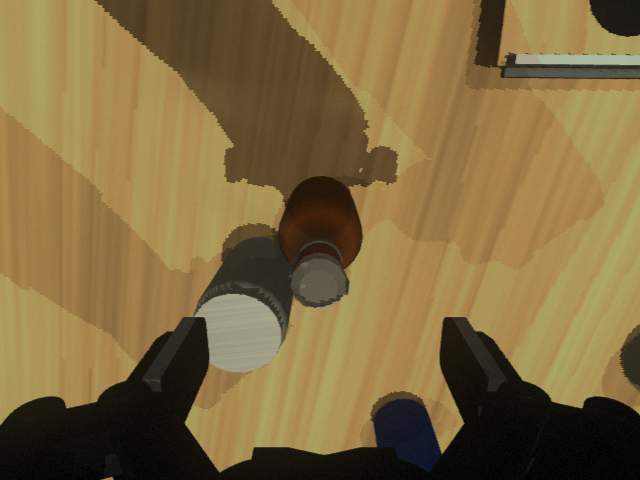

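drive_tool([
  [-6, -3.5, 12, 0, 0, 0.5, 0],
  [0, 0, 16, 0, 0, 0, 0],
  [0, 0, 16, 0, 0, 0, 0],
  [0, 0, 12, 0, 0, 0, 0],
  [0, 0, 6, 0, 0, 0, 0],
  [0, 0, 0, 0, 0, 0, 0],
  [0, 0, 0, 0, 0, 0, 0],
])

```text
time_s: 49.58
eef_pos: [0.3882, -0.1904, 0.1706]
eef_rot: [179.9, -0.2, 101.7]
contact_force: [0.3, -0.1, -0.0]
gripper_width: 0.0856
```

```bash
python3 go.py .384 -.196 .143;python3 wr.py .385 -.195 w38.png
```

```text
shift(tool mm) [-4.7 -5.3 27.5] rot [ 0.1 -0.2  0.5] len 28.4
after-turn shift [-4.7 -5.2 27.6] pos [ 0.3882 -0.1904  0.1706] w 0.0856 F [ 0.3 -0.1 -0. ] t 49.6
3590 [ 0.367  -0.2092  0.16  ] [ 0.3978 -0.1818  0.1657] mid [ 0.3824 -0.1955  0.1629]
```

View pics/w38.png

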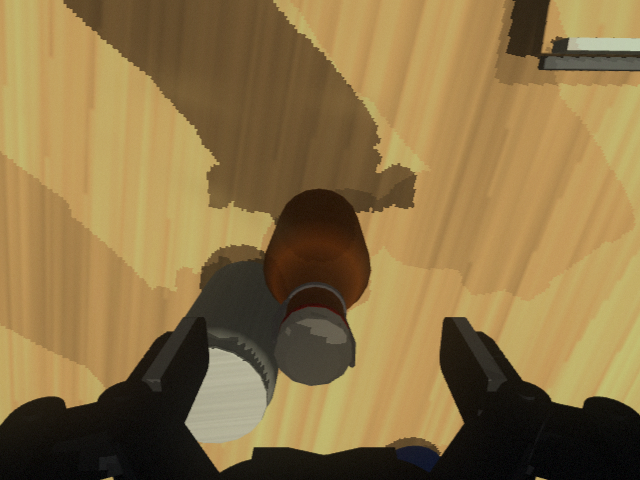

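drive_tool([
  [-4.5, -5, 6, 0, 0, 0.5, 0],
  [0, 0, 8, 0, 0, 0, 0],
  [0, 0, 0, 0, 0, 0, 0],
  [0, 0, 0, 0, 0, 0, 0],
])

```text
time_s: 49.97
eef_pos: [0.3854, -0.1972, 0.1576]
eef_rot: [179.8, -0.0, 101.2]
contact_force: [-0.2, 0.1, -0.0]
gripper_width: 0.0854
```

```bash
python3 go.py .384 -.196 .145
```

```text
shift(tool mm) [ 1.4 -1.2 12.6] rot [ 0.2 -0.   0. ] len 12.7
after-turn shift [ 1.4 -1.1 12.6] pos [ 0.3854 -0.1972  0.1576] w 0.0854 F [-0.2  0.1 -0. ] t 50.0
```

drive_tool([
  [1.2, -1, 6, 0, 0, 0, 0],
  [0, 0, 6, 0, 0, 0, 0],
  [0, 0, 0, 0, 0, 0, 0],
  [0, 0, 0, 0, 0, 0, 0.4],
  [0, 0, 0, 0, 0, 0, 0.6],
  [0, 0, 0, 0, 0, 0, 1],
  [0, 0, 0, 0, 0, 0, 1],
  [0, 0, 0, 0, 0, 0, 1],
  [0, 0, 0, 0, 0, 0, 1],
  [0, 0, 0, 0, 0, 0, 1],
])

```text
time_s: 50.8
eef_pos: [0.3843, -0.1964, 0.1447]
eef_rot: [179.7, -0.0, 101.2]
contact_force: [-0.4, 0.2, -1.1]
gripper_width: 0.0267
```

```bash
python3 go.py .384 -.196 .145;python3 wr.py .385 -.195 w39.png
```

```text
shift(tool mm) [ 0.4 -0.2 -0.3] rot [ 0.3 -0.  -0. ] len 0.6
after-turn shift [ 0.4 -0.2 -0.3] pos [ 0.3843 -0.1964  0.1447] w 0.0267 F [-0.4  0.2 -1.1] t 50.8
8310 [ 0.35   -0.2099  0.16  ] [ 0.4163 -0.1767  0.17  ] mid [ 0.3832 -0.1933  0.165 ]
```

View pics/w39.png

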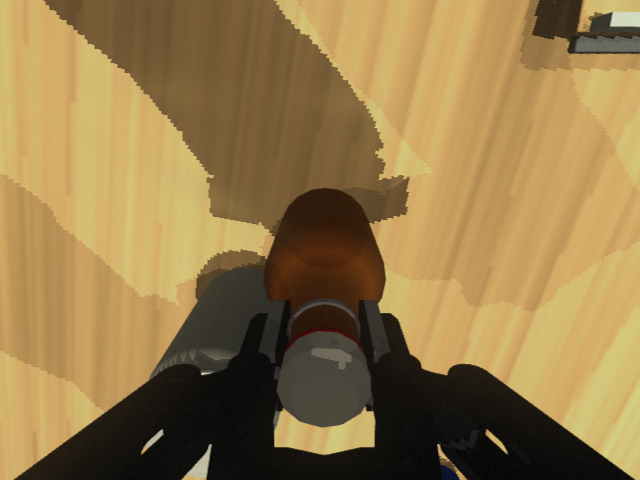

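drive_tool([
  [0, 0, -6, 0, 0, 0, 1],
  [0, 0, -10, 0, 0, 0, 1],
  [0, 0, -15, 0, 0, 0, 1],
  [0, 0, -20, 0, 0, 0, 1],
  [0, 0, -20, 0, 0, 0, 1],
  [0, 0, -20, 0, 0, 0, 1],
  [0, 0, -15, 0, 0, 0, 1],
  [0, 0, 0, 0, 0, 0, 1],
  [0, 0, 0, 0, 0, 0, 1],
])

```text
time_s: 51.6
eef_pos: [0.3799, -0.1937, 0.2534]
eef_rot: [-179.8, -0.5, 101.2]
contact_force: [0.1, 0.5, -2.8]
gripper_width: 0.0266
```

```bash
python3 go.py .5591 .0097 .24
```

```text
shift(tool mm) [164.8 215.2  14.1] rot [-0.2 -0.5 -0. ] len 271.4
after-turn shift [164.8 215.3  13.4] pos [ 0.3799 -0.1937  0.2534] w 0.0266 F [ 0.1  0.5 -2.8] t 51.6
```

drive_tool([
  [2, 12, 0, 0, 0, 0, 1],
  [5, 22, 0, 0, 0, 0, 1],
  [10, 28, 0, 0, 0, 0, 1],
  [14, 30, 0, 0, 0, 0, 1],
  [20, 30, 0, 0, 0, 0, 1],
  [24, 28, 0, 0, 0, 0, 1],
  [24, 20, 0, 0, 0, 0, 1],
  [18, 12, 0, 0, 0, 0, 1],
  [10, 4, 0, 0, 0, 0, 1],
  [0, 0, 0, 0, 0, 0, 1],
  [0, 0, 0, 0, 0, 0, 1],
])

```text
time_s: 52.52
eef_pos: [0.5464, -0.0194, 0.2357]
eef_rot: [-178.8, -1.1, 100.9]
contact_force: [-0.5, 0.1, -3.6]
gripper_width: 0.0267
```

```bash
python3 go.py .5591 .0097 .23
```

```text
shift(tool mm) [26.1 18.1  5.9] rot [-1.1 -1.1 -0.3] len 32.3
after-turn shift [26.1 18.1  5.7] pos [ 0.5464 -0.0194  0.2357] w 0.0267 F [-0.5  0.1 -3.6] t 52.5
```

drive_tool([
  [10, 8, 0, -1.1, -1.1, -0.3, 1],
  [8, 8, 5, 0, 0, 0, 1],
  [4, 2, 5, 0, 0, 0, 1],
  [0, 0, 0, 0, 0, 0, 1],
  [0, 0, 0, 0, 0, 0, 1],
])

```text
time_s: 52.93
eef_pos: [0.5587, 0.0053, 0.2203]
eef_rot: [-179.5, -0.1, 101.1]
contact_force: [-0.6, -0.7, -3.1]
gripper_width: 0.0267
```

```bash
python3 go.py .5591 .0097 .205
```

```text
shift(tool mm) [ 4.2  1.4 15.3] rot [-0.5 -0.1 -0.1] len 15.9
after-turn shift [ 4.2  1.3 15.3] pos [0.5587 0.0053 0.2203] w 0.0267 F [-0.6 -0.7 -3.1] t 52.9
```

drive_tool([
  [3, 1, 6, -0.5, 0, 0, 1],
  [0, 0, 10, 0, 0, 0, 1],
  [0, 0, 5, 0, 0, 0, 1],
  [0, 0, 0, 0, 0, 0, 1],
  [0, 0, 0, 0, 0, 0, 1],
  [0, 0, 0, 0, 0, 0, 1],
])

```text
time_s: 53.43
eef_pos: [0.5578, 0.0061, 0.196]
eef_rot: [-179.9, -0.1, 100.8]
contact_force: [0.3, -0.1, -3.1]
gripper_width: 0.0266
```

```bash
python3 go.py .5591 .0097 .1867; python3 pl.py .5591 .0097 .1447 q1
```

```text
shift(tool mm) [3.3 2.  9.4] rot [-0.1 -0.1 -0.4] len 10.1
after-turn shift [3.3 2.  9.3] pos [0.5578 0.0061 0.196 ] w 0.0266 F [ 0.3 -0.1 -3.1] t 53.4
```

View pics/q1a.png

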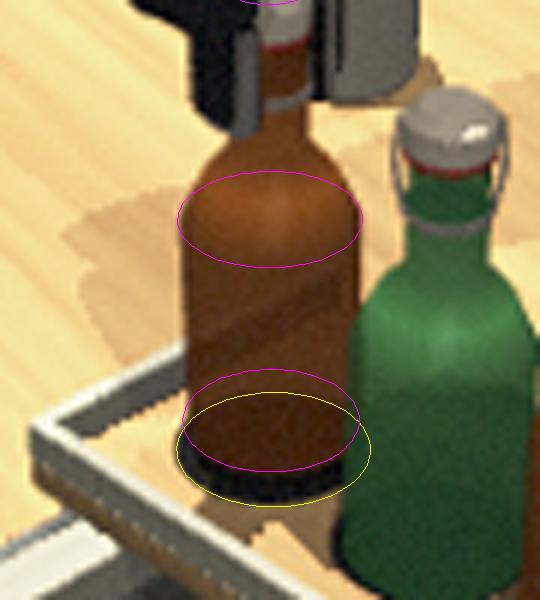

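Well aligned with the model; finish the correction and lower.

drive_tool([
  [2.8, 1.8, 2, 0, 0, -0.4, 1],
  [0, 0, 2.5, 0, 0, 0, 1],
  [0, 0, 1.5, 0, 0, 0, 1],
  [0, 0, 0, 0, 0, 0, 1],
  [0, 0, 0, 0, 0, 0, 1],
])

```text
time_s: 54.05
eef_pos: [0.5603, 0.0098, 0.1908]
eef_rot: [179.9, -0.1, 101.3]
contact_force: [-0.8, -0.4, -3.4]
gripper_width: 0.0269
```

```bash
python3 go.py .5591 .0097 .1867; python3 pl.py .5591 .0097 .1447 q2
```

```text
shift(tool mm) [ 0.2 -1.2  4.1] rot [ 0.1 -0.1  0.1] len 4.3
after-turn shift [ 0.2 -1.2  4.1] pos [0.5603 0.0098 0.1908] w 0.0269 F [-0.8 -0.4 -3.4] t 54.0
```

View pics/q2a.png

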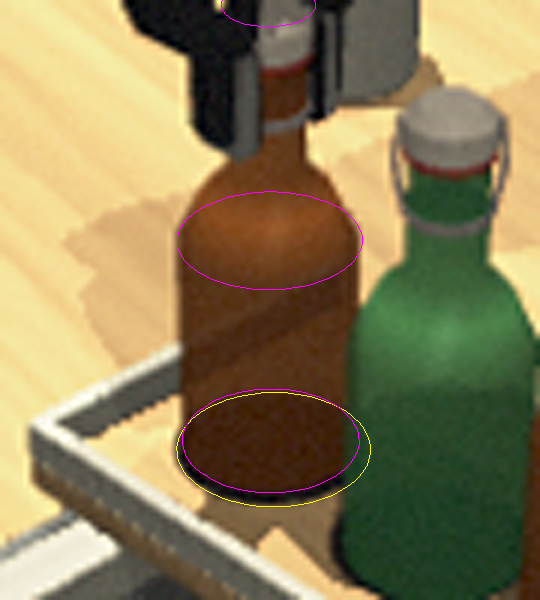

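drive_tool([
  [0.2, -1.2, 1.3, 0, 0, 0, 1],
  [0, 0, 1.3, 0, 0, 0, 1],
  [0, 0, 1.2, 0, 0, 0, 1],
])

```text
time_s: 54.5
eef_pos: [0.5593, 0.0096, 0.1874]
eef_rot: [179.9, -0.1, 101.3]
contact_force: [0.2, -0.4, -3.6]
gripper_width: 0.0267
```

```bash
python3 go.py .5591 .0097 .1867
```

```text
shift(tool mm) [ 0.2 -0.2  0.7] rot [ 0.1 -0.1  0.1] len 0.7
after-turn shift [ 0.2 -0.2  0.7] pos [0.5593 0.0096 0.1874] w 0.0267 F [ 0.2 -0.4 -3.6] t 54.5
```

drive_tool([
  [0, 0, 1, 0, 0, 0, 1],
  [0, 0, 0.8, 0, 0, 0, 1],
])

```text
time_s: 54.67
eef_pos: [0.56, 0.0098, 0.1867]
eef_rot: [179.7, -0.1, 101.3]
contact_force: [-1.2, 2.1, 4.3]
gripper_width: 0.0266
```

drive_tool([
  [0, 0, 0.5, 0, 0, 0, 1],
  [0, 0, 0, 0, 0, 0, 1],
])

```text
time_s: 54.83
eef_pos: [0.5599, 0.0098, 0.1868]
eef_rot: [179.7, -0.1, 101.3]
contact_force: [-0.5, -0.1, -2.4]
gripper_width: 0.0262
```

drive_tool([
  [0, 0, 0.3, 0, 0, 0, 0.6],
  [0, 0, 0, 0, 0, 0, 0.5],
  [0, 0, 0, 0, 0, 0, 0.3],
  [0, 0, 0, 0, 0, 0, 0],
  [0, 0, 0, 0, 0, 0, 0],
  [0, 0, -20, 0, 0, 0, 0],
  [0, 0, -30, 0, 0, 0, 0],
  [0, 0, -30, 0, 0, 0, 0],
  [0, 0, 0, 0, 0, 0, 0],
])

```text
time_s: 55.58
eef_pos: [0.5588, 0.0094, 0.2672]
eef_rot: [179.9, -0.1, 101.3]
contact_force: [0.1, 0.1, 0.6]
gripper_width: 0.0854
```

drive_tool([
  [-20, -20, -5, 0, 0, 0, 0],
  [-20, -20, -5, 0, 0, 0, 0],
  [-20, -20, -5, 0, 0, 0, 0],
  [-20, -20, 0, 0, 0, 0, 0],
  [0, 0, 0, 0, 0, 0, 0],
  [0, 0, 0, 0, 0, 0, 0],
])

```text
time_s: 56.08
eef_pos: [0.4965, -0.0879, 0.2842]
eef_rot: [179.5, 0.1, 101.5]
contact_force: [0.2, 0.1, 0.7]
gripper_width: 0.0851
```

```bash
python3 - <<'E'
from ov import *
R_=[]
D=[(.5156,.2303),(.5298,.156),(.5448,.0836),(.5591,.0097)]
for c in D:R_+=[(c,.042,.033,(0,255,255)),(c,.042,.030,(255,0,255)),(c,.122,.030,(255,0,255)),(c,.207,.0145,(255,0,255))]
ov('scene',(290,470,205,340),4,R_,'o11.png');ov('side',(250,370,210,390),3.3 and 3,R_,'o12.png')
for c in ['scene','side']:
    p=snap(c,c+'40.png');print(c,bottles(p,z0=.042,G=dict(zip('0123',D)),rad=.035))
    W=cloud(p);b,g,rr=[p['pixels'][...,i].astype(int) for i in range(3)]
    m=(rr>60)&(g<45)&(b<45)&(rr>2*g)&(np.hypot(W[...,0]-.53,W[...,1]-.31)<.05)
    print('knob z',np.nanpercentile(W[m][:,2],[2,98]).round(4))
print(monitor.state()['time_s'])
E
```

```text
scene {'0': (array([0.5171, 0.2321]), 254), '1': (array([0.5323, 0.1594]), 224), '2': (array([0.5475, 0.0879]), 215), '3': (array([0.5629, 0.0131]), 180)}
knob z [0.0545 0.0951]
side {'0': (array([0.5138, 0.2334]), 172), '1': (array([0.5289, 0.1603]), 146), '2': (array([0.5435, 0.0885]), 134), '3': (array([0.5597, 0.0147]), 129)}
knob z [0.0531 0.096 ]
56.2833
```

View pics/o11.png

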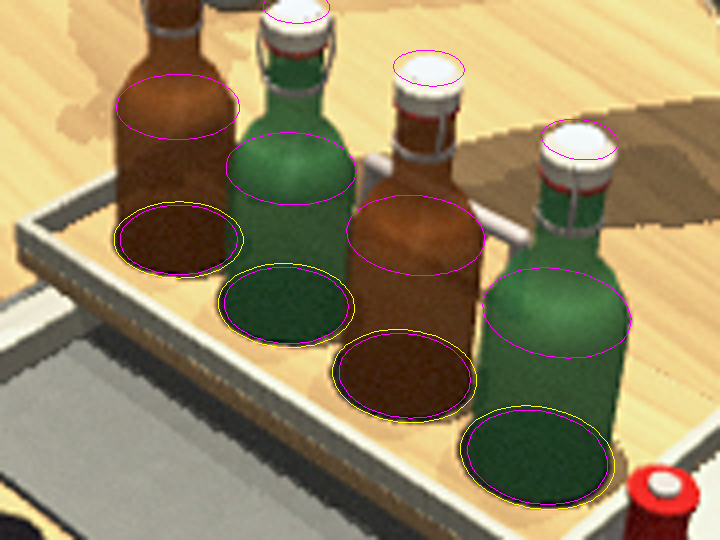

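View pics/o12.png

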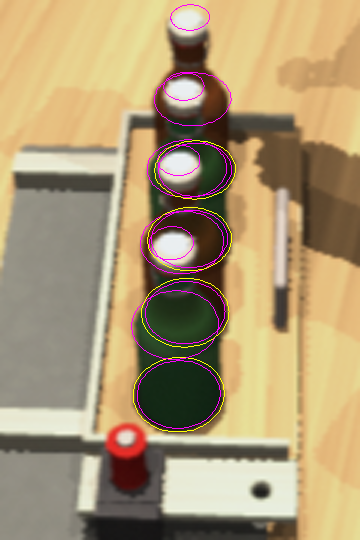

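View pics/scene40.png

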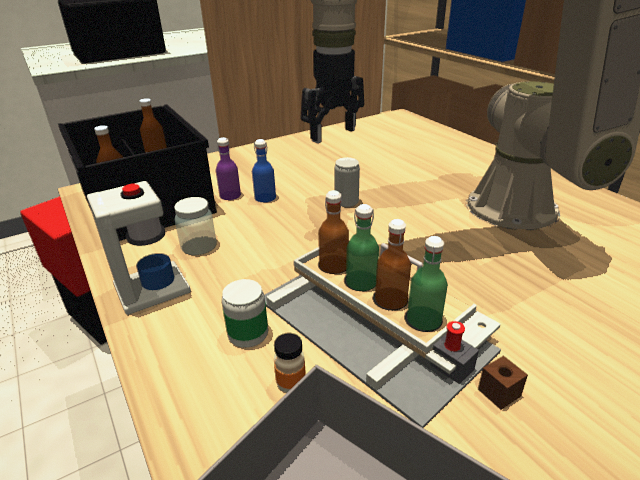

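```bash
python3 -c "
from station import r
print(r.hand_in())"
```

```text
the job is handed in; nothing more can be done
None
```

The job is done and handed in at about 56 s of robot time. `hand_in` reports no verdict.

- **Pin and platform:** I pulled the pin and stood it in the rest hole. I then drew the platform out about 90 mm until it met its stop, and pushed the pin back down through the bracket and the platform's second hole.
- **Bottles:** all four were there. They now stand on discs 0 to 3, in order from the pin: green, brown, green, brown. One brown bottle had been knocked next to the drink can earlier. I found it again and placed it.
- **Left alone:** I did not touch the blue and purple look-alikes, the jar, the can, the tin or the spice pot.

**Last checks:**
- **Pin:** the knob's underside sits at about 54 mm, flush on the bracket, and its top at about 94 to 95 mm. The pin did not move under about 29 N of pressing, but I did not pull on it to test the snap.
- **Bottles:** overlays of the bottle bases on the discs agree to about 1–2 mm in the scene camera, and the bottles look upright. The side camera partly hides the two rear bases.
- **Small disagreement:** the positions measured from the caps all lie 2 to 5 mm towards +y of the disc centres. The shift is similar for every bottle and matches the bias I saw before any were moved, so I put it down to the measurement.

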